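# Load the overhead bottle rotator

## Robot

A 6-joint arm with a two-finger parallel gripper is mounted at the origin on the work surface. World frame = base frame: x ahead of the robot, y to its left, z up, the work surface at z = 0. Lengths are in m, angles in degrees, forces in N, time in s.
With the tool pointing down it reaches from about 0.375 to 0.9 m from the base axis. Payload 3.1 kg.
Tool frame: the origin (TCP) lies on the centre line of the jaws, within the pads' length; the fingertips stand 8 mm ahead of it and the grasp point (between the pads) lies 11 mm behind it; z points along the fingers, y is the direction in which the jaws open and shut (so a half turn about z gives the same grasp; the last joint's range is limited). The gripper opens to 87 mm and grips with 3 to 60 N. Pads are 19 mm wide; open, the fingers measure 117 mm over their backs; the gripper's body (75 mm by 190 mm) begins 51 mm behind the grasp point.
Start: joints at [-82.133, 30.224, 82.088, -0, 67.689, -10.227], TCP at [0.194, -0.594, 0.231] pointing down, gripper open.
Joint ranges: [-176.69, 176.69], [-43.24, 126.21], [12.49, 139.97], [-82, 262], [0, 151.66], [-163.58, 163.58]. Speed limits (degrees/s): [159.86, 159.86, 180, 180, 180, 180].

## Interface

Orientations are given as a 3x3 rotation matrix whose columns are the frame's x, y, z axes.
In Python, from rig import * gives the robot as it stands. The module is installed in compiled form; this text tells all that it offers.
- The arm moves only by the tool arm_command, never from a script. Its argument "commands" is a list of rows, each an object with "translation": the shift along the tool's x, y, z scaled (see below), a list of three; "dr": the turn, a rotation vector about the tool's x, y, z scaled (see below), a list of three; "jaw": the closure, from 0 (fully open) to 1 (shut). In form: [{"translation": [x, y, z], "dr": [ax, ay, az], "jaw": jaw}, ...]. A call has 1 to 12 rows; each row shifts and turns the commanded pose from where the row before left it, along the tool's axes as they then stand; what a row does not reach is not made up. The controller multiplies each number of a shift by 25 mm and each number of a turn by 6 degrees. A row lasts 1/12 s, in which the tool goes at most 41.7 mm and 7.16 degrees, less where a joint would pass 70% of its speed; a pose out of reach is approached as far as the arm can. A call with a number of a shift or a turn outside -1 to 1 is refused whole. A call with a gripper value outside its range is refused whole. The fingers move at their own pace and stop on an object; the grip force is fixed at half the most. Time passes only in rows, so rows that do not move let the fingers close. It gives the time, the measured TCP pose, the force and the opening at its end, in the units of the state.
- read_state(): the state, without advancing time (a new reading comes with each control period).
- capture(name): name is "scene" or "side" or "wrist"; returns (picture, depth): 420x560x3 uint8, red, green, blue; 420x560 float32, m along the optical axis (not along the pixel's ray), 0 where there is no reading.
- camera_model(name): a dict with "intrinsics" (3x3 intrinsics, pixels), "pose" (4x4, takes a point from camera to world coordinates); the wrist camera has in their place "mount" (4x4, takes a point from camera to tool coordinates, whose origin is the TCP and whose axes are the flange's). Camera axes: x right, y down, z forward; pixel columns grow to the right and rows downward; lengths in m; the calibration is good to about 2 mm. A picture is of the moment at which its call begins: read the wrist's pose just before it. camera_model takes no time and is no camera call.
- hand_in(): hands the job in, once; it reports no verdict.
The state is a dict: "time_s": time; "joint_positions": joint angles; "qvel": joint speeds; "tau": joint torques, N m; "position": TCP position; "tcp_rot": TCP orientation; "force": force on the tool from outside, world axes, zero at the start; "moment": the same for the moment, N m; "opening": opening from 0.0 (shut) to 1.0 (fully open).
Only numpy, scipy, OpenCV 4.12 (cv2) and the standard library are available. Lean on these libraries where they do the work, as an engineer would, in place of code of your own. Each camera call takes 0.05 s, during which the arm holds its last target.

## Task

Make the bottle rotator ready for its run: turn the rotor by its hand wheel until the yellow mark faces straight up, then stand every orange-capped sample bottle upright in the rotor's pockets, one to a pocket. Then lift the cover off its hook, lower it gently over the two red studs until it lies flat on the end blocks, and press and turn each stud a quarter turn clockwise until it catches. Leave the other glassware and jars where they stand.

Things in the scene. Friction and masses are not known exactly. Their poses are not given: they have to be found in the camera images.
- rotator: The fixed machine: a cream base plate 160 mm x 485 mm x 14 mm, drive housing (100 mm x 90 mm, top 179 mm above the bench) at its -y end and a slim tail bearing (50 mm x 30 mm, top 164 mm) near its +y end. The rotor hangs between the two on a level axis 125 mm above the bench, along this body's y, above this body's origin (on the bench).
- rotor (a joint): Angle of the rotor about its axis (rad, positive turns its top from up towards the rotator's +x side). 0 (or any whole number of turns) = mark up, pockets open upwards; it starts anywhere from 1.3 to 5.0. It may be turned either way without limit and stays where it is left: its drag is about 0.9 N m (some 12 to 15 N at the wheel's rim).
- mark (a point): The yellow mark: a stripe across the rim of the hand wheel, in the middle of the rim's thickness. This point's z axis points out of the rim (up when the mark is up), its y along the rotor axis.
- wheel (a point): Centre of the dark hand wheel on the rotor's axis, at the +y end: a solid disc 144 mm across and 16 mm thick (along the axis y). Its faces can be pinched at the top of the rim, from above; tail bearing face 27 mm inboard of the wheel. Turns with the rotor.
- cradle (a point): Middle of the pocket floor of the aluminium rotor, 40 mm below the axis when the mark is up. Turns with the rotor: z out of the pockets, y along the axis. While it turns, the rotor sweeps a circle of 100 mm radius about the axis.
- pocket0 (a point): Centre of the floor of the pocket at the drive end. Each pocket is 64 mm (x) x 65 mm (y) inside, with 40 mm high walls 5 mm thick; pockets lie 70 mm apart along the axis.
- pocket1 (a point): The same for the middle pocket.
- pocket2 (a point): The same for the pocket at the wheel end.
- seat (a point): Middle between the two end blocks at the height of their flat tops, on which the cover lies: 53 mm above the axis when the mark is up (93 mm above the pocket floors). The blocks' centres lie 121.5 mm from it along y; each block is 38 mm long in y and 112 mm in x, with a small lip 12 mm high at both x ends; the lips stand 100 mm apart.
- drive_stud_turn (a joint): Turn of the red stud in the end block at the drive end (rad): 0 = open, its bar along the rotor's x, in line with the cover's slot; grows clockwise seen from above to a stop at 1.60 (bar across the slot). It cannot be turned while it stands up: press it at least 6 mm down, turn to 1.4 or more, let go, and its cam catches.
- drive_stud_press (a joint): How far that stud is pressed down (m): 0 free, at most 0.007, spring from 3 N to about 8 N. Once caught it springs back up only to about 0.0035 and can no longer turn back.
- drive_stud (a point): Centre of the top face of that stud's bar: a red bar 40 mm long (this point's x), 12 mm wide (its y) and 28 mm tall on a 12 mm shank. When free and with the mark up, the top is 43 mm above the seat and the bar's underside 15 mm above the seat (8 mm above the seated cover).
- wheel_stud_turn (a joint): The same turn for the stud at the wheel end.
- wheel_stud_press (a joint): The same press for the stud at the wheel end.
- wheel_stud (a point): Centre of the top face of the bar of the stud at the wheel end, like the other.
- stand: Fixed laboratory stand: grey base plate 200 mm x 130 mm x 14 mm, a 252 mm tall rod at this origin and, 240 mm above the bench, a level steel hook arm (8 mm thick) that points along this body's -x, with its end bent up: the tip is 102 mm from the rod and 22 mm above the arm's middle.
- cover: Lilac cover plate, 90 (x) x 281 (y) x 7 mm, about 0.28 kg, same either way round; origin: middle of its underside. 121.5 mm from the middle along y, at each end, is a slot 50 mm (x) x 22 mm (y) for a stud's bar. It hangs level by its bail, the hook arm under the bail's middle: lift it about 30 mm, move off along the hook, only then go higher (51 mm are open between plate and bail).
- bail (a point): Middle of the steel bail bar over the cover: a bar 12 mm wide (x), 10 mm tall and 116 mm long (y), its middle 62 mm above the cover's underside, on two posts 53 mm either side of the middle. It can be pinched beside the hook, about 34 mm from the middle.
- bottle0: Sample bottle, white, square 50 mm x 50 mm, with an orange round cap 38 mm across whose top is 90 mm and underside 68 mm above the bottle's base; about 0.22 kg, most of it low down (a solid sample); origin at the centre of the base. Stands on the bench in front of or beside the machine. Two or three of the bottles are there.
- bottle1: Sample bottle, white, square 50 mm x 50 mm, with an orange round cap 38 mm across whose top is 90 mm and underside 68 mm above the bottle's base; about 0.22 kg, most of it low down (a solid sample); origin at the centre of the base. Stands on the bench in front of or beside the machine. Two or three of the bottles are there.
- bottle2: Sample bottle, white, square 50 mm x 50 mm, with an orange round cap 38 mm across whose top is 90 mm and underside 68 mm above the bottle's base; about 0.22 kg, most of it low down (a solid sample); origin at the centre of the base. Stands on the bench in front of or beside the machine. Two or three of the bottles are there.
- amber_bottle: Bystander: amber bottle with black cap, 64 mm across, 130 mm tall.
- green_jar: Bystander: white jar with green lid, 68 mm across, 85 mm tall.
- beaker: Bystander: glass beaker, 72 mm across, 85 mm tall.

How it is judged:
By the outcome, as a careful person would: the job done as asked, in the order asked, and still so for the second after the job is handed in, with the robot touching nothing.
Of bottle0, bottle1, bottle2 only 2 to 3 are there at a start; the rules pass over those that are not, and their reading is None.
At some moment in a run one of bottle0, bottle1, bottle2 may be knocked a few centimetres aside while the robot is not near it.
It also fails if it takes over 192 s, if anything falls off the work surface, if the arm or the gripper's body presses on something with over 40 N, if the wrist force passes 120 N, or if a joint passes its speed limit or range.

## Working session

There is one attempt and no reset: what is moved stays moved. The work goes in short steps, Python scripts to look and compute and a tool call to move; the robot and the scene stay as the last step left them, time stands still between calls to the robot, and variables do not carry over. Pictures are saved under pics/ and viewed, and the job is handed in when it is done.

Besides the shell and the picture viewer there is one more tool, called after "Call:" in YAML: its name, and indented under it one key for each argument. arm_command: Moves the arm, as the interface text tells. Its arguments: {"type":"object","properties":{"commands":{"type":"array"}},"required":["commands"]}

```bash
mkdir -p pics; ls; python3 - <<'E'
from rig import *
import cv2,numpy as np
s=read_state()
for k,v in s.items(): print(k,np.round(v,4).tolist())
for n in ["scene","side","wrist"]:
    p,d=capture(n)
    cv2.imwrite(f"pics/{n}0.png",p[:,:,::-1]); np.save(f"{n}0.npy",d)
    m=camera_model(n)
    for k,v in m.items(): print(n,k,np.round(v,4).tolist())
E
```

```text
pics
time_s 0.0
joint_positions [-82.1336, 30.282, 82.1558, 0.0007, 67.6876, -10.2284]
qvel [-0.0124, 0.0102, 0.016, 0.1144, -0.0464, 0.0606]
tau [0.0001, -44.0043, -17.6589, 0.0634, 0.0583, -0.0002]
position [0.194, -0.5934, 0.2295]
tcp_rot [[0.9505, 0.3106, -0.0003], [0.3106, -0.9505, 0.0022], [0.0004, -0.0022, -1.0]]
force [0.1116, -0.0785, 0.254]
moment [0.0496, -0.0539, 0.0139]
opening 0.9978
scene intrinsics [[471.273, 0.0, 278.2234], [0.0, 471.273, 209.3935], [0.0, 0.0, 1.0]]
scene pose [[0.4426, 0.6106, -0.6567, 1.556], [0.8965, -0.283, 0.341, -0.4352], [0.0224, -0.7396, -0.6726, 1.1338], [0.0, 0.0, 0.0, 1.0]]
side intrinsics [[443.9077, 0.0, 283.1469], [0.0, 443.9077, 206.0883], [0.0, 0.0, 1.0]]
side pose [[-0.7048, -0.5458, 0.4532, -0.1019], [-0.7092, 0.5555, -0.434, 0.7442], [-0.0149, -0.6273, -0.7786, 1.3417], [0.0, 0.0, 0.0, 1.0]]
wrist intrinsics [[333.832, 0.0, 279.8609], [0.0, 333.832, 209.8992], [0.0, 0.0, 1.0]]
wrist mount [[0.0004, -0.9681, -0.2505, 0.0681], [1.0, 0.0002, 0.0007, 0.0002], [-0.0006, -0.2505, 0.9681, -0.1539], [0.0, 0.0, 0.0, 1.0]]
```

View pics/scene0.png

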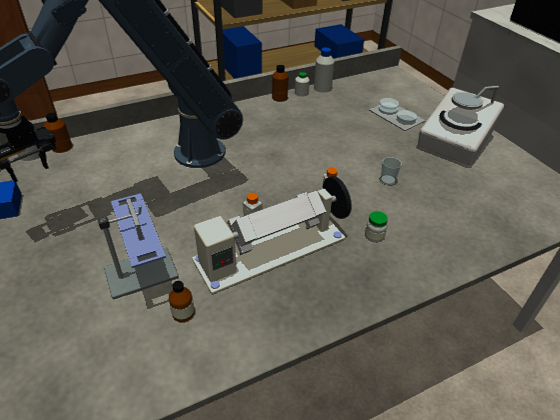

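View pics/side0.png

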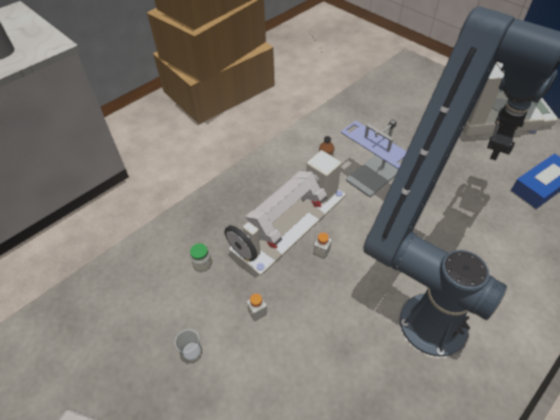

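View pics/wrist0.png

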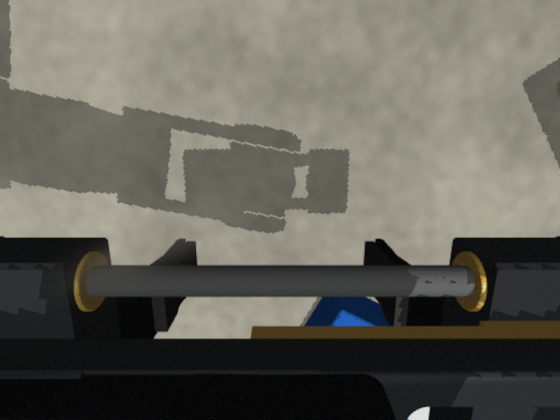

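The scene view shows the rotator at the centre (drive housing at (215,245), wheel at (340,197)), bottles at (252,200) and (332,175), and the stand with the lilac cover at (140,230). The side view shows the same two orange caps at (323,238) and (256,300), and red studs at (272,244) and (318,204). I'll measure from depth next.

```bash
cat > h.py <<'E'
from rig import *
import cv2,numpy as np
def cloud(name,p,d,st=None):
    m=camera_model(name);K=m["intrinsics"]
    K=np.array(K);v,u=np.mgrid[0:d.shape[0],0:d.shape[1]]
    P=np.stack([(u-K[0,2])/K[0,0]*d,(v-K[1,2])/K[1,1]*d,d],-1)
    if name=="wrist":
        T=np.eye(4);T[:3,:3]=st["tcp_rot"];T[:3,3]=st["position"];T=T@np.array(m["mount"])
    else: T=np.array(m["pose"])
    return P@T[:3,:3].T+T[:3,3]
def snap(name,tag,save=True):
    st=read_state(); p,d=capture(name)
    p=np.array(p)
    if save: cv2.imwrite(f"pics/{name}{tag}.png",p[:,:,::-1])
    W=cloud(name,p,d,st); W[d<=0]=np.nan
    return p,d,W,st
def mask(p,lo,hi):
    return cv2.inRange(cv2.cvtColor(p,cv2.COLOR_RGB2HSV),np.array(lo),np.array(hi))>0
E
python3 - <<'E'
from h import *
res=1.5e-3
x0,x1,y0,y1=0.2,1.1,-0.6,0.5
for n in ["scene","side"]:
    p=cv2.imread(f"pics/{n}0.png")[:,:,::-1].copy(); d=np.load(f"{n}0.npy"); W=cloud(n,p,d)
    # orange caps, green, red, yellow
    for c,lo,hi in [("orange",(6,170,120),(16,255,255)),("yellow",(22,120,100),(35,255,255)),("red",(0,150,80),(4,255,255)),("green",(50,100,60),(75,255,255)),("lilac",(110,40,90),(135,160,255))]:
        m=mask(p,lo,hi)
        k,l,s,ce=cv2.connectedComponentsWithStats(m.astype(np.uint8))
        for i in range(1,k):
            if s[i,4]>6:
                q=W[l==i]; q=q[np.isfinite(q).all(1)]
                if abs(np.median(q[:,1]))<1.2 and 0.1<np.median(q[:,0])<1.2: print(n,c,s[i],np.median(q,0).round(4),q.min(0).round(3),q.max(0).round(3))
    img=np.zeros((int((y1-y0)/res),int((x1-x0)/res),3),np.uint8); H=np.full(img.shape[:2],-1.)
    q=W.reshape(-1,3);c=p.reshape(-1,3)
    o=np.argsort(q[:,2]);q=q[o];c=c[o]
    ok=(q[:,0]>x0)&(q[:,0]<x1)&(q[:,1]>y0)&(q[:,1]<y1)&(q[:,2]<0.35);q=q[ok];c=c[ok]
    i=((y1-q[:,1])/res).astype(int).clip(0,img.shape[0]-1);j=((q[:,0]-x0)/res).astype(int).clip(0,img.shape[1]-1)
    img[i,j]=c; 
    img=cv2.dilate(img,np.ones((2,2)))
    cv2.imwrite(f"pics/top_{n}.png",img[:,:,::-1][:800])
E
```

```text
scene orange [327 168  11   6  51] [0.4319 0.3645 0.0911] [ 0.312  0.346 -0.001] [0.453 0.428 0.097]
scene orange [247 193  11   7  64] [0.4403 0.0421 0.0907] [0.422 0.025 0.085] [0.455 0.061 0.097]
scene green [369 211  19  13 181] [0.7036 0.3763 0.0861] [ 0.6   -0.435 -0.001] [1.556 0.448 1.134]
scene lilac [ 111  193   55   74 1865] [ 0.556  -0.3596  0.1939] [ 0.15  -0.435 -0.004] [ 1.556 -0.28   1.134]
scene lilac [334 231   8   7  43] [0.6609 0.2546 0.0189] [0.641 0.242 0.012] [0.676 0.269 0.023]
scene lilac [195 256   4   5  14] [ 0.564  -0.2033  0.0163] [ 0.554 -0.207  0.011] [ 0.584 -0.2    0.04 ]
scene lilac [211 281   9   7  53] [ 0.6838 -0.1892  0.0179] [ 0.67  -0.435  0.012] [ 1.556 -0.175  1.134]
side orange [319 234   8   7  39] [0.4331 0.0463 0.0892] [0.42  0.035 0.081] [0.448 0.06  0.095]
side orange [252 295   7   4  14] [0.4346 0.3624 0.0895] [0.427 0.354 0.086] [0.438 0.373 0.093]
side green [191 244  16  15 189] [0.698  0.3807 0.0828] [-0.102  0.354  0.076] [0.726 0.744 1.342]
side lilac [ 342  122   65   47 1002] [ 0.527  -0.3463  0.1919] [-0.102 -0.594 -0.004] [0.701 0.744 1.342]
side lilac [336 191   6   5  17] [ 0.5615 -0.1924  0.0162] [ 0.553 -0.202  0.011] [ 0.57  -0.185  0.023]
side lilac [258 264   5   5  23] [0.537  0.2489 0.015 ] [0.528 0.24  0.011] [0.548 0.261 0.021]
```

```bash
python3 - <<'E'
import cv2
a=cv2.imread("pics/side0.png")[130:320,170:420]; a=cv2.resize(a,None,fx=3,fy=3,interpolation=cv2.INTER_CUBIC)
cv2.imwrite("pics/side0z.png",a)
b=cv2.imread("pics/scene0.png")[160:330,90:400]; b=cv2.resize(b,None,fx=2.5,fy=2.5,interpolation=cv2.INTER_CUBIC)
cv2.imwrite("pics/scene0z.png",b)
E
```

```text
(no output)
```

View pics/side0z.png

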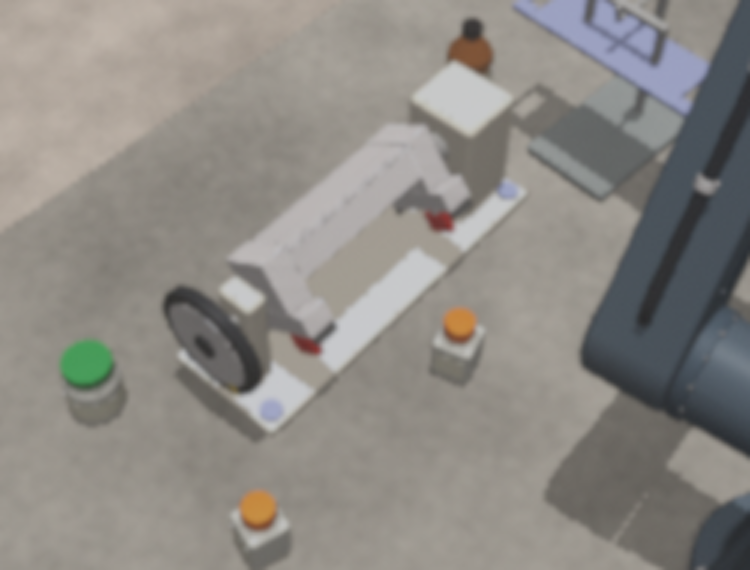

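View pics/scene0z.png

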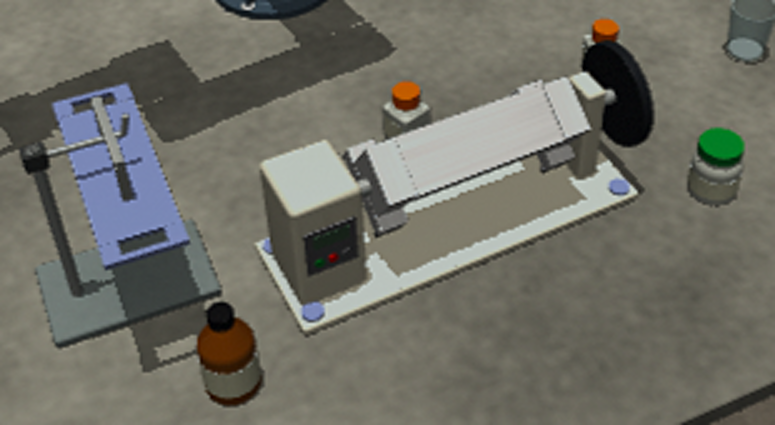

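View pics/top_side.png

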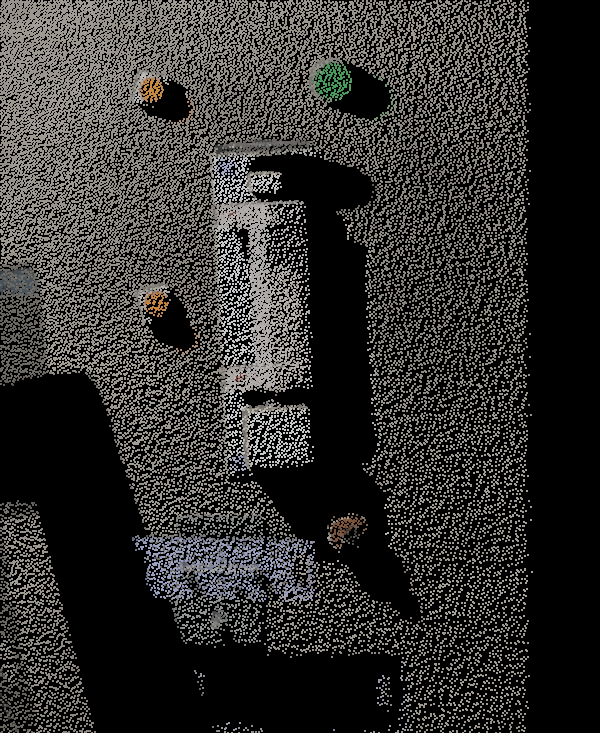

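```bash
cat >> h.py <<'E'
from scipy.spatial.transform import Rotation as Ro
def Rdown(psi,tilt=0):
    # tool down, tool x at yaw psi; tilt(deg): rotation about world y-like axis later
    c,s=np.cos(np.radians(psi)),np.sin(np.radians(psi))
    return np.array([[c,s,0],[s,-c,0],[0,0,-1.]])
def plan(pos,R=None,n=None,vmax=0.95):
    st=read_state();p=np.array(st["position"]);A=np.array(st["tcp_rot"])
    R=A if R is None else np.array(R)
    rv=Ro.from_matrix(A.T@R).as_rotvec(degrees=True); d=np.array(pos)-p
    k=max(np.abs(rv).max()/6/vmax, np.abs(d).max()/0.025/vmax*1.0, np.linalg.norm(d)/0.0417)
    n=n or int(np.ceil(k)) or 1
    rows=[];step=Ro.from_rotvec(rv/n,degrees=True).as_matrix();C=A.copy()
    for i in range(n):
        rows.append((np.round(C.T@d/n/0.025,3).tolist(),np.round(rv/n/6,3).tolist())); C=C@step
    same=np.abs(rv).max()<0.3
    print("n",n,"d",d.round(4),"rv",rv.round(2))
    if same: print("each row",rows[0])
    else:
        for r in rows: print(r)
def st():
    s=read_state();print("t",round(s["time_s"],2),"pos",np.round(s["position"],4).tolist(),"F",np.round(s["force"],1).tolist(),"open",round(s["opening"],3),"J",np.round(s["joint_positions"],1).tolist())
    print("R",np.round(s["tcp_rot"],4).tolist())
E
python3 -c "
from h import *
plan([0.42,-0.12,0.47],Rdown(0))"
```

```text
n 20 d [0.2259 0.4735 0.2402] rv [-0.1  -0.   18.09]
([0.724, -0.761, -0.479], [-0.001, -0.0, 0.151])
([0.712, -0.772, -0.479], [-0.001, -0.0, 0.151])
([0.699, -0.783, -0.479], [-0.001, -0.0, 0.151])
([0.687, -0.794, -0.479], [-0.001, -0.0, 0.151])
([0.674, -0.805, -0.479], [-0.001, -0.0, 0.151])
([0.662, -0.815, -0.479], [-0.001, -0.0, 0.151])
([0.649, -0.826, -0.479], [-0.001, -0.0, 0.151])
([0.636, -0.836, -0.479], [-0.001, -0.0, 0.151])
([0.622, -0.846, -0.48], [-0.001, -0.0, 0.151])
([0.609, -0.855, -0.48], [-0.001, -0.0, 0.151])
([0.595, -0.865, -0.48], [-0.001, -0.0, 0.151])
([0.581, -0.874, -0.48], [-0.001, -0.0, 0.151])
([0.568, -0.883, -0.48], [-0.001, -0.0, 0.151])
([0.554, -0.892, -0.48], [-0.001, -0.0, 0.151])
([0.539, -0.9, -0.48], [-0.001, -0.0, 0.151])
([0.525, -0.909, -0.48], [-0.001, -0.0, 0.151])
([0.511, -0.917, -0.48], [-0.001, -0.0, 0.151])
([0.496, -0.925, -0.48], [-0.001, -0.0, 0.151])
([0.482, -0.932, -0.48], [-0.001, -0.0, 0.151])
([0.467, -0.94, -0.48], [-0.001, -0.0, 0.151])
```

Call:
arm_command:
  commands:
    - {"translation": [0, 0, -0.9], "dr": [0, 0, 0.75], "jaw": 0}
    - {"translation": [0, 0, -0.9], "dr": [0, 0, 0.75], "jaw": 0}
    - {"translation": [0, 0, -0.9], "dr": [0, 0, 0.75], "jaw": 0}
    - {"translation": [0, 0, -0.9], "dr": [0, 0, 0.75], "jaw": 0}
    - {"translation": [0.45, -0.9, -0.9], "dr": [0, 0, 0], "jaw": 0}
    - {"translation": [0.45, -0.9, -0.9], "dr": [0, 0, 0], "jaw": 0}
    - {"translation": [0.45, -0.9, -0.9], "dr": [0, 0, 0], "jaw": 0}
    - {"translation": [0.45, -0.9, -0.9], "dr": [0, 0, 0], "jaw": 0}
    - {"translation": [0.45, -0.9, -0.9], "dr": [0, 0, 0], "jaw": 0}
    - {"translation": [0.45, -0.9, -0.9], "dr": [0, 0, 0], "jaw": 0}
    - {"translation": [0.45, -0.9, 0], "dr": [0, 0, 0], "jaw": 0}
    - {"translation": [0.45, -0.9, 0], "dr": [0, 0, 0], "jaw": 0}

```text
time_s: 1.15
position: [0.2844, -0.4132, 0.4572]
tcp_rot: [[1.0, 0.002, 0.001], [0.002, -1.0, -0.003], [0.001, 0.003, -1.0]]
force: [1.1, 1.0, -0.5]
opening: 1.002
```

Call:
arm_command:
  commands:
    - {"translation": [0.45, -0.9, 0], "dr": [0, 0, 0], "jaw": 0}
    - {"translation": [0.45, -0.9, 0], "dr": [0, 0, 0], "jaw": 0}
    - {"translation": [0.45, -0.9, 0], "dr": [0, 0, 0], "jaw": 0}
    - {"translation": [0.45, -0.9, 0], "dr": [0, 0, 0], "jaw": 0}
    - {"translation": [0.45, -0.9, 0], "dr": [0, 0, 0], "jaw": 0}
    - {"translation": [0.45, -0.9, 0], "dr": [0, 0, 0], "jaw": 0}
    - {"translation": [0.45, -0.9, 0], "dr": [0, 0, 0], "jaw": 0}
    - {"translation": [0.45, -0.9, 0], "dr": [0, 0, 0], "jaw": 0}
    - {"translation": [0.45, -0.9, 0], "dr": [0, 0, 0], "jaw": 0}
    - {"translation": [0.45, -0.9, 0], "dr": [0, 0, 0], "jaw": 0}
    - {"translation": [0.45, -0.9, 0], "dr": [0, 0, 0], "jaw": 0}
    - {"translation": [0.45, -0.9, 0], "dr": [0, 0, 0], "jaw": 0}

```text
time_s: 2.15
position: [0.4185, -0.1423, 0.4553]
tcp_rot: [[1.0, 0.002, -0.0], [0.002, -1.0, 0.0], [-0.0, -0.0, -1.0]]
force: [1.0, -0.4, 0.2]
opening: 1.001
```

```bash
python3 -c "
from h import *
st()
p,d,W,s=snap('wrist','1');np.save('w1.npy',W)
p,d,W,s=snap('side','1');np.save('s1.npy',W)"
```

```text
t 2.15 pos [0.4185, -0.1423, 0.4553] F [1.0, -0.4, 0.2] open 1.001 J [-33.3, 3.4, 85.8, -0.0, 90.9, 56.6]
R [[1.0, 0.0015, -0.0004], [0.0015, -1.0, 0.0003], [-0.0004, -0.0003, -1.0]]
```

View pics/wrist1.png

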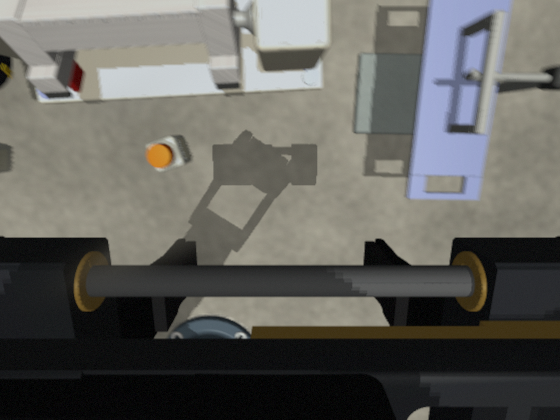

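View pics/side1.png

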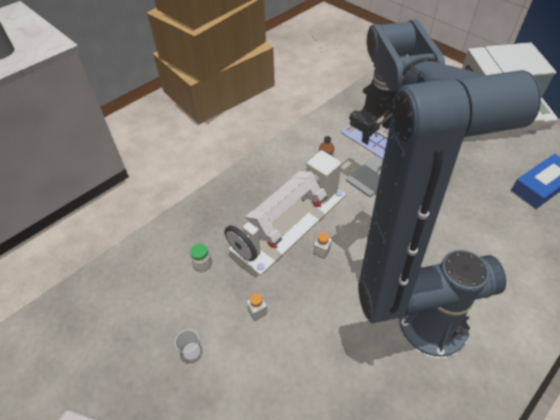

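Wrist view: the cap is at (160,155), the yellow mark sits at the left edge (5,70), and the cover hangs on its hook at (460,90). I'll move over the wheel end for a better look.

Call:
arm_command:
  commands:
    - {"translation": [0, -1, 0], "dr": [0, 0, 0], "jaw": 0}
    - {"translation": [0, -1, 0], "dr": [0, 0, 0], "jaw": 0}
    - {"translation": [0, -1, 0], "dr": [0, 0, 0], "jaw": 0}
    - {"translation": [0, -1, 0], "dr": [0, 0, 0], "jaw": 0}
    - {"translation": [0, -1, 0], "dr": [0, 0, 0], "jaw": 0}
    - {"translation": [0, -1, 0], "dr": [0, 0, 0], "jaw": 0}
    - {"translation": [0, -1, 0], "dr": [0, 0, 0], "jaw": 0}
    - {"translation": [0, -1, 0], "dr": [0, 0, 0], "jaw": 0}
    - {"translation": [0, -1, 0], "dr": [0, 0, 0], "jaw": 0}
    - {"translation": [0, -1, 0], "dr": [0, 0, 0], "jaw": 0}
    - {"translation": [0, 0, 0], "dr": [0, 0, 0], "jaw": 0}

```text
time_s: 3.17
position: [0.4175, 0.1088, 0.4554]
tcp_rot: [[1.0, 0.006, -0.0], [0.006, -1.0, 0.002], [-0.0, -0.002, -1.0]]
force: [0.6, -0.5, 0.4]
opening: 0.999
```

```bash
python3 -c "
from h import *
st()
p,d,W,s=snap('wrist','2');np.save('w2.npy',W)"
```

```text
t 3.17 pos [0.4175, 0.1088, 0.4554] F [0.6, -0.5, 0.4] open 0.999 J [-0.4, 2.3, 86.9, 0.1, 90.8, 89.3]
R [[1.0, 0.0056, -0.0005], [0.0056, -1.0, 0.0018], [-0.0005, -0.0018, -1.0]]
```

View pics/wrist2.png

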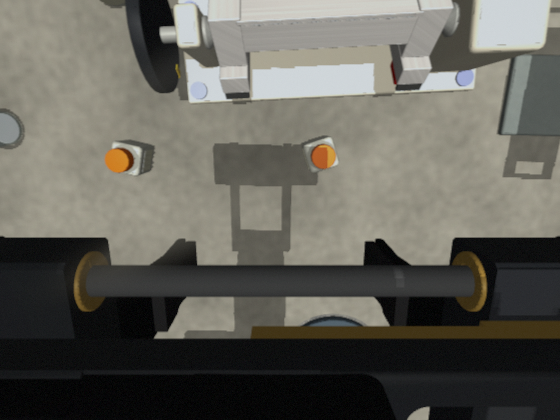

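The caps are at (119,160) and (323,156), and the mark at (178,70). I'll fit the poses from depth.

```bash
python3 - <<'E'
from h import *
def loadrgb(n): return cv2.imread(n)[:,:,::-1].copy()
for tag in "12":
    W=np.load(f"w{tag}.npy");p=loadrgb(f"pics/wrist{tag}.png")
    V=np.zeros(W.shape[:2],bool);V[:235]=1
    q=W.copy();q[~V]=np.nan
    def rect(sel,name):
        pts=q[sel&V&np.isfinite(q[...,0])]
        if len(pts)<20: return
        r=cv2.minAreaRect((pts[:,:2]*1000).astype(np.float32))
        print(tag,name,len(pts),np.round(r[0],1),np.round(r[1],1),round(r[2],2),"z",np.median(pts[:,2]).round(4),pts[:,:2].min(0).round(4),pts[:,:2].max(0).round(4))
    X,Y,Z=q[...,0],q[...,1],q[...,2]
    rect((abs(Z-.179)<.006)&(Y<-.05)&(Y>-.25)&(X>.5),"housing")
    rect((abs(Z-.164)<.006)&(Y>.17)&(X>.55),"tail")
    rect((abs(Z-.014)<.005)&(X>.5)&(Y>-.25)&(Y<.3),"plate")
    s=p.astype(int).sum(2)
    rect((s<120)&(Z>.03)&(Y>.15)&(X>.5),"wheel")
    for c,lo,hi in [("orange",(6,170,120),(16,255,255)),("yellow",(22,120,100),(35,255,255)),("red",(0,150,80),(4,255,255)),("blue",(105,40,90),(135,160,255)),("lilac",(110,40,90),(135,160,255))]:
        m=mask(p,lo,hi)&V
        k,l,sx,ce=cv2.connectedComponentsWithStats(m.astype(np.uint8))
        for i in range(1,k):
            if sx[i,4]>8: rect(l==i,c+str(ce[i].round()))
    fl=q[(abs(Z)<.01)&V]; print("floor z",np.nanmedian(fl[:,2]))
E
```

```text
1 housing 4364 [ 597.2 -126.8] [ 55.2 153. ] 0.57 z 0.1784 [ 0.5697 -0.2035] [ 0.6255 -0.0501]
1 tail 236 [603.3 181.5] [24. 47.] 87.37 z 0.1651 [0.5799 0.1702] [0.6269 0.1944]
1 plate 9665 [600.9  28.6] [139.7 483.8] 2.99 z 0.0133 [ 0.5197 -0.2155] [0.6764 0.2678]
1 wheel 305 [561.2 216.5] [102.   43.4] 89.37 z 0.0716 [0.539  0.1656] [0.5834 0.2673]
1 orange[149. 157.] 20 [434.2  75.7] [24.5 43.2] 5.02 z 0.0886 [0.4202 0.0546] [0.4483 0.0966]
1 red[74. 86.] 44 [541.7 164.4] [10.2 22.6] 3.59 z 0.0691 [0.5362 0.1531] [0.5466 0.1757]
1 blue[450.  97.] 11956 [ 497.7 -360.2] [331.7 165.3] 18.46 z 0.1936 [ 0.3561 -0.4829] [ 0.6812 -0.307 ]
1 blue[43. 95.] 41 [534.7 261.5] [31.1  7.1] 65.22 z 0.0168 [0.5275 0.2474] [0.5417 0.2755]
1 lilac[450.  97.] 11948 [ 497.7 -360.2] [331.7 165.3] 18.46 z 0.1936 [ 0.3561 -0.4829] [ 0.6812 -0.307 ]
1 lilac[43. 95.] 41 [534.7 261.5] [31.1  7.1] 65.22 z 0.0168 [0.5275 0.2474] [0.5417 0.2755]
floor z -0.0004045272719025994
2 housing 4380 [ 597.6 -126.4] [ 56.7 151.9] 1.76 z 0.1786 [ 0.5691 -0.2028] [ 0.6256 -0.0501]
2 tail 1514 [590.4 218.5] [77.5 97.4] 1.91 z 0.1631 [0.55 0.17] [0.6275 0.2684]
2 plate 9644 [607.4  29.4] [156.1 483.9] 2.47 z 0.0136 [ 0.5202 -0.2152] [0.675  0.2743]
2 wheel 2128 [589.1 271.8] [124.6  13.1] 3.18 z 0.1402 [0.5267 0.2625] [0.6517 0.2768]
2 orange[320. 157.] 298 [436.4  47.8] [35.5 23.5] 2.27 z 0.0897 [0.4189 0.0356] [0.4541 0.0596]
2 orange[114. 161.] 268 [429.1 363.1] [35.6 34.2] 88.82 z 0.0893 [0.412  0.3454] [0.4462 0.3809]
2 yellow[177.  70.] 26 [565.1 271. ] [21.1 14.8] 68.45 z 0.0726 [0.5543 0.2626] [0.5702 0.2826]
2 blue[464.  77.] 227 [ 561.4 -197.5] [23.7 30.7] 4.92 z 0.0177 [ 0.5494 -0.2129] [ 0.5736 -0.1823]
2 lilac[464.  77.] 227 [ 561.4 -197.5] [23.7 30.7] 4.92 z 0.0177 [ 0.5494 -0.2129] [ 0.5736 -0.1823]
floor z -0.0004224488658246539
```

```bash
python3 - <<'E'
from h import *
def edge(P,ax,bins,fn):
    out=[]
    for a,b in zip(bins[:-1],bins[1:]):
        s=P[(P[:,ax]>=a)&(P[:,ax]<b)]
        if len(s)>3: out.append(((a+b)/2,fn(s[:,1-ax])))
    o=np.array(out,np.float32); 
    pts=o
    l=cv2.fitLine(pts,cv2.DIST_HUBER,0,1e-4,1e-4).ravel(); sl=l[1]/l[0]
    return sl,l[3]-sl*l[2]
for tag in "12":
    W=np.load(f"w{tag}.npy")[:235]; P=W[np.isfinite(W[...,0])]
    pl=P[(abs(P[:,2]-.0135)<.004)&(P[:,0]>.5)&(P[:,0]<.7)&(P[:,1]>-.26)&(P[:,1]<.29)]
    sl,c=edge(pl,1,np.arange(-.2,.25,.005),np.min); print(tag,"front edge yaw",np.degrees(np.arctan(-sl)),"x at y=.03",c+sl*.03)
    for (a,b,fn,n) in [(.525,.60,np.min,'-y end'),(.525,.57,np.max,'+y end')]:
        s2,c2=edge(pl,0,np.arange(a,b,.004),fn); print(n,np.degrees(np.arctan(s2)),"y at x=.53",c2+s2*.53)
    h=P[(abs(P[:,2]-.1785)<.004)&(P[:,0]>.55)&(P[:,1]<-.09)&(P[:,1]>-.25)]
    print("housing",h[:,:2].min(0),h[:,:2].max(0)); 
    s2,c2=edge(h,1,np.arange(-.19,-.11,.005),np.min); print("hous front",np.degrees(np.arctan(-s2)),c2+s2*-.15)
    s2,c2=edge(h,0,np.arange(.575,.62,.004),np.max); print("hous +y",np.degrees(np.arctan(s2)),c2+s2*.6)
    s2,c2=edge(h,0,np.arange(.575,.62,.004),np.min); print("hous -y",np.degrees(np.arctan(s2)),c2+s2*.6)
    t=P[(abs(P[:,2]-.164)<.004)&(P[:,0]>.57)&(P[:,1]>.17)&(P[:,1]<.26)]
    print("tail",len(t),t[:,:2].min(0),t[:,:2].max(0),np.percentile(t[:,1],[2,50,98]),np.percentile(t[:,0],[2,50,98]))
E
python3 - <<'E'
import cv2
b=cv2.imread("pics/wrist2.png")[0:110,60:340]; cv2.imwrite("pics/w2z.png",cv2.resize(b,None,fx=2.8,fy=2.8,interpolation=cv2.INTER_CUBIC))
E
```

```text
1 front edge yaw 2.9776807 x at y=.03 0.5316704
-y end -81.225044 y at x=.53 0.024590492
+y end -73.87971 y at x=.53 0.28564382
housing [ 0.57052117 -0.20316092] [ 0.62497641 -0.1144455 ]
hous front 2.864166 0.572032
hous +y 3.593305 -0.11571978
hous -y 3.9523253 -0.20187375
tail 136 [0.5816901  0.17017079] [0.62687136 0.19393568] [0.17034508 0.18104664 0.1921531 ] [0.58251544 0.58596976 0.62667269]
2 front edge yaw 2.9661736 x at y=.03 0.5316875
-y end -84.584785 y at x=.53 0.10411453
+y end 3.305859 y at x=.53 0.26676112
housing [ 0.57076469 -0.20277221] [ 0.62513327 -0.11308783]
hous front 2.8938203 0.5719037
hous +y 3.4931128 -0.11470168
hous -y 0.9113269 -0.20165339
tail 1115 [0.57612338 0.17004307] [0.62623425 0.23877787] [0.1740495  0.22198927 0.23739648] [0.57821856 0.59770308 0.62315745]
```

View pics/w2z.png

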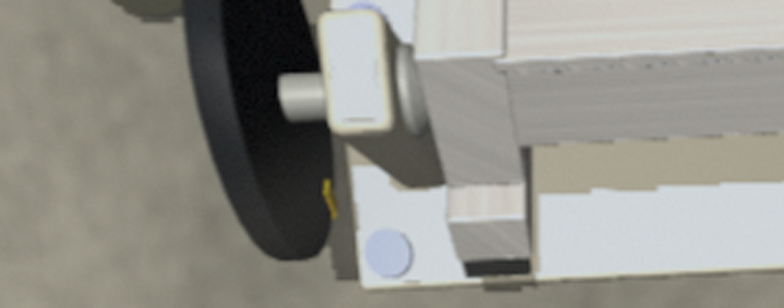

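```bash
cat >> h.py <<'E'
YAW=np.radians(2.95)
XP=np.array([np.cos(YAW),np.sin(YAW),0]);YP=np.array([-np.sin(YAW),np.cos(YAW),0]);ZP=np.array([0,0,1.])
ORG=np.array([0.6120,0.0280,0])
WH=np.array([0.5995,0.2723,0.125])
def Rrot(th):
    t=np.radians(th);u=np.sin(t)*XP+np.cos(t)*ZP
    return np.stack([np.cos(t)*XP-np.sin(t)*ZP,-YP,-u],1),u
def rloc(x,y,z): return ORG+x*XP+y*YP+z*ZP
E
python3 - <<'E'
from h import *
print((WH-ORG)@XP,(WH-ORG)@YP)
R,u=Rrot(-60)
plan(WH+.17*u,R,n=13)
E
```

```text
8.933414484483294e-05 0.24461956589653772
n 13 d [ 0.0348  0.1577 -0.2453] rv [ 1.43 60.02 -2.41]
([0.11, -0.485, 0.755], [0.018, 0.769, -0.031])
([0.05, -0.483, 0.762], [0.018, 0.769, -0.031])
([-0.01, -0.482, 0.765], [0.018, 0.769, -0.031])
([-0.07, -0.481, 0.762], [0.018, 0.769, -0.031])
([-0.129, -0.479, 0.755], [0.018, 0.769, -0.031])
([-0.188, -0.478, 0.743], [0.018, 0.769, -0.031])
([-0.246, -0.478, 0.727], [0.018, 0.769, -0.031])
([-0.302, -0.477, 0.705], [0.018, 0.769, -0.031])
([-0.356, -0.477, 0.68], [0.018, 0.769, -0.031])
([-0.409, -0.477, 0.65], [0.018, 0.769, -0.031])
([-0.458, -0.477, 0.616], [0.018, 0.769, -0.031])
([-0.505, -0.478, 0.578], [0.018, 0.769, -0.031])
([-0.548, -0.478, 0.536], [0.018, 0.769, -0.031])
```

Call:
arm_command:
  commands:
    - {"translation": [0.11, -0.48, 0.755], "dr": [0.02, 0.77, -0.03], "jaw": 0.68}
    - {"translation": [0.05, -0.48, 0.76], "dr": [0.02, 0.77, -0.03], "jaw": 0.68}
    - {"translation": [-0.01, -0.48, 0.765], "dr": [0.02, 0.77, -0.03], "jaw": 0.68}
    - {"translation": [-0.07, -0.48, 0.76], "dr": [0.02, 0.77, -0.03], "jaw": 0.68}
    - {"translation": [-0.13, -0.48, 0.755], "dr": [0.02, 0.77, -0.03], "jaw": 0.68}
    - {"translation": [-0.19, -0.48, 0.74], "dr": [0.02, 0.77, -0.03], "jaw": 0.68}
    - {"translation": [-0.25, -0.48, 0.73], "dr": [0.02, 0.77, -0.03], "jaw": 0.68}
    - {"translation": [-0.3, -0.48, 0.7], "dr": [0.02, 0.77, -0.03], "jaw": 0.68}
    - {"translation": [-0.36, -0.48, 0.68], "dr": [0.02, 0.77, -0.03], "jaw": 0.68}
    - {"translation": [-0.41, -0.48, 0.65], "dr": [0.02, 0.77, -0.03], "jaw": 0.68}
    - {"translation": [-0.46, -0.48, 0.62], "dr": [0.02, 0.77, -0.03], "jaw": 0.68}
    - {"translation": [-0.5, -0.48, 0.58], "dr": [0.02, 0.77, -0.03], "jaw": 0.68}

```text
time_s: 4.22
position: [0.4535, 0.2042, 0.3001]
tcp_rot: [[0.721, 0.025, 0.692], [0.034, -0.999, 0.0], [0.692, 0.024, -0.722]]
force: [-0.1, -2.2, 0.6]
opening: 0.326
```

```bash
python3 - <<'E'
from h import *
st()
R,u=Rrot(-60)
plan(WH+.17*u,R)
p,d,W,s=snap('wrist','3');np.save('w3.npy',W)
E
```

```text
t 4.22 pos [0.4535, 0.2042, 0.3001] F [-0.1, -2.2, 0.6] open 0.326 J [19.3, 7.7, 123.0, -62.2, 15.0, 163.6]
R [[0.7213, 0.0249, 0.6922], [0.0344, -0.9994, 0.0], [0.6918, 0.0238, -0.7217]]
n 4 d [-0.001   0.0605 -0.0901] rv [ 2.05 16.23  0.13]
([-0.61, -0.626, 0.644], [0.085, 0.676, 0.006])
([-0.654, -0.62, 0.605], [0.085, 0.676, 0.006])
([-0.696, -0.615, 0.562], [0.085, 0.676, 0.006])
([-0.735, -0.61, 0.517], [0.085, 0.676, 0.006])
```

View pics/wrist3.png

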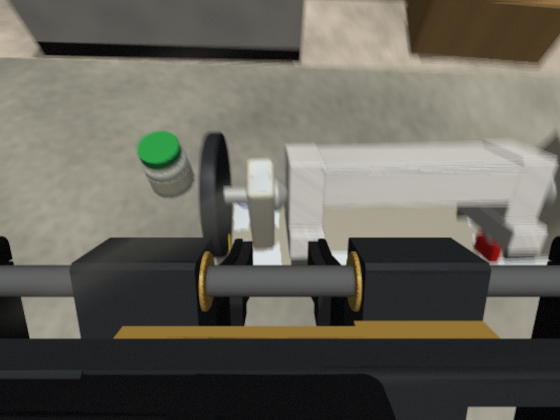

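```bash
python3 - <<'E'
from h import *
R,u=Rrot(-30)
plan(WH+.15*u,R,n=6)
E
```

```text
n 6 d [ 0.0706  0.0635 -0.0461] rv [  2.   -13.94   0.54]
([0.146, -0.415, 0.549], [0.056, -0.387, 0.015])
([0.168, -0.412, 0.545], [0.056, -0.387, 0.015])
([0.189, -0.409, 0.54], [0.056, -0.387, 0.015])
([0.21, -0.406, 0.534], [0.056, -0.387, 0.015])
([0.231, -0.404, 0.528], [0.056, -0.387, 0.015])
([0.252, -0.401, 0.52], [0.056, -0.387, 0.015])
```

Call:
arm_command:
  commands:
    - {"translation": [0.0, -0.2, 0.0], "dr": [0.06, -0.39, 0.02], "jaw": 0.68}
    - {"translation": [0.17, -0.41, 0.3], "dr": [0.06, -0.39, 0.02], "jaw": 0.68}
    - {"translation": [0.19, -0.41, 0.54], "dr": [0.06, -0.39, 0.02], "jaw": 0.68}
    - {"translation": [0.21, -0.41, 0.53], "dr": [0.06, -0.39, 0.02], "jaw": 0.68}
    - {"translation": [0.23, -0.4, 0.53], "dr": [0.06, -0.39, 0.02], "jaw": 0.68}
    - {"translation": [0.25, -0.4, 0.52], "dr": [0.06, -0.39, 0.02], "jaw": 0.68}
    - {"translation": [0, 0, 0], "dr": [0, 0, 0], "jaw": 0.68}

```text
time_s: 4.85
position: [0.5144, 0.2615, 0.2699]
tcp_rot: [[0.861, 0.028, 0.508], [0.013, -0.999, 0.033], [0.509, -0.022, -0.861]]
force: [1.1, 0.1, 2.2]
opening: 0.32
```

```bash
python3 - <<'E'
from h import *
st()
R,u=Rrot(-30)
plan(WH+.15*u,R)
p,d,W,s=snap('wrist','4');np.save('w4.npy',W)
E
```

```text
t 4.85 pos [0.5144, 0.2615, 0.2699] F [1.1, 0.1, 2.2] open 0.32 J [20.2, 16.4, 107.4, -18.0, 27.8, 122.8]
R [[0.8607, 0.0279, 0.5083], [0.013, -0.9994, 0.0327], [0.5089, -0.0215, -0.8605]]
n 1 d [ 0.0102  0.007  -0.015 ] rv [-0.38 -0.62 -1.79]
([0.05, -0.255, 0.732], [-0.064, -0.103, -0.298])
```

View pics/wrist4.png

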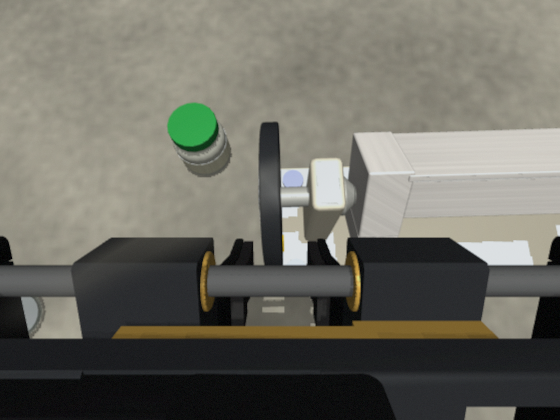

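```bash
python3 - <<'E'
from h import *
p=cv2.imread("pics/wrist4.png")[:,:,::-1].astype(int);W=np.load("w4.npy")
m=(p.sum(2)<110)&np.isfinite(W[...,0]);m[235:]=0
m[:,:240]=0;m[:,300:]=0
q=W[m];l=(q-ORG)
x,y,z=l@XP,l@YP,q[:,2]
r=np.hypot(x,z-.125)
rim=(r>.068)&(r<.078)
print(len(q),np.percentile(r,[5,50,95]),rim.sum(),"rim y'",np.percentile(y[rim],[1,5,50,95,99]),"allY",np.percentile(y,[1,5,50,95,99]))
# circle fit of outermost per angle
R,u=Rrot(-30)
plan(WH+.055*u,R,n=5)
s=read_state()
yy=p.sum(2)
for row in (140,160,180,200,220): 
    c=np.where(p[row].sum(1)[255:295]<110)[0]+255; print(row,c.min(),c.max(), [(np.round((W[row,k]-ORG)@YP,4)) for k in (c.min(),c.max())])
E
```

```text
117 [0.0346155  0.06747628 0.07111901] 58 rim y' [0.23915213 0.23928596 0.24320412 0.25066648 0.25103363] allY [0.23898798 0.23899736 0.23910741 0.24987674 0.25077908]
n 5 d [ 0.0599  0.0105 -0.0967] rv [-0.28 -0.53 -1.73]
([0.021, -0.055, 0.912], [-0.009, -0.018, -0.058])
([0.023, -0.056, 0.912], [-0.009, -0.018, -0.058])
([0.025, -0.057, 0.912], [-0.009, -0.018, -0.058])
([0.027, -0.057, 0.911], [-0.009, -0.018, -0.058])
([0.029, -0.058, 0.911], [-0.009, -0.018, -0.058])
140 278 278 [np.float64(0.2391), np.float64(0.2391)]Traceback (most recent call last):
  File "<stdin>", line 16, in <module>
    return umr_minimum(a, axis, None, out, keepdims, initial, where)
ValueError: zero-size array to reduction operation minimum which has no identity
```

```bash
python3 - <<'E'
from h import *
p=cv2.imread("pics/wrist4.png")[:,:,::-1].astype(int);W=np.load("w4.npy")
m=(p.sum(2)<200)&np.isfinite(W[...,0]);m[235:]=0
m[:,:245]=0;m[:,300:]=0
q=W[m];l=(q-ORG)
x,y,z=l@XP,l@YP,q[:,2]
r=np.hypot(x,z-.125)
rim=(r>.066)&(r<.078)&(y>.22)&(y<.27)
print(rim.sum(),np.percentile(y[rim],[0,1,5,50,95,99,100]),np.percentile(r[rim],[5,50,95]))
for a in range(-60,40,15):
    t=np.degrees(np.arctan2(x,z-.125));k=rim&(abs(t-a)<7.5)
    if k.sum()>5: print(a,k.sum(),np.percentile(y[k],[2,50,98]).round(4),np.percentile(r[k],[50,98]).round(4))
E
```

```text
1231 [0.23898788 0.23906078 0.2393929  0.24612435 0.25299813 0.25357801
 0.25384998] [0.07023353 0.07139164 0.07281157]
-45 176 [0.2395 0.2463 0.2536] [0.0721 0.0734]
-30 319 [0.2391 0.2462 0.2533] [0.072  0.0734]
0 142 [0.239  0.2467 0.2537] [0.0714 0.0727]
15 311 [0.2394 0.2459 0.2531] [0.0712 0.0723]
30 198 [0.2393 0.246  0.2534] [0.071  0.0718]
```

```bash
sed -i 's/^WH=.*/WH=ORG+0.2463*YP+0.125*ZP-0.0006*XP/' h.py; python3 - <<'E'
from h import *
R,u=Rrot(-30)
print(WH)
plan(WH+.1*u,R,n=3);plan(WH+.052*u,R,n=5)
E
```

```text
[0.5987251  0.27394273 0.125     ]
n 3 d [ 0.0366  0.0109 -0.0577] rv [-0.28 -0.53 -1.73]
([0.032, -0.117, 0.915], [-0.016, -0.029, -0.096])
([0.036, -0.118, 0.915], [-0.016, -0.029, -0.096])
([0.04, -0.119, 0.914], [-0.016, -0.029, -0.096])
n 5 d [ 0.0606  0.0122 -0.0993] rv [-0.28 -0.53 -1.73]
([0.016, -0.068, 0.933], [-0.009, -0.018, -0.058])
([0.018, -0.069, 0.933], [-0.009, -0.018, -0.058])
([0.02, -0.07, 0.933], [-0.009, -0.018, -0.058])
([0.022, -0.071, 0.933], [-0.009, -0.018, -0.058])
([0.024, -0.072, 0.933], [-0.009, -0.018, -0.058])
```

Call:
arm_command:
  commands:
    - {"translation": [0.03, -0.25, 0.4], "dr": [-0.02, -0.03, -0.1], "jaw": 0.68}
    - {"translation": [0.03, -0.15, 0.5], "dr": [-0.02, -0.03, -0.1], "jaw": 0.68}
    - {"translation": [0.03, 0, 0.5], "dr": [-0.01, -0.03, -0.1], "jaw": 0.68}
    - {"translation": [0, 0, 0], "dr": [0, 0, 0], "jaw": 0.68}

```text
time_s: 5.23
position: [0.5285, 0.2715, 0.2379]
tcp_rot: [[0.867, 0.056, 0.495], [0.051, -0.998, 0.024], [0.496, 0.004, -0.868]]
force: [-0.1, -0.4, 1.0]
opening: 0.319
```

```bash
python3 - <<'E'
from h import *
st()
R,u=Rrot(-30)
plan(WH+.052*u,R,n=4)
p,d,W,s=snap('wrist','5')
E
```

```text
t 5.23 pos [0.5285, 0.2715, 0.2379] F [-0.1, -0.4, 1.0] open 0.319 J [20.9, 20.7, 106.6, -20.8, 25.7, 124.3]
R [[0.8669, 0.056, 0.4953], [0.0507, -0.9984, 0.0242], [0.4959, 0.0041, -0.8684]]
n 4 d [ 0.0443  0.0012 -0.0678] rv [0.07 0.27 0.34]
([0.048, 0.011, 0.809], [0.003, 0.011, 0.014])
([0.047, 0.011, 0.809], [0.003, 0.011, 0.014])
([0.046, 0.011, 0.809], [0.003, 0.011, 0.014])
([0.045, 0.011, 0.809], [0.003, 0.011, 0.014])
```

View pics/wrist5.png

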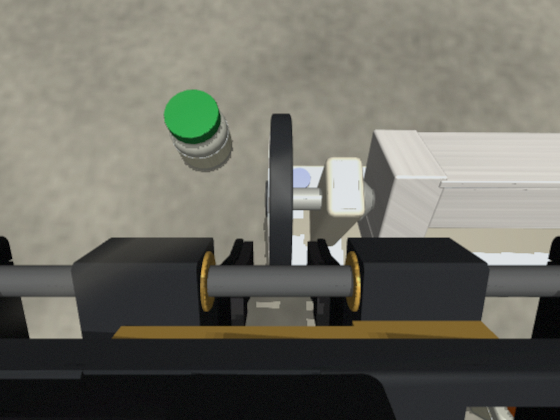

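The wheel (column 281) is centred between the fingers (about 250 and 312), so I'm going in.

Call:
arm_command:
  commands:
    - {"translation": [0.05, 0.01, 0.8], "dr": [0, 0, 0.05], "jaw": 0.68}
    - {"translation": [0.05, 0.01, 0.8], "dr": [0, 0, 0], "jaw": 0.68}
    - {"translation": [0.05, 0.01, 0.8], "dr": [0, 0, 0], "jaw": 0.68}
    - {"translation": [0.05, 0.01, 0.8], "dr": [0, 0, 0], "jaw": 0.68}
    - {"translation": [0, 0, 0], "dr": [0, 0, 0], "jaw": 0.68}

```text
time_s: 5.7
position: [0.5731, 0.2725, 0.1707]
tcp_rot: [[0.867, 0.051, 0.495], [0.045, -0.999, 0.024], [0.496, 0.001, -0.868]]
force: [0.3, 0.1, -0.4]
opening: 0.324
```

Call:
arm_command:
  commands:
    - {"translation": [0, 0, 0], "dr": [0, 0, 0], "jaw": 1}
    - {"translation": [0, 0, 0], "dr": [0, 0, 0], "jaw": 1}
    - {"translation": [0, 0, 0], "dr": [0, 0, 0], "jaw": 1}
    - {"translation": [0, 0, 0], "dr": [0, 0, 0], "jaw": 1}

```text
time_s: 6.03
position: [0.5729, 0.2733, 0.1746]
tcp_rot: [[0.865, 0.052, 0.499], [0.045, -0.999, 0.026], [0.5, 0.0, -0.866]]
force: [-1.4, -1.6, 0.7]
opening: 0.183
```

```bash
python3 - <<'E'
from h import *
st()
R,u=Rrot(-30)
plan(WH+.052*u,R)
E
```

```text
t 6.03 pos [0.5729, 0.2733, 0.1746] F [-1.4, -1.6, 0.7] open 0.183 J [19.2, 29.2, 105.0, -26.1, 18.6, 129.1]
R [[0.8649, 0.052, 0.4992], [0.0452, -0.9986, 0.0257], [0.4999, 0.0003, -0.8661]]
n 1 d [-0.0001 -0.0007 -0.0046] rv [0.   0.01 0.03]
each row ([-0.096, 0.027, 0.156], [0.0, 0.001, 0.006])
```

Call:
arm_command:
  commands:
    - {"translation": [0.19, 0, 0.01], "dr": [0, -0.83, 0], "jaw": 1}
    - {"translation": [0.19, 0, 0.01], "dr": [0, -0.83, 0], "jaw": 1}
    - {"translation": [0.19, 0, 0.01], "dr": [0, -0.83, 0], "jaw": 1}
    - {"translation": [0.19, 0, 0.01], "dr": [0, -0.83, 0], "jaw": 1}
    - {"translation": [0.19, 0, 0.01], "dr": [0, -0.83, 0], "jaw": 1}
    - {"translation": [0.19, 0, 0.01], "dr": [0, -0.83, 0], "jaw": 1}

```text
time_s: 6.53
position: [0.5897, 0.2741, 0.1796]
tcp_rot: [[0.999, 0.052, -0.015], [0.052, -0.999, -0.004], [-0.015, 0.003, -1.0]]
force: [-15.5, -2.4, -1.0]
opening: 0.176
```

```bash
cat >> h.py <<'E'
def rad():
    s=read_state();v=np.array(s["position"])-WH;x=v@XP;z=v[2];zt=-np.array(s["tcp_rot"])[:,2]
    print("radius",np.hypot(x,z).round(4),"theta pos",np.degrees(np.arctan2(x,z)).round(1),"tool tilt",np.degrees(np.arctan2(zt@XP,zt[2])).round(1),"y'",(v@YP).round(4))
E
python3 - <<'E'
from h import *
st();rad()
E
```

```text
t 6.53 pos [0.5897, 0.2741, 0.1796] F [-15.5, -2.4, -1.0] open 0.176 J [15.1, 35.7, 80.3, -0.0, 64.8, 102.1]
R [[0.9985, 0.0518, -0.0148], [0.0518, -0.9986, -0.004], [-0.0149, 0.0032, -0.9999]]
radius 0.0553 theta pos -9.4 tool tilt 0.9 y' 0.0007
```

Call:
arm_command:
  commands:
    - {"translation": [0.23, 0, 0.01], "dr": [0, -0.83, 0], "jaw": 1}
    - {"translation": [0.23, 0, 0.01], "dr": [0, -0.83, 0], "jaw": 1}
    - {"translation": [0.23, 0, 0.01], "dr": [0, -0.83, 0], "jaw": 1}
    - {"translation": [0.23, 0, 0.01], "dr": [0, -0.83, 0], "jaw": 1}
    - {"translation": [0.23, 0, 0.01], "dr": [0, -0.83, 0], "jaw": 1}
    - {"translation": [0.23, 0, 0.01], "dr": [0, -0.83, 0], "jaw": 1}

```text
time_s: 7.03
position: [0.6204, 0.2757, 0.1755]
tcp_rot: [[0.851, 0.055, -0.522], [0.045, -0.998, -0.032], [-0.523, 0.004, -0.853]]
force: [-26.0, -2.5, 4.8]
opening: 0.176
```

```bash
python3 - <<'E'
from h import *
st();rad();
p,d,W,s=snap('wrist','6')
E
```

```text
t 7.03 pos [0.6204, 0.2757, 0.1755] F [-26.0, -2.5, 4.8] open 0.176 J [12.5, 52.4, 51.4, 4.9, 107.3, 99.6]
R [[0.8514, 0.0548, -0.5216], [0.0447, -0.9985, -0.032], [-0.5225, 0.0039, -0.8526]]
radius 0.055 theta pos 23.3 tool tilt 31.5 y' 0.0007
```

View pics/wrist6.png

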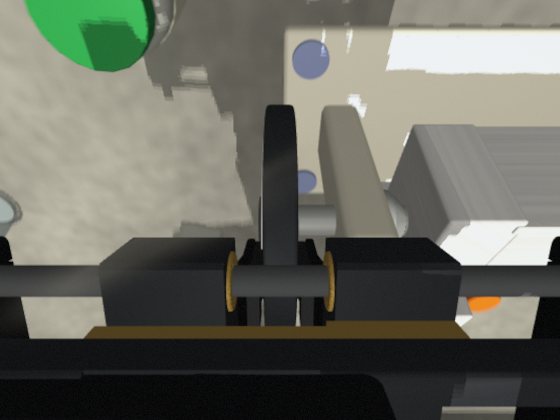

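Call:
arm_command:
  commands:
    - {"translation": [0.2, 0, 0.01], "dr": [0, -0.8, 0], "jaw": 1}
    - {"translation": [0.2, 0, 0.01], "dr": [0, -0.8, 0], "jaw": 1}
    - {"translation": [0.2, 0, 0.01], "dr": [0, -0.8, 0], "jaw": 1}
    - {"translation": [0.2, 0, 0.01], "dr": [0, -0.8, 0], "jaw": 1}
    - {"translation": [0, 0, 0], "dr": [0, 0, 0], "jaw": 1}

```text
time_s: 7.5
position: [0.6407, 0.2768, 0.1561]
tcp_rot: [[0.634, 0.055, -0.772], [0.033, -0.999, -0.044], [-0.773, 0.002, -0.635]]
force: [-27.7, -3.2, -5.5]
opening: 0.179
```

```bash
python3 - <<'E'
from h import *
st();rad();
p,d,W,s=snap('side','6');np.save('s6.npy',W)
a=p[:,:,::-1][130:320,170:420]; a=cv2.resize(a,None,fx=3,fy=3,interpolation=cv2.INTER_CUBIC)
cv2.imwrite("pics/side6z.png",a)
E
```

```text
t 7.5 pos [0.6407, 0.2768, 0.1561] F [-27.7, -3.2, -5.5] open 0.179 J [11.5, 66.2, 31.7, 8.6, 132.1, 101.2]
R [[0.6338, 0.0545, -0.7716], [0.0327, -0.9985, -0.0437], [-0.7728, 0.0024, -0.6346]]
radius 0.0523 theta pos 53.5 tool tilt 50.6 y' 0.0007
```

View pics/side6z.png

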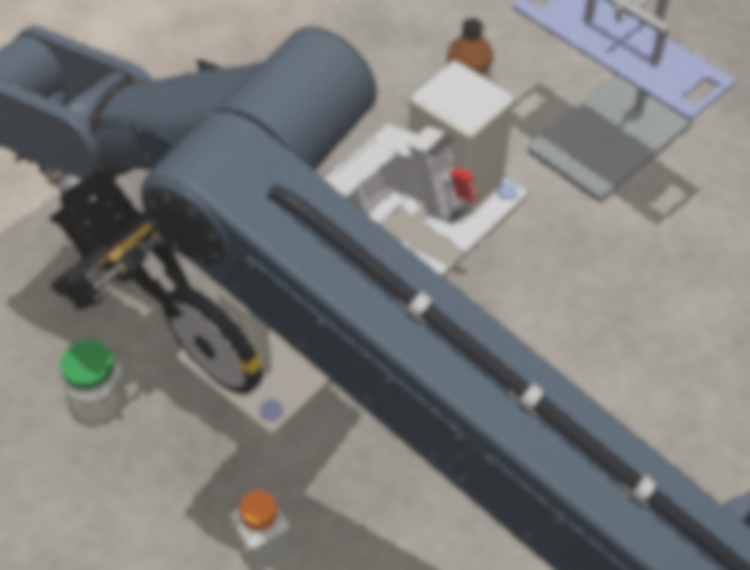

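```bash
python3 - <<'E'
from h import *
p=cv2.imread("pics/side6.png")[:,:,::-1].copy();W=np.load("s6.npy")
for c,lo,hi in [("yellow",(20,120,90),(35,255,255)),("red",(0,150,80),(4,255,255))]:
    m=mask(p,lo,hi);k,l,sx,ce=cv2.connectedComponentsWithStats(m.astype(np.uint8))
    for i in range(1,k):
        if sx[i,4]>3:
            q=W[l==i];v=np.nanmedian(q,0);o=v-ORG
            if abs(v[0])<1.2 and v[2]<.3:print(c,sx[i],v.round(4),"loc",(o@XP).round(4),(o@YP).round(4),"ang",np.degrees(np.arctan2(o@XP,v[2]-.125)).round(1),np.hypot(o@XP,v[2]-.125).round(4))
E
```

```text
yellow [207 212   5   5  12] [0.6907 0.313  0.2299] loc 0.0933 0.2806 ang 41.6 0.1404
yellow [250 249   7   5  23] [0.5283 0.2764 0.1481] loc -0.0708 0.2524 ang -71.9 0.0745
red [321 187   6   4  16] [ 0.5369 -0.0663  0.1654] loc -0.0799 -0.0903 ang -63.2 0.0895
```

Call:
arm_command:
  commands:
    - {"translation": [0, 0, 0], "dr": [0, 0, 0], "jaw": 0.68}
    - {"translation": [0, 0, 0], "dr": [0, 0, 0], "jaw": 0.68}
    - {"translation": [0, 0, -0.1], "dr": [0, 0, 0], "jaw": 0.68}
    - {"translation": [0, 0, -0.9], "dr": [0, 0, 0], "jaw": 0.68}
    - {"translation": [0, 0, -0.9], "dr": [0, 0, 0], "jaw": 0.68}
    - {"translation": [0, 0, -0.9], "dr": [0, 0, 0], "jaw": 0.68}
    - {"translation": [0, 0, 0], "dr": [0, 0, 0], "jaw": 0.68}

```text
time_s: 8.13
position: [0.6966, 0.2769, 0.2061]
tcp_rot: [[0.662, 0.048, -0.748], [0.03, -0.999, -0.038], [-0.749, 0.002, -0.662]]
force: [-0.1, -0.4, -1.0]
opening: 0.322
```

```bash
python3 - <<'E'
from h import *
st();rad();
R,u=Rrot(-20)
plan(WH+.12*u,R,n=13)
E
```

```text
t 8.13 pos [0.6966, 0.2769, 0.2061] F [-0.1, -0.4, -1.0] open 0.322 J [10.8, 70.5, 12.7, 10.2, 144.6, 103.8]
R [[0.6617, 0.0484, -0.7482], [0.0304, -0.9988, -0.0377], [-0.7492, 0.0022, -0.6624]]
radius 0.1272 theta pos 50.4 tool tilt 48.5 y' -0.0021
n 13 d [-0.1389 -0.005   0.0316] rv [ 0.08 68.52 -0.21]
([-0.356, -0.005, 0.256], [0.001, 0.878, -0.003])
([-0.378, -0.005, 0.222], [0.001, 0.878, -0.003])
([-0.397, -0.005, 0.186], [0.001, 0.878, -0.003])
([-0.412, -0.005, 0.149], [0.001, 0.878, -0.003])
([-0.424, -0.005, 0.111], [0.001, 0.878, -0.003])
([-0.433, -0.005, 0.071], [0.001, 0.878, -0.003])
([-0.437, -0.006, 0.031], [0.001, 0.878, -0.003])
([-0.438, -0.006, -0.009], [0.001, 0.878, -0.003])
([-0.436, -0.006, -0.049], [0.001, 0.878, -0.003])
([-0.429, -0.006, -0.089], [0.001, 0.878, -0.003])
([-0.419, -0.006, -0.128], [0.001, 0.878, -0.003])
([-0.406, -0.006, -0.166], [0.001, 0.878, -0.003])
([-0.389, -0.006, -0.203], [0.001, 0.878, -0.003])
```

Call:
arm_command:
  commands:
    - {"translation": [-0.47, 0, 0.05], "dr": [0, 0.88, 0], "jaw": 0.68}
    - {"translation": [-0.47, 0, 0.05], "dr": [0, 0.88, 0], "jaw": 0.68}
    - {"translation": [-0.47, 0, 0.02], "dr": [0, 0.88, 0], "jaw": 0.68}
    - {"translation": [-0.47, 0, 0.02], "dr": [0, 0.88, 0], "jaw": 0.68}
    - {"translation": [-0.47, 0, 0.02], "dr": [0, 0.88, 0], "jaw": 0.68}
    - {"translation": [-0.47, 0, 0.02], "dr": [0, 0.88, 0], "jaw": 0.68}
    - {"translation": [-0.47, 0, 0.02], "dr": [0, 0.88, 0], "jaw": 0.68}
    - {"translation": [-0.47, 0, 0.02], "dr": [0, 0.88, 0], "jaw": 0.68}
    - {"translation": [-0.47, 0, 0.02], "dr": [0, 0.88, 0], "jaw": 0.68}
    - {"translation": [-0.47, 0, 0.02], "dr": [0, 0.88, 0], "jaw": 0.68}
    - {"translation": [-0.47, 0, 0.02], "dr": [0, 0.88, 0], "jaw": 0.68}
    - {"translation": [0, 0, 0], "dr": [0, 0, 0], "jaw": 0.68}

```text
time_s: 9.13
position: [0.5708, 0.2716, 0.2451]
tcp_rot: [[0.985, 0.052, 0.163], [0.052, -0.999, 0.006], [0.163, 0.003, -0.987]]
force: [-1.2, 0.0, -1.5]
opening: 0.322
```

```bash
python3 - <<'E'
from h import *
st();rad();
p,d,W,s=snap('wrist','7');np.save('w7.npy',W)
p2,d,W2,s=snap('side','7')
for nm,p,W in (("wrist",p,W),("side",p2,W2)):
  for c,lo,hi in [("yellow",(20,120,90),(35,255,255)),("red",(0,150,80),(4,255,255))]:
    m=mask(p,lo,hi);k,l,sx,ce=cv2.connectedComponentsWithStats(m.astype(np.uint8))
    for i in range(1,k):
        if sx[i,4]>3:
            q=W[l==i];v=np.nanmedian(q,0);o=v-ORG
            if abs(v[0])<1.2 and v[2]<.3 and v[2]>0 and v[0]>.45:print(nm,c,sx[i],v.round(4),"loc",(o@XP).round(4),(o@YP).round(4),"ang",np.degrees(np.arctan2(o@XP,v[2]-.125)).round(1),np.hypot(o@XP,v[2]-.125).round(4))
R,u=Rrot(-10)
plan(WH+.12*u,R)
E
```

```text
t 9.13 pos [0.5708, 0.2716, 0.2451] F [-1.2, 0.0, -1.5] open 0.322 J [16.5, 26.7, 86.9, -2.8, 57.4, 104.8]
R [[0.9852, 0.0522, 0.1633], [0.052, -0.9986, 0.0056], [0.1633, 0.003, -0.9866]]
radius 0.1234 theta pos -13.1 tool tilt -9.4 y' -0.0009
side yellow [251 249   6   6  22] [0.5279 0.2772 0.1468] loc -0.0712 0.2532 ang -73.0 0.0744
side red [321 187   6   9  31] [ 0.5346 -0.0652  0.1617] loc -0.0821 -0.0891 ang -65.9 0.0899
side red [275 229   5   7  18] [0.5216 0.1776 0.1657] loc -0.0826 0.1541 ang -63.8 0.092
n 1 d [-0.001   0.0002 -0.0043] rv [ 0.06  0.12 -0.03]
each row ([-0.069, -0.01, 0.163], [0.01, 0.02, -0.005])
```

View pics/wrist7.png

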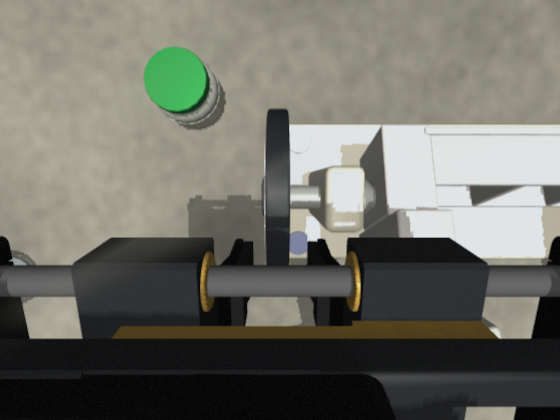

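Call:
arm_command:
  commands:
    - {"translation": [-0.42, 0, 0.02], "dr": [0, 0.88, 0], "jaw": 0.68}
    - {"translation": [-0.42, 0, 0.02], "dr": [0, 0.88, 0], "jaw": 0.68}
    - {"translation": [-0.42, 0, 0.02], "dr": [0, 0.88, 0], "jaw": 0.68}
    - {"translation": [0, 0, 0], "dr": [0, 0, 0], "jaw": 0.68}

```text
time_s: 9.57
position: [0.5437, 0.2695, 0.2328]
tcp_rot: [[0.904, 0.05, 0.424], [0.048, -0.999, 0.017], [0.424, 0.005, -0.905]]
force: [-1.9, -0.8, -1.5]
opening: 0.322
```

```bash
python3 - <<'E'
from h import *
st();rad();
R,u=Rrot(-25)
plan(WH+.050*u,R,n=4)
E
```

```text
t 9.57 pos [0.5437, 0.2695, 0.2328] F [-1.9, -0.8, -1.5] open 0.322 J [19.4, 22.3, 102.2, -13.6, 32.1, 116.4]
R [[0.9042, 0.0505, 0.4241], [0.0477, -0.9987, 0.0171], [0.4244, 0.0047, -0.9055]]
radius 0.1211 theta pos -27.1 tool tilt -25.1 y' -0.0016
n 4 d [ 0.0339  0.0034 -0.0625] rv [ 0.27 -0.11  0.06]
each row ([0.043, -0.019, 0.71], [0.011, -0.005, 0.003])
```

Call:
arm_command:
  commands:
    - {"translation": [0.04, -0.02, 0.7], "dr": [0.02, 0, 0], "jaw": 0.68}
    - {"translation": [0.04, -0.02, 0.7], "dr": [0.02, 0, 0], "jaw": 0.68}
    - {"translation": [0.04, -0.02, 0.7], "dr": [0, 0, 0], "jaw": 0.68}
    - {"translation": [0.04, -0.02, 0.75], "dr": [0, 0, 0], "jaw": 0.68}
    - {"translation": [0, 0, 0], "dr": [0, 0, 0], "jaw": 0.68}
    - {"translation": [0, 0, 0], "dr": [0, 0, 0], "jaw": 1}
    - {"translation": [0, 0, 0], "dr": [0, 0, 0], "jaw": 1}
    - {"translation": [0, 0, 0], "dr": [0, 0, 0], "jaw": 1}
    - {"translation": [0, 0, 0], "dr": [0, 0, 0], "jaw": 1}

```text
time_s: 10.32
position: [0.5852, 0.274, 0.1747]
tcp_rot: [[0.9, 0.052, 0.434], [0.046, -0.999, 0.024], [0.434, -0.001, -0.901]]
force: [4.5, -3.4, -4.4]
opening: 0.183
```

```bash
python3 - <<'E'
from h import *
st();rad();
E
```

```text
t 10.32 pos [0.5852, 0.274, 0.1747] F [4.5, -3.4, -4.4] open 0.183 J [18.2, 29.9, 100.6, -15.4, 25.3, 117.8]
R [[0.8996, 0.0517, 0.4337], [0.046, -0.9987, 0.0235], [0.4343, -0.0012, -0.9008]]
radius 0.0515 theta pos -15.2 tool tilt -25.7 y' 0.0007
```

Call:
arm_command:
  commands:
    - {"translation": [0.19, 0, 0.01], "dr": [0, -0.87, 0], "jaw": 1}
    - {"translation": [0.19, 0, 0.01], "dr": [0, -0.87, 0], "jaw": 1}
    - {"translation": [0.19, 0, 0.01], "dr": [0, -0.87, 0], "jaw": 1}
    - {"translation": [0.19, 0, 0.01], "dr": [0, -0.87, 0], "jaw": 1}
    - {"translation": [0.19, 0, 0.01], "dr": [0, -0.87, 0], "jaw": 1}
    - {"translation": [0.19, 0, 0.01], "dr": [0, -0.87, 0], "jaw": 1}
    - {"translation": [0.19, 0, 0.01], "dr": [0, -0.87, 0], "jaw": 1}
    - {"translation": [0.19, 0, 0.01], "dr": [0, -0.87, 0], "jaw": 1}
    - {"translation": [0.19, 0, 0.01], "dr": [0, -0.87, 0], "jaw": 1}
    - {"translation": [0.19, 0, 0.01], "dr": [0, -0.87, 0], "jaw": 1}
    - {"translation": [0.19, 0, 0.01], "dr": [0, -0.87, 0], "jaw": 1}
    - {"translation": [0, 0, 0], "dr": [0, 0, 0], "jaw": 1}

```text
time_s: 11.32
position: [0.6258, 0.276, 0.1671]
tcp_rot: [[0.83, 0.053, -0.555], [0.044, -0.999, -0.029], [-0.556, -0.0, -0.831]]
force: [-18.2, -3.7, -6.7]
opening: 0.18
```

```bash
python3 - <<'E'
from h import *
st();rad();
p,d,W,s=snap('side','8');
a=p[:,:,::-1][130:320,170:420]; a=cv2.resize(a,None,fx=3,fy=3,interpolation=cv2.INTER_CUBIC)
cv2.imwrite("pics/side8z.png",a)
np.save('s8.npy',W)
p2,d,W2,s=snap('wrist','8');np.save('w8.npy',W2)
for nm,p,W in (("side",p,W),("wrist",p2,W2)):
  for c,lo,hi in [("yellow",(20,120,90),(35,255,255)),("red",(0,150,80),(4,255,255))]:
    m=mask(p,lo,hi);k,l,sx,ce=cv2.connectedComponentsWithStats(m.astype(np.uint8))
    for i in range(1,k):
        if sx[i,4]>3:
            q=W[l==i];v=np.nanmedian(q,0);o=v-ORG
            if abs(v[0])<1.2 and v[2]<.3 and v[2]>0 and v[0]>.45:print(nm,c,sx[i],v.round(4),"loc",(o@XP).round(4),(o@YP).round(4),"ang",np.degrees(np.arctan2(o@XP,v[2]-.125)).round(1),np.hypot(o@XP,v[2]-.125).round(4))
E
```

```text
t 11.32 pos [0.6258, 0.276, 0.1671] F [-18.2, -3.7, -6.7] open 0.18 J [12.2, 54.5, 48.9, 5.4, 110.0, 99.5]
R [[0.8301, 0.053, -0.5551], [0.0441, -0.9986, -0.0294], [-0.5558, -0.0001, -0.8313]]
radius 0.0501 theta pos 32.8 tool tilt 33.8 y' 0.0007
side yellow [243 236   6   6  27] [0.5618 0.2757 0.187 ] loc -0.0374 0.2499 ang -31.1 0.0724
side red [314 174   7   6  15] [ 0.5719 -0.0622  0.2037] loc -0.0447 -0.088 ang -29.6 0.0905
wrist yellow [226 253   9  59 283] [0.6968 0.2919 0.2181] loc 0.0983 0.2592 ang 46.6 0.1354
wrist yellow [326 253   9  59 287] [0.6985 0.2676 0.2187] loc 0.0987 0.2349 ang 46.5 0.1361
wrist yellow [325 263   2   2   4] [0.6952 0.2678 0.2105] loc 0.0954 0.2352 ang 48.1 0.1281
wrist yellow [  85  322  384   16 4459] [0.6956 0.2742 0.2287] loc 0.0962 0.2415 ang 42.8 0.1414
```

View pics/side8z.png

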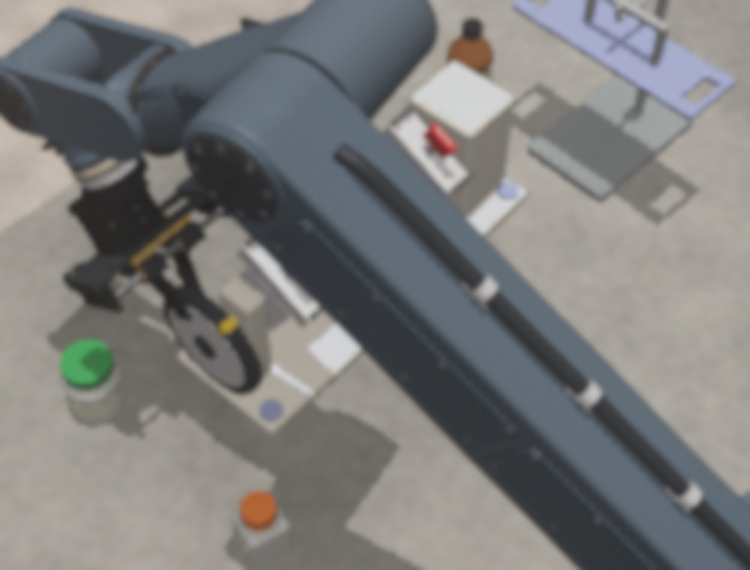

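View pics/wrist8.png

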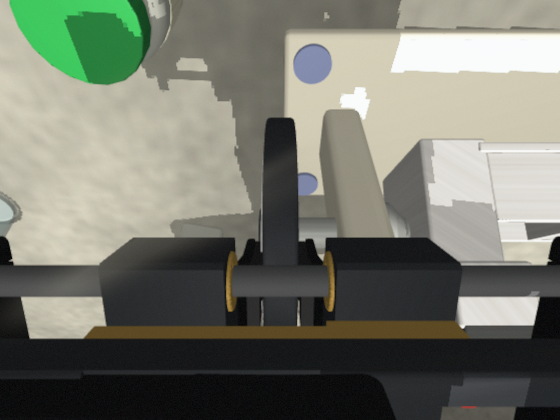

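Call:
arm_command:
  commands:
    - {"translation": [0.2, 0, 0.01], "dr": [0, -0.85, 0], "jaw": 1}
    - {"translation": [0.2, 0, 0.01], "dr": [0, -0.85, 0], "jaw": 1}
    - {"translation": [0.2, 0, 0.01], "dr": [0, -0.85, 0], "jaw": 1}
    - {"translation": [0.0, 0, 0], "dr": [0, 0, 0], "jaw": 1}
    - {"translation": [0, 0, 0], "dr": [0, 0, 0], "jaw": 0.68}
    - {"translation": [0, 0, 0], "dr": [0, 0, 0], "jaw": 0.68}
    - {"translation": [0, 0, -0.2], "dr": [0, 0, 0], "jaw": 0.68}
    - {"translation": [0, 0, -0.8], "dr": [0, 0, 0], "jaw": 0.68}
    - {"translation": [0, 0, -0.8], "dr": [0, 0, 0], "jaw": 0.68}
    - {"translation": [0, 0, -0.4], "dr": [0, 0, 0], "jaw": 0.68}

```text
time_s: 12.25
position: [0.6877, 0.2798, 0.2026]
tcp_rot: [[0.685, 0.051, -0.726], [0.038, -0.999, -0.035], [-0.727, -0.004, -0.686]]
force: [1.3, -0.3, -0.2]
opening: 0.315
```

```bash
python3 - <<'E'
from h import *
st();rad();
R,u=Rrot(0)
E
```

```text
t 12.25 pos [0.6877, 0.2798, 0.2026] F [1.3, -0.3, -0.2] open 0.315 J [11.1, 67.8, 18.5, 9.4, 139.6, 102.6]
R [[0.6854, 0.0513, -0.7263], [0.0378, -0.9987, -0.0349], [-0.7271, -0.0035, -0.6865]]
radius 0.1182 theta pos 49.0 tool tilt 46.6 y' 0.0012
```

Call:
arm_command:
  commands:
    - {"translation": [-0.47, 0, 0.03], "dr": [0, 0.95, 0], "jaw": 0.68}
    - {"translation": [-0.47, 0, 0.03], "dr": [0, 0.95, 0], "jaw": 0.68}
    - {"translation": [-0.47, 0, 0.02], "dr": [0, 0.95, 0], "jaw": 0.68}
    - {"translation": [-0.47, 0, 0.02], "dr": [0, 0.95, 0], "jaw": 0.68}
    - {"translation": [-0.47, 0, 0.02], "dr": [0, 0.95, 0], "jaw": 0.68}
    - {"translation": [-0.47, 0, 0.02], "dr": [0, 0.95, 0], "jaw": 0.68}
    - {"translation": [-0.47, 0, 0.02], "dr": [0, 0.95, 0], "jaw": 0.68}
    - {"translation": [-0.47, 0, 0.02], "dr": [0, 0.95, 0], "jaw": 0.68}
    - {"translation": [-0.47, 0, 0.02], "dr": [0, 0.95, 0], "jaw": 0.68}
    - {"translation": [0, 0, 0], "dr": [0, 0, 0], "jaw": 0.68}

```text
time_s: 13.08
position: [0.5813, 0.2743, 0.2373]
tcp_rot: [[0.996, 0.054, 0.067], [0.054, -0.999, 0.005], [0.067, -0.001, -0.998]]
force: [-1.6, -0.0, -1.2]
opening: 0.32
```

```bash
cat >> h.py <<'E'
def marks(tag):
  out=[]
  for nm in ("side","wrist","scene"):
    p,d,W,s=snap(nm,tag);np.save(f"{nm}{tag}.npy",W)
    for c,lo,hi in [("yellow",(20,120,90),(35,255,255)),("red",(0,150,80),(4,255,255))]:
      m=mask(p,lo,hi);k,l,sx,ce=cv2.connectedComponentsWithStats(m.astype(np.uint8))
      for i in range(1,k):
        if sx[i,4]>3:
            q=W[l==i];v=np.nanmedian(q,0);o=v-ORG
            a,b=o@XP,o@YP;r=np.hypot(a,v[2]-.125)
            if abs(a)<.12 and abs(b)<.3 and .05<r<.11:print(nm,c,sx[i],v.round(4),"loc",a.round(4),b.round(4),"ang",np.degrees(np.arctan2(a,v[2]-.125)).round(1),r.round(4))
E
python3 - <<'E'
from h import *
st();rad();marks("9")
E
```

```text
t 13.08 pos [0.5813, 0.2743, 0.2373] F [-1.6, -0.0, -1.2] open 0.32 J [15.7, 29.8, 81.8, -0.8, 64.6, 102.9]
R [[0.9963, 0.0539, 0.0673], [0.0536, -0.9985, 0.005], [0.0674, -0.0013, -0.9977]]
radius 0.1137 theta pos -8.8 tool tilt -3.9 y' 0.0012
side yellow [239 232   6   6  26] [0.5785 0.278  0.1932] loc -0.0206 0.2514 ang -16.8 0.0712
side red [261 212   7   6   9] [0.5694 0.1816 0.2104] loc -0.0347 0.1556 ang -22.1 0.0922
wrist yellow [266 231  31  28 598] [0.5819 0.2737 0.1953] loc -0.0174 0.247 ang -13.9 0.0725
wrist red [432 222  41  30 564] [0.6005 0.1775 0.2113] loc -0.0037 0.1499 ang -2.5 0.0864
scene yellow [333 176   6   3  10] [0.5833 0.2733 0.1976] loc -0.0161 0.2465 ang -12.5 0.0744
scene red [305 178   9  12  40] [0.5977 0.1744 0.2142] loc -0.0067 0.1469 ang -4.3 0.0895
scene red [234 202  10  13  45] [ 0.6118 -0.0691  0.2151] loc -0.0052 -0.0969 ang -3.3 0.0903
scene red [221 261   3   3   5] [ 0.675  -0.1573  0.0936] loc 0.0534 -0.1883 ang 120.4 0.0619
```

View pics/wrist9.png

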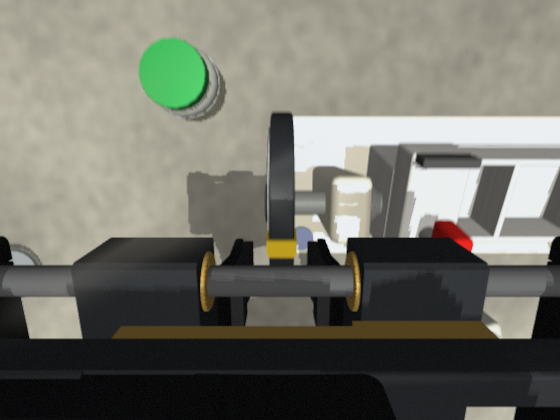

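Call:
arm_command:
  commands:
    - {"translation": [0.05, 0.01, 0.8], "dr": [0, 0, 0], "jaw": 0.68}
    - {"translation": [0.05, 0.01, 0.8], "dr": [0, 0, 0], "jaw": 0.68}
    - {"translation": [0.05, 0.01, 0.85], "dr": [0, 0, 0], "jaw": 0.68}
    - {"translation": [0, 0, 0], "dr": [0, 0, 0], "jaw": 0.68}
    - {"translation": [0, 0, 0], "dr": [0, 0, 0], "jaw": 1}
    - {"translation": [0, 0, 0], "dr": [0, 0, 0], "jaw": 1}
    - {"translation": [0, 0, 0], "dr": [0, 0, 0], "jaw": 1}
    - {"translation": [0, 0, 0], "dr": [0, 0, 0], "jaw": 1}

```text
time_s: 13.9
position: [0.6005, 0.2747, 0.1769]
tcp_rot: [[0.996, 0.052, 0.077], [0.051, -0.999, 0.007], [0.078, -0.003, -0.997]]
force: [2.4, 0.0, -0.5]
opening: 0.181
```

```bash
cat >> h.py <<'E'
def gp():
    s=read_state();v=np.array(s["position"])-0.011*np.array(s["tcp_rot"])[:,2]-WH;x=v@XP;z=v[2]
    print("grasp pt radius",np.hypot(x,z).round(4),"theta",np.degrees(np.arctan2(x,z)).round(2))
E
python3 - <<'E'
from h import *
st();rad();gp()
E
```

```text
t 13.9 pos [0.6005, 0.2747, 0.1769] F [2.4, 0.0, -0.5] open 0.181 J [15.3, 34.8, 83.0, -0.9, 57.8, 102.8]
R [[0.9957, 0.0516, 0.0773], [0.0512, -0.9987, 0.0066], [0.0776, -0.0026, -0.997]]
radius 0.0519 theta pos 2.0 tool tilt -4.4 y' 0.0007
grasp pt radius 0.0629 theta 0.87
```

Call:
arm_command:
  commands:
    - {"translation": [0.22, 0, 0.0], "dr": [0, -0.8, 0], "jaw": 1}
    - {"translation": [0.22, 0, 0.0], "dr": [0, -0.8, 0], "jaw": 1}
    - {"translation": [0.22, 0, 0.0], "dr": [0, -0.8, 0], "jaw": 1}
    - {"translation": [0, 0, 0], "dr": [0, 0, 0], "jaw": 1}
    - {"translation": [0, 0, 0], "dr": [0, 0, 0], "jaw": 1}

```text
time_s: 14.32
position: [0.6092, 0.2752, 0.1754]
tcp_rot: [[0.98, 0.052, -0.193], [0.051, -0.999, -0.009], [-0.193, -0.001, -0.981]]
force: [-9.3, -0.9, 3.5]
opening: 0.181
```

```bash
python3 - <<'E'
from h import *
st();rad();gp();marks("10")
E
```

```text
t 14.32 pos [0.6092, 0.2752, 0.1754] F [-9.3, -0.9, 3.5] open 0.181 J [13.8, 41.5, 69.6, 2.2, 79.8, 100.2]
R [[0.9798, 0.0519, -0.1932], [0.0512, -0.9987, -0.0088], [-0.1934, -0.0012, -0.9811]]
radius 0.0515 theta pos 11.9 tool tilt 11.2 y' 0.0007
grasp pt radius 0.0625 theta 11.73
side yellow [237 229   6   7  26] [0.5897 0.2772 0.1955] loc -0.0095 0.2501 ang -7.7 0.0711
side red [258 209   9   7  20] [0.584  0.1823 0.2123] loc -0.0201 0.1555 ang -12.9 0.0896
wrist yellow [260 313  41  14 447] [0.595  0.2746 0.1976] loc -0.0043 0.2471 ang -3.4 0.0728
wrist red [ 478  297   57   42 1726] [0.6125 0.1812 0.2073] loc 0.0084 0.153 ang 5.8 0.0827
wrist red [480 320   6   4  12] [0.599  0.1815 0.1976] loc -0.0051 0.154 ang -4.0 0.0728
wrist red [474 330   5   6  10] [0.5903 0.1809 0.1963] loc -0.0138 0.1538 ang -11.0 0.0726
wrist red [479 335   3   3   4] [0.5913 0.1814 0.1991] loc -0.0127 0.1543 ang -9.8 0.0752
scene red [307 179   9  13  47] [0.6062 0.1733 0.2177] loc 0.0016 0.1454 ang 1.0 0.0928
scene red [236 203   9  15  47] [ 0.6229 -0.0689  0.2176] loc 0.0059 -0.0974 ang 3.7 0.0928
scene red [221 261   3   3   5] [ 0.6755 -0.1574  0.0949] loc 0.0539 -0.1885 ang 119.2 0.0617
```

Call:
arm_command:
  commands:
    - {"translation": [0.2, 0, 0.0], "dr": [0, -0.5, 0], "jaw": 1}
    - {"translation": [0.2, 0, 0.0], "dr": [0, -0.5, 0], "jaw": 1}
    - {"translation": [0, 0, 0], "dr": [0, 0, 0], "jaw": 1}
    - {"translation": [0, 0, 0], "dr": [0, 0, 0], "jaw": 1}

```text
time_s: 14.8
position: [0.6162, 0.2755, 0.1732]
tcp_rot: [[0.952, 0.053, -0.301], [0.05, -0.999, -0.015], [-0.301, -0.0, -0.953]]
force: [-13.9, -1.6, 3.7]
opening: 0.18
```

```bash
python3 - <<'E'
from h import *
st();rad();gp()
E
```

```text
t 14.8 pos [0.6162, 0.2755, 0.1732] F [-13.9, -1.6, 3.7] open 0.18 J [13.2, 45.0, 63.5, 3.1, 88.7, 99.7]
R [[0.9521, 0.0528, -0.3011], [0.0504, -0.9986, -0.0155], [-0.3015, -0.0004, -0.9535]]
radius 0.0513 theta pos 20.0 tool tilt 17.5 y' 0.0007
grasp pt radius 0.0623 theta 19.53
```

Call:
arm_command:
  commands:
    - {"translation": [0, 0, 0], "dr": [0, 0, 0], "jaw": 0.68}
    - {"translation": [0, 0, 0], "dr": [0, 0, 0], "jaw": 0.68}
    - {"translation": [0, 0, -0.3], "dr": [0, 0, 0], "jaw": 0.68}
    - {"translation": [0, 0, -0.9], "dr": [0, 0, 0], "jaw": 0.68}
    - {"translation": [0, 0, -0.9], "dr": [0, 0, 0], "jaw": 0.68}
    - {"translation": [-0.5, 0.1, -0.9], "dr": [0, 0.7, 0], "jaw": 0.5}
    - {"translation": [-0.8, 0.3, -0.9], "dr": [0, 0.7, 0], "jaw": 0.2}
    - {"translation": [-0.8, 0.5, -0.9], "dr": [0, 0.7, 0], "jaw": 0}
    - {"translation": [-0.8, 0.9, -0.9], "dr": [0, 0.7, 0], "jaw": 0}
    - {"translation": [-0.8, 0.9, -0.9], "dr": [0, 0.2, 0], "jaw": 0}
    - {"translation": [-0.8, 0.9, 0], "dr": [0, 0, 0], "jaw": 0}
    - {"translation": [0, 0.9, 0], "dr": [0, 0, 0], "jaw": 0}

```text
time_s: 15.8
position: [0.5464, 0.1587, 0.3491]
tcp_rot: [[0.998, 0.053, 0.036], [0.053, -0.999, 0.004], [0.036, -0.003, -0.999]]
force: [-0.6, -0.0, -0.0]
opening: 0.767
```

```bash
python3 - <<'E'
from h import *
st();marks("11")
E
```

```text
t 15.8 pos [0.5464, 0.1587, 0.3491] F [-0.6, -0.0, -0.0] open 0.767 J [4.9, 18.3, 82.7, 0.1, 77.0, 91.8]
R [[0.998, 0.0531, 0.0355], [0.053, -0.9986, 0.0044], [0.0357, -0.0025, -0.9994]]
side yellow [235 229   6   5  20] [0.5989 0.2781 0.1949] loc -0.0002 0.2504 ang -0.2 0.0699
side red [305 168   7   4  13] [ 0.6048 -0.0619  0.2139] loc -0.0118 -0.0895 ang -7.5 0.0896
side red [256 208   7   5  12] [0.5932 0.1834 0.2157] loc -0.0107 0.1562 ang -6.7 0.0914
wrist yellow [139 136  23  15 308] [0.5996 0.2738 0.1974] loc 0.0003 0.2461 ang 0.2 0.0724
wrist red [251 119  15  47 461] [0.6065 0.1739 0.2202] loc 0.002 0.146 ang 1.2 0.0952
wrist red [536 118  22  48 563] [ 0.6183 -0.0637  0.2202] loc 0.0015 -0.0919 ang 0.9 0.0952
scene yellow [336 179   7   4  18] [0.5987 0.2758 0.1986] loc -0.0006 0.2482 ang -0.4 0.0736
scene red [308 181  10  10  28] [0.614  0.1731 0.2198] loc 0.0095 0.1448 ang 5.7 0.0953
scene red [237 205  10   9  38] [ 0.6169 -0.0691  0.2198] loc -0.0001 -0.0972 ang -0.0 0.0948
scene red [222 261   2   3   4] [ 0.6731 -0.1548  0.0903] loc 0.0516 -0.1857 ang 123.9 0.0622
```

View pics/wrist11.png

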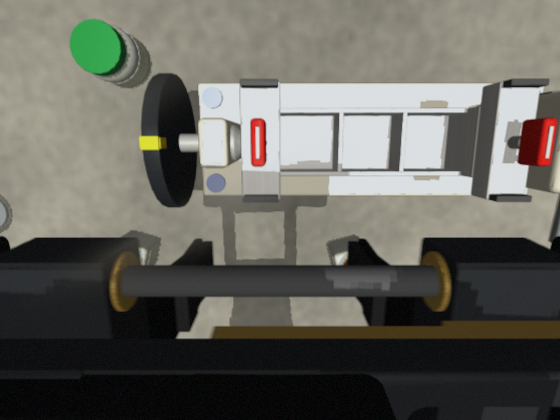

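The mark now faces straight up: the yellow is at (150,142), which measures about 0.2°. The studs are at (258,142) and (540,142). I'll check the block tilt and take the pocket positions from this depth.

```bash
python3 - <<'E'
from h import *
W=np.load("wrist11.npy");W=W[:235];P=W[np.isfinite(W[...,0])];L=P-ORG
x,y,z=L@XP,L@YP,P[:,2]
for n,a,b in (("wheelblk",.12,.17),("driveblk",-.13,-.08)):
    k=(abs(z-.178)<.006)&(y>a)&(y<b)&(abs(x)<.047)
    A=np.c_[x[k],y[k],np.ones(k.sum())];c=np.linalg.lstsq(A,z[k],rcond=None)[0]
    print(n,k.sum(),"tilt deg",np.degrees(np.arctan(-c[0])).round(2),"z0",c[2]+c[1]*(a+b)/2,"y",np.percentile(y[k],[1,99]))
    k=(abs(z-.190)<.004)&(y>a-.01)&(y<b+.01)&(abs(x)<.07)
    print(" lips x",np.percentile(x[k&(x<0)],[2,50,98]) if (k&(x<0)).any() else None,np.percentile(x[k&(x>0)],[2,50,98]) if (k&(x>0)).any() else None,"y",np.percentile(y[k],[2,98]))
# walls: top z=.125
k=(abs(z-.125)<.004)&(abs(x)<.06)&(y>-.09)&(y<.13)
h,e=np.histogram(y[k&(abs(x)<.025)],bins=np.arange(-.1,.14,.0025));print([(round(a,4),int(c)) for a,c in zip(e,h) if c>3])
h,e=np.histogram(x[k],bins=np.arange(-.06,.06,.0025));print([(round(a,4),int(c)) for a,c in zip(e,h) if c>3])
k=(abs(z-.085)<.005)&(abs(x)<.04)&(y>-.1)&(y<.13)
h,e=np.histogram(y[k],bins=np.arange(-.1,.14,.0025));print("floor",[(round(a,4),int(c)) for a,c in zip(e,h) if c>3], np.median(z[k]))
h,e=np.histogram(x[k],bins=np.arange(-.06,.06,.0025));print([(round(a,4),int(c)) for a,c in zip(e,h) if c>3])
E
```

```text
wheelblk 3187 tilt deg 0.98 z0 0.1776010873115317 y [0.12963601 0.16645017]
 lips x [-0.05495744 -0.05203416 -0.04979925] [0.05040101 0.05303387 0.05570595] y [0.13168631 0.16417059]
driveblk 2781 tilt deg 1.0 z0 0.17782510075428642 y [-0.11272852 -0.08025389]
 lips x [-0.05530755 -0.05188909 -0.00136875] [0.00108884 0.05279853 0.05637872] y [-0.11047329 -0.07788583]
[(np.float64(-0.0775), 174), (np.float64(-0.0125), 26), (np.float64(-0.01), 103), (np.float64(-0.0075), 106), (np.float64(0.0575), 31), (np.float64(0.06), 106), (np.float64(0.0625), 84)]
[(np.float64(-0.04), 58), (np.float64(-0.0375), 443), (np.float64(-0.035), 387), (np.float64(-0.0325), 27), (np.float64(-0.03), 31), (np.float64(-0.0275), 35), (np.float64(-0.025), 34), (np.float64(-0.0225), 28), (np.float64(-0.02), 30), (np.float64(-0.0175), 35), (np.float64(-0.015), 30), (np.float64(-0.0125), 28), (np.float64(-0.01), 26), (np.float64(-0.0075), 42), (np.float64(-0.005), 29), (np.float64(-0.0025), 28), (np.float64(0.0), 32), (np.float64(0.0025), 39), (np.float64(0.005), 26), (np.float64(0.0075), 28), (np.float64(0.01), 4
[... 2218 characters left out ...]
 143), (np.float64(-0.0325), 284), (np.float64(-0.03), 283), (np.float64(-0.0275), 285), (np.float64(-0.025), 286), (np.float64(-0.0225), 286), (np.float64(-0.02), 286), (np.float64(-0.0175), 285), (np.float64(-0.015), 286), (np.float64(-0.0125), 285), (np.float64(-0.01), 292), (np.float64(-0.0075), 322), (np.float64(-0.005), 324), (np.float64(-0.0025), 324), (np.float64(0.0), 319), (np.float64(0.0025), 290), (np.float64(0.005), 289), (np.float64(0.0075), 291), (np.float64(0.01), 291), (np.float64(0.0125), 293), (np.float64(0.015), 293), (np.float64(0.0175), 294), (np.float64(0.02), 322), (np.float64(0.0225), 365), (np.float64(0.025), 329), (np.float64(0.0275), 292), (np.float64(0.03), 145)]
```

```bash
python3 - <<'E'
from h import *
for f in ("wrist11","scene11","side11"):
    W=np.load(f+".npy");
    if f[0]=="w":W=W[:235]
    P=W[np.isfinite(W[...,0])];L=P-ORG
    x,y,z=L@XP,L@YP,P[:,2]
    def fit(n,k):
        if k.sum()<30: return
        for _ in range(3):
            A=np.c_[x[k],y[k],np.ones(k.sum())];c=np.linalg.lstsq(A,z[k],rcond=None)[0]
            kk=np.zeros_like(k);i=np.where(k)[0];r=z[k]-A@c;kk[i[abs(r)<2.5*np.median(abs(r))+1e-4]]=1;k=kk
        print(f,n,k.sum(),"tiltx",np.degrees(np.arctan(-c[0])).round(2),"tilty",np.degrees(np.arctan(c[1])).round(2),"z0",c[2].round(4))
    fit("bench",(abs(z)<.008)&(abs(x)<.25)&(abs(y)<.35))
    fit("plate",(abs(z-.014)<.004)&(abs(x)<.08)&(abs(y)<.25))
    fit("blkw",(abs(z-.178)<.006)&(abs(y-.148)<.018)&(abs(x)<.047))
    fit("blkd",(abs(z-.178)<.006)&(abs(y+.095)<.018)&(abs(x)<.047))
    fit("floor",(abs(z-.085)<.005)&(abs(x)<.03)&(abs(y-.0263)<.1))
E
```

```text
wrist11 bench 46790 tiltx 0.03 tilty -0.05 z0 -0.0003
wrist11 plate 9582 tiltx 0.03 tilty -0.04 z0 0.0137
wrist11 blkw 2659 tiltx 0.97 tilty 0.04 z0 0.1775
wrist11 blkd 2717 tiltx 1.0 tilty 0.13 z0 0.1781
wrist11 floor 6180 tiltx 0.97 tilty -0.05 z0 0.0847
scene11 bench 11846 tiltx 0.02 tilty 0.06 z0 0.0005
scene11 plate 2542 tiltx 0.0 tilty 0.05 z0 0.0142
scene11 blkw 149 tiltx 0.51 tilty -0.53 z0 0.1802
scene11 blkd 183 tiltx 0.71 tilty -0.42 z0 0.1776
scene11 floor 189 tiltx -2.23 tilty -0.1 z0 0.0866
side11 bench 9111 tiltx 0.02 tilty 0.01 z0 -0.002
side11 plate 1257 tiltx 0.53 tilty 0.06 z0 0.0125
side11 blkw 158 tiltx 0.33 tilty 0.47 z0 0.1747
side11 blkd 123 tiltx 1.04 tilty 2.03 z0 0.179
side11 floor 224 tiltx 0.16 tilty 0.17 z0 0.0836
```

```bash
python3 - <<'E'
from h import *
plan([.43,-.02,.33],Rdown(90),n=15)
E
```

```text
n 15 d [-0.12   -0.1779 -0.017 ] rv [  1.42  -1.72 -87.2 ]
([-0.344, 0.458, 0.032], [0.016, -0.019, -0.969])
([-0.389, 0.421, 0.032], [0.016, -0.019, -0.969])
([-0.429, 0.38, 0.032], [0.016, -0.019, -0.969])
([-0.465, 0.334, 0.032], [0.016, -0.019, -0.969])
([-0.497, 0.285, 0.033], [0.016, -0.019, -0.969])
([-0.523, 0.234, 0.034], [0.016, -0.019, -0.969])
([-0.544, 0.18, 0.034], [0.016, -0.019, -0.969])
([-0.559, 0.124, 0.035], [0.016, -0.019, -0.969])
([-0.569, 0.066, 0.036], [0.016, -0.019, -0.969])
([-0.573, 0.009, 0.037], [0.016, -0.019, -0.969])
([-0.57, -0.049, 0.038], [0.016, -0.019, -0.969])
([-0.562, -0.107, 0.04], [0.016, -0.019, -0.969])
([-0.549, -0.163, 0.041], [0.016, -0.019, -0.969])
([-0.529, -0.218, 0.042], [0.016, -0.019, -0.969])
([-0.504, -0.27, 0.044], [0.016, -0.019, -0.969])
```

Call:
arm_command:
  commands:
    - {"translation": [-0.34, 0.46, 0.03], "dr": [0.02, -0.02, -0.97], "jaw": 0}
    - {"translation": [-0.39, 0.42, 0.03], "dr": [0.02, -0.02, -0.97], "jaw": 0}
    - {"translation": [-0.43, 0.38, 0.03], "dr": [0.02, -0.02, -0.97], "jaw": 0}
    - {"translation": [-0.46, 0.33, 0.03], "dr": [0.02, -0.02, -0.97], "jaw": 0}
    - {"translation": [-0.5, 0.28, 0.03], "dr": [0.02, -0.02, -0.97], "jaw": 0}
    - {"translation": [-0.52, 0.23, 0.03], "dr": [0.02, -0.02, -0.97], "jaw": 0}
    - {"translation": [-0.54, 0.18, 0.03], "dr": [0.02, -0.02, -0.97], "jaw": 0}
    - {"translation": [-0.56, 0.12, 0.03], "dr": [0.02, -0.02, -0.97], "jaw": 0}
    - {"translation": [-0.57, 0.07, 0.04], "dr": [0.02, -0.02, -0.97], "jaw": 0}
    - {"translation": [-0.57, 0.01, 0.04], "dr": [0.02, -0.02, -0.97], "jaw": 0}
    - {"translation": [-0.57, -0.05, 0.04], "dr": [0.02, -0.02, -0.97], "jaw": 0}
    - {"translation": [-0.56, -0.11, 0.04], "dr": [0.02, -0.02, -0.97], "jaw": 0}

```text
time_s: 16.95
position: [0.4547, 0.0169, 0.3324]
tcp_rot: [[0.29, 0.957, -0.001], [0.957, -0.29, 0.008], [0.008, -0.003, -1.0]]
force: [0.3, -0.1, -0.1]
opening: 1.003
```

Call:
arm_command:
  commands:
    - {"translation": [-0.55, -0.16, 0.04], "dr": [0.02, -0.02, -0.97], "jaw": 0}
    - {"translation": [-0.53, -0.22, 0.04], "dr": [0.02, -0.02, -0.97], "jaw": 0}
    - {"translation": [-0.5, -0.27, 0.04], "dr": [0.02, -0.02, -0.97], "jaw": 0}
    - {"translation": [0, 0, 0], "dr": [0, 0, 0], "jaw": 0}

```text
time_s: 17.28
position: [0.43, -0.0196, 0.3291]
tcp_rot: [[-0.006, 1.0, -0.009], [1.0, 0.006, 0.002], [0.002, -0.009, -1.0]]
force: [-0.4, 0.6, -0.7]
opening: 0.998
```

```bash
python3 - <<'E'
from h import *
st()
p,d,W,s=snap('wrist','12');np.save('w12.npy',W)
E
```

```text
t 17.28 pos [0.43, -0.0196, 0.3291] F [-0.4, 0.6, -0.7] open 0.998 J [-17.5, 8.0, 100.1, -0.1, 72.5, -17.8]
R [[-0.0055, 0.9999, -0.0094], [1.0, 0.0055, 0.0021], [0.0021, -0.0094, -1.0]]
```

View pics/wrist12.png

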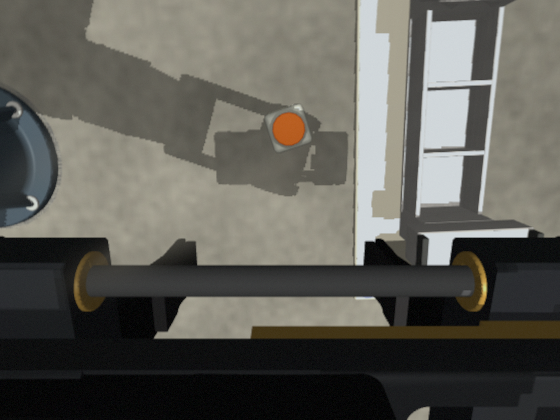

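```bash
cat >> h.py <<'E'
def bottle(p,W,box):
    c0,c1,r0,r1=box
    V=np.zeros(W.shape[:2],bool);V[r0:r1,c0:c1]=1
    m=V&mask(p,(4,150,90),(18,255,255))&np.isfinite(W[...,0])
    q=W[m];q=q[q[:,2]>.083]
    (cx,cy),r=cv2.minEnclosingCircle((q[:,:2]*1000).astype(np.float32)); print("cap",q.mean(0).round(4),"circ",round(cx,1),round(cy,1),round(r,1),"ztop",np.median(q[:,2]).round(4))
    b=W[V&np.isfinite(W[...,0])];
    b=b[(b[:,2]>.03)&(np.hypot(b[:,0]-cx/1e3,b[:,1]-cy/1e3)<.045)]
    rc=cv2.minAreaRect((b[:,:2]*1000).astype(np.float32));print("all rect",np.round(rc[0],1),np.round(rc[1],1),round(rc[2],1))
    s=b[(b[:,2]>.045)&(b[:,2]<.075)]
    if len(s)>10:
        rc=cv2.minAreaRect((s[:,:2]*1000).astype(np.float32));print("shoulder",len(s),np.median(s[:,2]).round(4),np.round(rc[0],1),np.round(rc[1],1),round(rc[2],1))
E
python3 - <<'E'
from h import *
p=cv2.imread("pics/wrist12.png")[:,:,::-1].copy();bottle(p,np.load("w12.npy"),(240,340,80,180))
cv2.imwrite("pics/w12z.png",cv2.resize(p[80:180,240:340,::-1],None,fx=5,fy=5))
E
```

```text
cap [0.4368 0.0432 0.0896] circ 436.9 43.1 18.3 ztop 0.0896
all rect [436.1  43.5] [50.  50.5] 18.7
shoulder 779 0.0611 [436.1  43.5] [50.  50.5] 18.7
```

View pics/w12z.png

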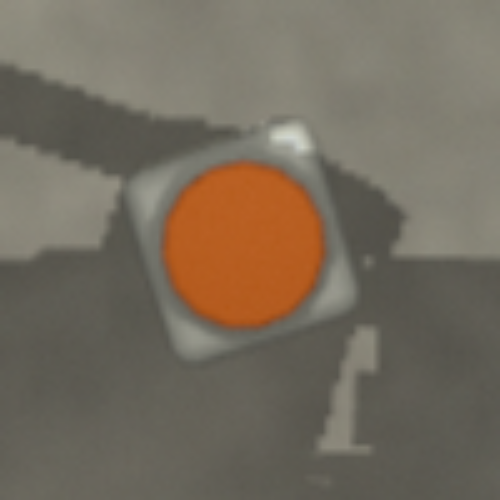

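```bash
python3 - <<'E'
from h import *
plan([.4367,.0433,.20],Rdown(108.7),n=6)
E
```

```text
n 6 d [ 0.006   0.0622 -0.1292] rv [ -0.43  -0.25 -18.61]
([0.412, 0.048, 0.862], [-0.012, -0.007, -0.517])
([0.409, 0.069, 0.862], [-0.012, -0.007, -0.517])
([0.406, 0.09, 0.862], [-0.012, -0.007, -0.517])
([0.401, 0.11, 0.862], [-0.012, -0.007, -0.517])
([0.395, 0.131, 0.862], [-0.012, -0.007, -0.517])
([0.388, 0.151, 0.862], [-0.012, -0.007, -0.517])
```

Call:
arm_command:
  commands:
    - {"translation": [0.41, 0.05, 0.86], "dr": [-0.01, -0.01, -0.52], "jaw": 0}
    - {"translation": [0.41, 0.07, 0.86], "dr": [-0.01, -0.01, -0.52], "jaw": 0}
    - {"translation": [0.41, 0.09, 0.86], "dr": [-0.01, -0.01, -0.52], "jaw": 0}
    - {"translation": [0.4, 0.11, 0.86], "dr": [-0.01, -0.01, -0.52], "jaw": 0}
    - {"translation": [0.4, 0.13, 0.86], "dr": [-0.01, -0.01, -0.52], "jaw": 0}
    - {"translation": [0.39, 0.15, 0.86], "dr": [-0.01, -0.01, -0.52], "jaw": 0}
    - {"translation": [0, 0, 0], "dr": [0, 0, 0], "jaw": 0.2}
    - {"translation": [0, 0, 0], "dr": [0, 0, 0], "jaw": 0.2}

```text
time_s: 18.0
position: [0.4357, 0.0445, 0.1994]
tcp_rot: [[-0.325, 0.946, -0.004], [0.946, 0.325, -0.002], [-0.001, -0.004, -1.0]]
force: [0.8, -0.1, 0.9]
opening: 0.919
```

```bash
python3 - <<'E'
from h import *
st()
p,d,W,s=snap('wrist','13')
plan([.4367,.0433,.075],Rdown(108.7),n=6)
E
```

```text
t 18.0 pos [0.4357, 0.0445, 0.1994] F [0.8, -0.1, 0.9] open 0.919 J [-8.7, 18.9, 109.8, -0.2, 51.6, -27.6]
R [[-0.3245, 0.9459, -0.004], [0.9459, 0.3245, -0.002], [-0.0006, -0.0044, -1.0]]
n 6 d [ 0.0002 -0.0006 -0.1253] rv [-0.11  0.12  0.22]
each row ([-0.002, 0.001, 0.835], [-0.003, 0.003, 0.006])
```

View pics/wrist13.png

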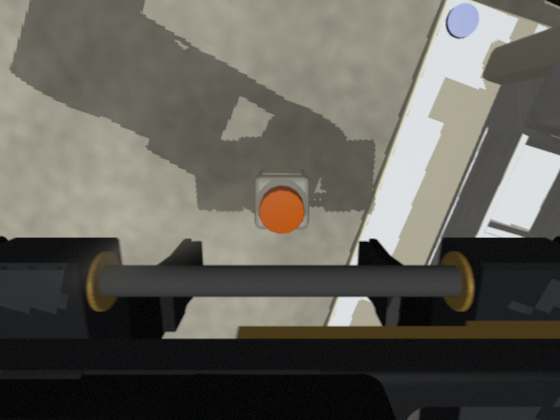

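Call:
arm_command:
  commands:
    - {"translation": [0, 0, 0.83], "dr": [0, 0, 0], "jaw": 0.2}
    - {"translation": [0, 0, 0.83], "dr": [0, 0, 0], "jaw": 0.2}
    - {"translation": [0, 0, 0.83], "dr": [0, 0, 0], "jaw": 0.2}
    - {"translation": [0, 0, 0.83], "dr": [0, 0, 0], "jaw": 0.2}
    - {"translation": [0, 0, 0.83], "dr": [0, 0, 0], "jaw": 0.2}
    - {"translation": [0, 0, 0.83], "dr": [0, 0, 0], "jaw": 0.2}
    - {"translation": [0, 0, 0], "dr": [0, 0, 0], "jaw": 0.2}
    - {"translation": [0, 0, 0], "dr": [0, 0, 0], "jaw": 1}
    - {"translation": [0, 0, 0], "dr": [0, 0, 0], "jaw": 1}
    - {"translation": [0, 0, 0], "dr": [0, 0, 0], "jaw": 1}
    - {"translation": [0, 0, 0], "dr": [0, 0, 0], "jaw": 1}
    - {"translation": [0, 0, 0], "dr": [0, 0, 0], "jaw": 1}

```text
time_s: 19.05
position: [0.4359, 0.0431, 0.0764]
tcp_rot: [[-0.325, 0.946, 0.0], [0.946, 0.325, -0.003], [-0.003, -0.001, -1.0]]
force: [-0.6, 0.0, -0.0]
opening: 0.505
```

```bash
python3 - <<'E'
from h import *
st()
E
```

```text
t 19.05 pos [0.4359, 0.0431, 0.0764] F [-0.6, 0.0, -0.0] open 0.505 J [-8.9, 32.9, 116.0, -0.3, 31.1, -27.6]
R [[-0.3252, 0.9457, 0.0003], [0.9457, 0.3252, -0.0029], [-0.0028, -0.0007, -1.0]]
```

Call:
arm_command:
  commands:
    - {"translation": [0, 0, 0], "dr": [0, 0, 0], "jaw": 1}
    - {"translation": [0, 0, 0], "dr": [0, 0, 0], "jaw": 1}
    - {"translation": [0, 0, -0.5], "dr": [0, 0, 0], "jaw": 1}
    - {"translation": [0, 0, -0.9], "dr": [0, 0, 0], "jaw": 1}
    - {"translation": [0, 0, -0.9], "dr": [0, 0, 0], "jaw": 1}
    - {"translation": [0, 0, -0.9], "dr": [0, 0, 0], "jaw": 1}
    - {"translation": [0, 0, -0.9], "dr": [0, 0, 0], "jaw": 1}
    - {"translation": [0, 0, -0.9], "dr": [0, 0, 0], "jaw": 1}
    - {"translation": [0, 0, -0.9], "dr": [0, 0, 0], "jaw": 1}
    - {"translation": [0, 0, -0.3], "dr": [0, 0, 0], "jaw": 1}

```text
time_s: 19.88
position: [0.4363, 0.0436, 0.2326]
tcp_rot: [[-0.325, 0.946, 0.002], [0.946, 0.325, -0.003], [-0.004, 0.001, -1.0]]
force: [0.3, 0.3, -3.3]
opening: 0.432
```

```bash
python3 - <<'E'
from h import *
st()
t=rloc(-.0015,.0263,.232);print(t)
plan(t,Rdown(92.95),n=9)
E
```

```text
t 19.88 pos [0.4363, 0.0436, 0.2326] F [0.3, 0.3, -3.3] open 0.432 J [-8.8, 15.7, 107.6, -0.2, 56.6, -27.7]
R [[-0.3255, 0.9455, 0.002], [0.9455, 0.3255, -0.0032], [-0.0036, 0.0008, -1.0]]
[0.60914847 0.05418795 0.232     ]
n 9 d [ 0.1728  0.0106 -0.0006] rv [ 0.08  0.2  16.04]
([-0.205, 0.742, 0.004], [0.001, 0.004, 0.297])
([-0.182, 0.748, 0.004], [0.001, 0.004, 0.297])
([-0.159, 0.753, 0.004], [0.001, 0.004, 0.297])
([-0.135, 0.758, 0.004], [0.001, 0.004, 0.297])
([-0.112, 0.761, 0.003], [0.001, 0.004, 0.297])
([-0.088, 0.765, 0.003], [0.001, 0.004, 0.297])
([-0.064, 0.767, 0.003], [0.001, 0.004, 0.297])
([-0.04, 0.769, 0.003], [0.001, 0.004, 0.297])
([-0.016, 0.769, 0.003], [0.001, 0.004, 0.297])
```

Holding: the force shows −3.3 N and the opening is 38 mm. I'm moving it over the middle pocket.

Call:
arm_command:
  commands:
    - {"translation": [-0.2, 0.74, 0], "dr": [0, 0, 0.3], "jaw": 1}
    - {"translation": [-0.18, 0.75, 0], "dr": [0, 0, 0.3], "jaw": 1}
    - {"translation": [-0.16, 0.75, 0], "dr": [0, 0, 0.3], "jaw": 1}
    - {"translation": [-0.14, 0.76, 0], "dr": [0, 0, 0.3], "jaw": 1}
    - {"translation": [-0.11, 0.76, 0], "dr": [0, 0, 0.3], "jaw": 1}
    - {"translation": [-0.09, 0.76, 0], "dr": [0, 0, 0.3], "jaw": 1}
    - {"translation": [-0.06, 0.77, 0], "dr": [0, 0, 0.3], "jaw": 1}
    - {"translation": [-0.04, 0.77, 0], "dr": [0, 0, 0.3], "jaw": 1}
    - {"translation": [-0.02, 0.77, 0], "dr": [0, 0, 0.28], "jaw": 1}
    - {"translation": [0, 0, 0], "dr": [0, 0, 0], "jaw": 1}

```text
time_s: 20.72
position: [0.6116, 0.0538, 0.2282]
tcp_rot: [[-0.05, 0.999, 0.0], [0.999, 0.05, -0.003], [-0.003, 0.0, -1.0]]
force: [1.0, -0.1, -2.9]
opening: 0.43
```

```bash
python3 - <<'E'
from h import *
st()
t=rloc(-.0015,.0263,.1645)
plan(t,Rdown(92.95),n=4)
p,d,W,s=snap('wrist','14')
E
```

```text
t 20.72 pos [0.6116, 0.0538, 0.2282] F [1.0, -0.1, -2.9] open 0.43 J [-5.3, 29.5, 83.9, -0.2, 66.6, -8.1]
R [[-0.0496, 0.9988, 0.0004], [0.9988, 0.0496, -0.0026], [-0.0026, 0.0003, -1.0]]
n 4 d [-0.0025  0.0004 -0.0637] rv [ 0.02  0.15 -0.11]
each row ([0.007, -0.025, 0.637], [0.001, 0.006, -0.005])
```

View pics/wrist14.png

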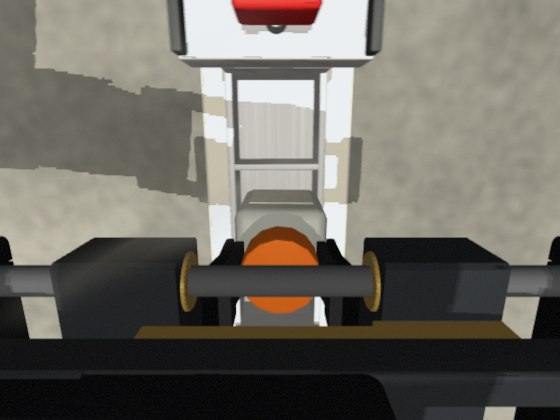

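Call:
arm_command:
  commands:
    - {"translation": [0.01, -0.04, 0.6], "dr": [0, 0, 0], "jaw": 1}
    - {"translation": [0.01, -0.03, 0.7], "dr": [0, 0, 0], "jaw": 1}
    - {"translation": [0.01, -0.02, 0.7], "dr": [0, 0, 0], "jaw": 1}
    - {"translation": [0, 0, 0.5], "dr": [0, 0, 0], "jaw": 1}
    - {"translation": [0, 0, 0], "dr": [0, 0, 0], "jaw": 1}
    - {"translation": [0, 0, 0], "dr": [0, 0, 0], "jaw": 1}

```text
time_s: 21.27
position: [0.6039, 0.0546, 0.1661]
tcp_rot: [[-0.051, 0.999, -0.007], [0.999, 0.051, -0.002], [-0.002, -0.007, -1.0]]
force: [1.0, 0.0, -2.9]
opening: 0.432
```

```bash
python3 - <<'E'
from h import *
st()
t=rloc(-.0015,.0263,.162)
plan(t,Rdown(92.95),n=1)
E
```

```text
t 21.27 pos [0.6039, 0.0546, 0.1661] F [1.0, 0.0, -2.9] open 0.432 J [-5.3, 33.4, 88.1, -0.2, 58.9, -8.1]
R [[-0.0509, 0.9987, -0.0068], [0.9987, 0.0509, -0.0022], [-0.0018, -0.0069, -1.0]]
n 1 d [ 0.0052 -0.0004 -0.0041] rv [-0.39  0.11 -0.03]
([-0.026, 0.209, 0.161], [-0.066, 0.018, -0.005])
```

Call:
arm_command:
  commands:
    - {"translation": [0, 0.2, 0.08], "dr": [-0.06, 0, 0], "jaw": 1}
    - {"translation": [0, 0, 0.08], "dr": [0, 0, 0], "jaw": 1}
    - {"translation": [0, 0, 0], "dr": [0, 0, 0], "jaw": 1}

```text
time_s: 21.52
position: [0.6111, 0.0547, 0.1638]
tcp_rot: [[-0.051, 0.999, 0.005], [0.999, 0.051, -0.002], [-0.003, 0.005, -1.0]]
force: [0.5, 0.0, -3.7]
opening: 0.432
```

```bash
python3 - <<'E'
from h import *
st()
t=rloc(-.0015,.0263,.162)
plan(t,Rdown(92.95),n=1)
E
```

```text
t 21.52 pos [0.6111, 0.0547, 0.1638] F [0.5, 0.0, -3.7] open 0.432 J [-5.3, 33.8, 87.6, -0.1, 58.3, -8.1]
R [[-0.0507, 0.9987, 0.0049], [0.9987, 0.0507, -0.0023], [-0.0025, 0.0048, -1.0]]
n 1 d [-0.002  -0.0005 -0.0018] rv [ 0.27  0.14 -0.04]
each row ([-0.016, -0.081, 0.073], [0.045, 0.024, -0.007])
```

Call:
arm_command:
  commands:
    - {"translation": [0, -0.05, 0.06], "dr": [0, 0, 0], "jaw": 1}
    - {"translation": [0, 0, 0], "dr": [0, 0, 0], "jaw": 1}
    - {"translation": [0, 0, 0], "dr": [0, 0, 0], "jaw": 0.3}
    - {"translation": [0, 0, 0], "dr": [0, 0, 0], "jaw": 0.3}
    - {"translation": [0, 0, 0], "dr": [0, 0, 0], "jaw": 0.3}
    - {"translation": [0, 0, -0.5], "dr": [0, 0, 0], "jaw": 0.3}
    - {"translation": [0, 0, -0.9], "dr": [0, 0, 0], "jaw": 0.3}
    - {"translation": [0, 0, -0.9], "dr": [0, 0, 0], "jaw": 0.3}
    - {"translation": [0, 0, -0.9], "dr": [0, 0, 0], "jaw": 0.1}
    - {"translation": [0, 0, -0.9], "dr": [0, 0, 0], "jaw": 0}
    - {"translation": [0, 0, -0.9], "dr": [0, 0, 0], "jaw": 0}
    - {"translation": [0, 0, -0.9], "dr": [0, 0, 0], "jaw": 0}

```text
time_s: 22.52
position: [0.6089, 0.055, 0.3112]
tcp_rot: [[-0.051, 0.999, 0.005], [0.999, 0.051, -0.002], [-0.003, 0.005, -1.0]]
force: [0.4, 0.0, -0.3]
opening: 0.916
```

```bash
python3 - <<'E'
from h import *
st()
plan([.40,.30,.33],Rdown(90),n=12)
p,d,W,s=snap('scene','15')
p,d,W,s=snap('side','15')
a=p[:,:,::-1][130:320,170:420]; cv2.imwrite("pics/side15z.png",cv2.resize(a,None,fx=3,fy=3,interpolation=cv2.INTER_CUBIC))
E
```

```text
t 22.52 pos [0.6089, 0.055, 0.3112] F [0.4, 0.0, -0.3] open 0.916 J [-5.2, 24.6, 78.6, -0.1, 76.5, -8.1]
R [[-0.0507, 0.9987, 0.0051], [0.9987, 0.0507, -0.0023], [-0.0025, 0.005, -1.0]]
n 12 d [-0.2089  0.245   0.0188] rv [0.29 0.14 2.9 ]
([0.851, -0.654, -0.068], [0.004, 0.002, 0.04])
([0.848, -0.658, -0.068], [0.004, 0.002, 0.04])
([0.845, -0.661, -0.067], [0.004, 0.002, 0.04])
([0.842, -0.665, -0.067], [0.004, 0.002, 0.04])
([0.84, -0.668, -0.066], [0.004, 0.002, 0.04])
([0.837, -0.672, -0.066], [0.004, 0.002, 0.04])
([0.834, -0.675, -0.066], [0.004, 0.002, 0.04])
([0.831, -0.679, -0.065], [0.004, 0.002, 0.04])
([0.828, -0.682, -0.065], [0.004, 0.002, 0.04])
([0.825, -0.686, -0.064], [0.004, 0.002, 0.04])
([0.823, -0.69, -0.064], [0.004, 0.002, 0.04])
([0.82, -0.693, -0.063], [0.004, 0.002, 0.04])
```

View pics/side15z.png

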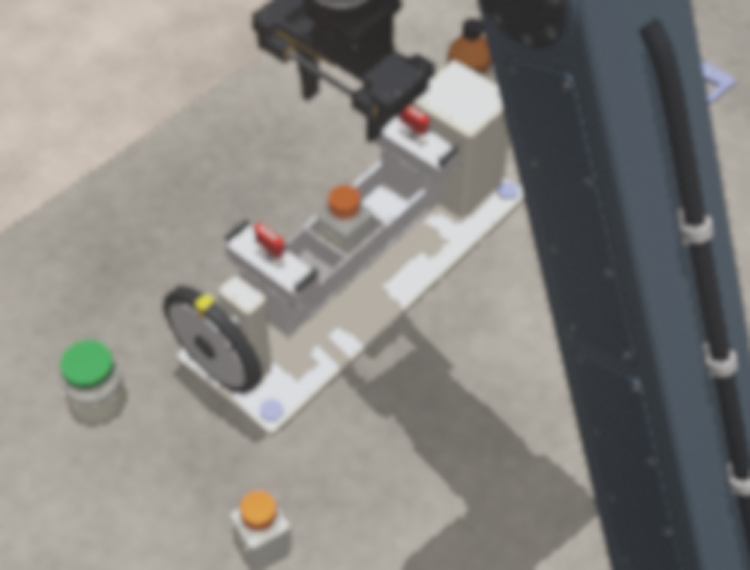

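The bottle stands upright in the middle pocket (cap at (344,202)) and the mark is still up. Next is the second bottle.

Call:
arm_command:
  commands:
    - {"translation": [0.85, -0.65, -0.07], "dr": [0, 0, 0.04], "jaw": 0.1}
    - {"translation": [0.85, -0.66, -0.07], "dr": [0, 0, 0.04], "jaw": 0.1}
    - {"translation": [0.85, -0.66, -0.07], "dr": [0, 0, 0.04], "jaw": 0.1}
    - {"translation": [0.84, -0.66, -0.07], "dr": [0, 0, 0.04], "jaw": 0.1}
    - {"translation": [0.84, -0.67, -0.07], "dr": [0, 0, 0.04], "jaw": 0.1}
    - {"translation": [0.84, -0.67, -0.07], "dr": [0, 0, 0.04], "jaw": 0.1}
    - {"translation": [0.83, -0.67, -0.07], "dr": [0, 0, 0.04], "jaw": 0.1}
    - {"translation": [0.83, -0.68, -0.07], "dr": [0, 0, 0.04], "jaw": 0.1}
    - {"translation": [0.83, -0.68, -0.07], "dr": [0, 0, 0.04], "jaw": 0.1}
    - {"translation": [0.83, -0.69, -0.06], "dr": [0, 0, 0.04], "jaw": 0.1}
    - {"translation": [0.82, -0.69, -0.06], "dr": [0, 0, 0.04], "jaw": 0.1}
    - {"translation": [0, 0, 0], "dr": [0, 0, 0], "jaw": 0.1}

```text
time_s: 23.62
position: [0.4138, 0.2822, 0.3264]
tcp_rot: [[-0.009, 1.0, 0.001], [1.0, 0.009, -0.001], [-0.001, 0.001, -1.0]]
force: [0.1, 0.3, 0.0]
opening: 0.898
```

```bash
python3 - <<'E'
from h import *
st()
p,d,W,s=snap('wrist','16');np.save('w16.npy',W)
E
```

```text
t 23.62 pos [0.4138, 0.2822, 0.3264] F [0.1, 0.3, 0.0] open 0.898 J [21.5, 14.3, 92.2, -0.1, 73.5, 21.1]
R [[-0.0086, 1.0, 0.001], [1.0, 0.0086, -0.0009], [-0.0009, 0.001, -1.0]]
```

View pics/wrist16.png

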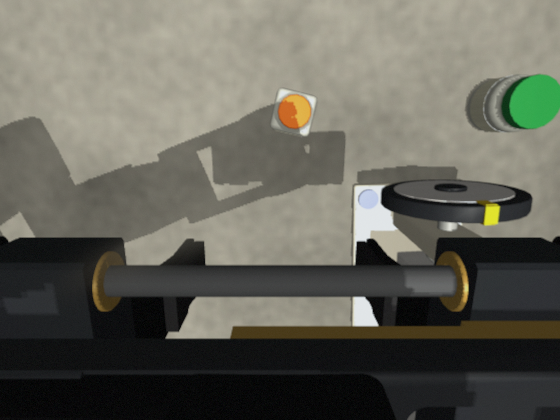

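```bash
python3 - <<'E'
from h import *
p=cv2.imread("pics/wrist16.png")[:,:,::-1].copy();bottle(p,np.load("w16.npy"),(250,340,70,160))
plan([.43,.363,.20],Rdown(90),n=6)
E
```

```text
cap [0.4234 0.3614 0.0896] circ 428.9 363.7 18.2 ztop 0.0896
all rect [428.4 363.9] [50.3 49.9] 77.2
shoulder 819 0.0611 [428.4 363.9] [50.3 49.9] 77.2
n 6 d [ 0.0144  0.0821 -0.1264] rv [0.17 0.14 0.48]
([0.549, 0.098, 0.841], [0.005, 0.004, 0.013])
([0.549, 0.098, 0.842], [0.005, 0.004, 0.013])
([0.548, 0.097, 0.842], [0.005, 0.004, 0.013])
([0.548, 0.097, 0.842], [0.005, 0.004, 0.013])
([0.548, 0.097, 0.842], [0.005, 0.004, 0.013])
([0.548, 0.096, 0.842], [0.005, 0.004, 0.013])
```

Call:
arm_command:
  commands:
    - {"translation": [0.54, 0.09, 0.84], "dr": [0, 0, 0.37], "jaw": 0.2}
    - {"translation": [0.54, 0.07, 0.84], "dr": [0, 0, 0.37], "jaw": 0.2}
    - {"translation": [0.54, 0.05, 0.84], "dr": [0, 0, 0.37], "jaw": 0.2}
    - {"translation": [0.54, 0.02, 0.84], "dr": [0, 0, 0.37], "jaw": 0.2}
    - {"translation": [0.55, 0, 0.84], "dr": [0, 0, 0.37], "jaw": 0.2}
    - {"translation": [0.55, -0.02, 0.84], "dr": [0, 0, 0.37], "jaw": 0.2}
    - {"translation": [0, 0, 0], "dr": [0, 0, 0], "jaw": 0.2}
    - {"translation": [0, 0, 0], "dr": [0, 0, 0], "jaw": 0.2}

```text
time_s: 24.33
position: [0.4308, 0.3594, 0.199]
tcp_rot: [[0.225, 0.974, 0.001], [0.974, -0.225, -0.005], [-0.004, 0.002, -1.0]]
force: [-0.2, -0.9, -0.0]
opening: 0.805
```

```bash
python3 - <<'E'
from h import *
st()
p,d,W,s=snap('wrist','17');bottle(p,W,(220,340,120,236))
plan([.4287,.3638,.075],Rdown(77.2),n=6)
E
```

```text
t 24.33 pos [0.4308, 0.3594, 0.199] F [-0.2, -0.9, -0.0] open 0.805 J [28.6, 27.6, 93.2, -0.3, 59.3, 41.7]
R [[0.225, 0.9744, 0.001], [0.9744, -0.225, -0.0046], [-0.0042, 0.002, -1.0]]
cap [0.4294 0.3652 0.0895] circ 429.1 364.5 18.8 ztop 0.0896
all rect [428.9 365. ] [50.2 49.8] 77.0
shoulder 1356 0.061 [428.8 364.8] [49.8 49.8] 77.0
n 6 d [-0.0026  0.0043 -0.1253] rv [ 0.23  0.15 -0.23]
each row ([0.026, -0.027, 0.835], [0.006, 0.004, -0.006])
```

Call:
arm_command:
  commands:
    - {"translation": [0.03, -0.03, 0.83], "dr": [0, 0, 0], "jaw": 0.2}
    - {"translation": [0.03, -0.03, 0.83], "dr": [0, 0, 0], "jaw": 0.2}
    - {"translation": [0.03, -0.03, 0.83], "dr": [0, 0, 0], "jaw": 0.2}
    - {"translation": [0.03, -0.03, 0.83], "dr": [0, 0, 0], "jaw": 0.2}
    - {"translation": [0.03, -0.03, 0.83], "dr": [0, 0, 0], "jaw": 0.2}
    - {"translation": [0.03, -0.03, 0.83], "dr": [0, 0, 0], "jaw": 0.2}
    - {"translation": [0, 0, 0], "dr": [0, 0, 0], "jaw": 0.2}
    - {"translation": [0, 0, 0], "dr": [0, 0, 0], "jaw": 1}
    - {"translation": [0, 0, 0], "dr": [0, 0, 0], "jaw": 1}
    - {"translation": [0, 0, 0], "dr": [0, 0, 0], "jaw": 1}
    - {"translation": [0, 0, 0], "dr": [0, 0, 0], "jaw": 1}
    - {"translation": [0, 0, 0], "dr": [0, 0, 0], "jaw": 1}

```text
time_s: 25.38
position: [0.4288, 0.3657, 0.0775]
tcp_rot: [[0.226, 0.974, 0.006], [0.974, -0.226, -0.001], [0.0, 0.006, -1.0]]
force: [0.8, -0.0, 0.0]
opening: 0.5
```

Call:
arm_command:
  commands:
    - {"translation": [0, 0, 0], "dr": [0, 0, 0], "jaw": 1}
    - {"translation": [0, 0, 0], "dr": [0, 0, 0], "jaw": 1}

```text
time_s: 25.55
position: [0.4287, 0.3657, 0.077]
tcp_rot: [[0.226, 0.974, 0.006], [0.974, -0.226, -0.002], [-0.0, 0.006, -1.0]]
force: [0.4, -0.7, 4.0]
opening: 0.426
```

Call:
arm_command:
  commands:
    - {"translation": [0, 0, -0.5], "dr": [0, 0, 0], "jaw": 1}
    - {"translation": [0, 0, -0.9], "dr": [0, 0, 0], "jaw": 1}
    - {"translation": [0, 0, -0.9], "dr": [0, 0, 0], "jaw": 1}
    - {"translation": [0, 0, -0.9], "dr": [0, 0, 0], "jaw": 1}
    - {"translation": [0, 0, -0.9], "dr": [0, 0, 0], "jaw": 1}
    - {"translation": [0, 0, -0.9], "dr": [0, 0, 0], "jaw": 1}
    - {"translation": [0, 0, -0.9], "dr": [0, 0, 0], "jaw": 1}
    - {"translation": [0, 0, -0.9], "dr": [0, 0, 0], "jaw": 1}
    - {"translation": [0, 0, -0.9], "dr": [0, 0, 0], "jaw": 1}
    - {"translation": [0, 0, -0.5], "dr": [0, 0, 0], "jaw": 1}

```text
time_s: 26.38
position: [0.4275, 0.3663, 0.2835]
tcp_rot: [[0.226, 0.974, 0.007], [0.974, -0.226, -0.001], [0.001, 0.006, -1.0]]
force: [-0.2, -0.6, -1.8]
opening: 0.429
```

```bash
python3 - <<'E'
from h import *
st()
print(rloc(-.0015,.0963,0),rloc(-.0015,-.0437,0))
E
```

```text
t 26.38 pos [0.4275, 0.3663, 0.2835] F [-0.2, -0.6, -1.8] open 0.429 J [29.3, 21.9, 87.6, -0.2, 70.1, 42.5]
R [[0.2256, 0.9742, 0.0065], [0.9742, -0.2256, -0.0007], [0.0008, 0.0065, -1.0]]
[0.60554596 0.12409519 0.        ] [ 0.61275099 -0.01571929  0.        ]
```

```bash
python3 - <<'E'
from h import *
plan([.46,.124,.28],Rdown(92.95),n=11)
E
```

```text
n 11 d [ 0.0325 -0.2423 -0.0035] rv [ 3.800e-01  1.000e-02 -1.599e+01]
([-0.832, 0.314, 0.014], [0.006, 0.0, -0.242])
([-0.839, 0.292, 0.014], [0.006, 0.0, -0.242])
([-0.846, 0.271, 0.014], [0.006, 0.0, -0.242])
([-0.853, 0.25, 0.014], [0.006, 0.0, -0.242])
([-0.859, 0.228, 0.013], [0.006, 0.0, -0.242])
([-0.865, 0.206, 0.013], [0.006, 0.0, -0.242])
([-0.87, 0.184, 0.013], [0.006, 0.0, -0.242])
([-0.874, 0.162, 0.013], [0.006, 0.0, -0.242])
([-0.878, 0.14, 0.013], [0.006, 0.0, -0.242])
([-0.881, 0.117, 0.013], [0.006, 0.0, -0.242])
([-0.884, 0.095, 0.013], [0.006, 0.0, -0.242])
```

Call:
arm_command:
  commands:
    - {"translation": [-0.83, 0.31, 0.01], "dr": [0, 0, -0.24], "jaw": 1}
    - {"translation": [-0.84, 0.29, 0.01], "dr": [0, 0, -0.24], "jaw": 1}
    - {"translation": [-0.85, 0.27, 0.01], "dr": [0, 0, -0.24], "jaw": 1}
    - {"translation": [-0.85, 0.25, 0.01], "dr": [0, 0, -0.24], "jaw": 1}
    - {"translation": [-0.86, 0.23, 0.01], "dr": [0, 0, -0.24], "jaw": 1}
    - {"translation": [-0.86, 0.21, 0.01], "dr": [0, 0, -0.24], "jaw": 1}
    - {"translation": [-0.87, 0.18, 0.01], "dr": [0, 0, -0.24], "jaw": 1}
    - {"translation": [-0.87, 0.16, 0.01], "dr": [0, 0, -0.24], "jaw": 1}
    - {"translation": [-0.88, 0.14, 0.01], "dr": [0, 0, -0.24], "jaw": 1}
    - {"translation": [-0.88, 0.12, 0.01], "dr": [0, 0, -0.24], "jaw": 1}
    - {"translation": [-0.88, 0.1, 0.01], "dr": [0, 0, -0.24], "jaw": 1}
    - {"translation": [0, 0, 0], "dr": [0, 0, 0], "jaw": 1}

```text
time_s: 27.38
position: [0.4594, 0.1208, 0.2787]
tcp_rot: [[-0.046, 0.999, 0.003], [0.999, 0.046, -0.004], [-0.004, 0.003, -1.0]]
force: [-0.2, 0.5, -1.7]
opening: 0.429
```

```bash
python3 - <<'E'
from h import *
st()
plan(rloc(-.0015,.0963,.235),Rdown(92.95),n=7)
E
```

```text
t 27.38 pos [0.4594, 0.1208, 0.2787] F [-0.2, 0.5, -1.7] open 0.429 J [1.4, 15.0, 99.5, -0.3, 65.4, -1.2]
R [[-0.0463, 0.9989, 0.0032], [0.9989, 0.0463, -0.0043], [-0.0045, 0.003, -1.0]]
n 7 d [ 0.1461  0.0033 -0.0437] rv [ 0.17  0.26 -0.29]
each row ([-0.019, 0.834, 0.252], [0.004, 0.006, -0.007])
```

Call:
arm_command:
  commands:
    - {"translation": [-0.02, 0.83, 0.1], "dr": [0, 0, 0], "jaw": 1}
    - {"translation": [-0.02, 0.83, 0.2], "dr": [0, 0, -0.05], "jaw": 1}
    - {"translation": [-0.02, 0.83, 0.3], "dr": [0, 0, 0], "jaw": 1}
    - {"translation": [-0.02, 0.83, 0.3], "dr": [0, 0, 0], "jaw": 1}
    - {"translation": [-0.02, 0.83, 0.3], "dr": [0, 0, 0], "jaw": 1}
    - {"translation": [-0.02, 0.83, 0.3], "dr": [0, 0, 0], "jaw": 1}
    - {"translation": [-0.02, 0.83, 0.3], "dr": [0, 0, 0], "jaw": 1}
    - {"translation": [0, 0, 0], "dr": [0, 0, 0], "jaw": 1}
    - {"translation": [0, 0, 0], "dr": [0, 0, 0], "jaw": 1}

```text
time_s: 28.13
position: [0.6044, 0.1283, 0.2332]
tcp_rot: [[-0.054, 0.999, 0.001], [0.999, 0.054, -0.002], [-0.002, 0.001, -1.0]]
force: [0.0, -0.4, -1.9]
opening: 0.43
```

```bash
python3 - <<'E'
from h import *
st()
plan(rloc(-.0015,.0963,.165),Rdown(92.95),n=4)
p,d,W,s=snap('wrist','18')
E
```

```text
t 28.13 pos [0.6044, 0.1283, 0.2332] F [0.0, -0.4, -1.9] open 0.43 J [1.7, 29.5, 83.0, -0.1, 67.4, -1.3]
R [[-0.0538, 0.9986, 0.001], [0.9985, 0.0538, -0.002], [-0.002, 0.0009, -1.0]]
n 4 d [ 0.0011 -0.0042 -0.0682] rv [0.05 0.12 0.13]
each row ([-0.041, 0.008, 0.682], [0.002, 0.005, 0.006])
```

View pics/wrist18.png

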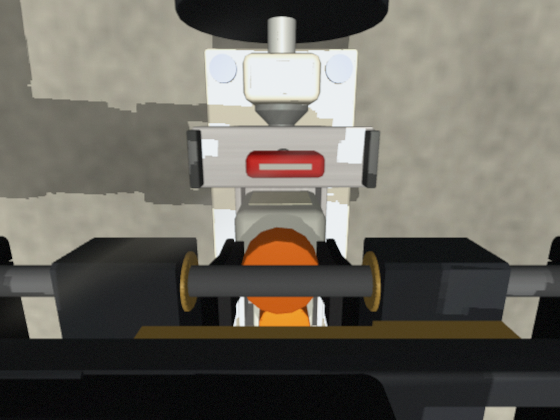

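Call:
arm_command:
  commands:
    - {"translation": [-0.06, 0.01, 0.65], "dr": [0, 0, 0], "jaw": 1}
    - {"translation": [-0.05, 0.01, 0.7], "dr": [0, 0, 0], "jaw": 1}
    - {"translation": [-0.05, 0.01, 0.7], "dr": [0, 0, 0], "jaw": 1}
    - {"translation": [0, 0, 0.6], "dr": [0, 0, 0], "jaw": 1}
    - {"translation": [0, 0, 0], "dr": [0, 0, 0], "jaw": 1}
    - {"translation": [0, 0, 0], "dr": [0, 0, 0], "jaw": 1}
    - {"translation": [0, 0, 0], "dr": [0, 0, 0], "jaw": 1}

```text
time_s: 28.77
position: [0.6062, 0.124, 0.1697]
tcp_rot: [[-0.054, 0.999, 0.006], [0.999, 0.054, -0.002], [-0.002, 0.005, -1.0]]
force: [0.6, 0.1, -2.3]
opening: 0.431
```

```bash
python3 - <<'E'
from h import *
st()
plan(rloc(-.0015,.0963,.1625),Rdown(92.95),n=1)
E
```

```text
t 28.77 pos [0.6062, 0.124, 0.1697] F [0.6, 0.1, -2.3] open 0.431 J [1.3, 33.7, 86.6, -0.1, 59.4, -1.7]
R [[-0.054, 0.9985, 0.0056], [0.9985, 0.0541, -0.0021], [-0.0024, 0.0055, -1.0]]
n 1 d [-0.0006  0.0001 -0.0072] rv [0.32 0.14 0.15]
([0.004, -0.026, 0.289], [0.053, 0.023, 0.025])
```

Call:
arm_command:
  commands:
    - {"translation": [0, -0.03, 0.15], "dr": [0.05, 0, 0], "jaw": 1}
    - {"translation": [0, 0, 0.14], "dr": [0, 0, 0], "jaw": 1}
    - {"translation": [0, 0, 0.04], "dr": [0, 0, 0], "jaw": 1}
    - {"translation": [0, 0, 0], "dr": [0, 0, 0], "jaw": 1}

```text
time_s: 29.1
position: [0.6063, 0.1237, 0.1623]
tcp_rot: [[-0.054, 0.999, 0.002], [0.999, 0.054, -0.003], [-0.003, 0.002, -1.0]]
force: [-0.5, -0.6, 5.2]
opening: 0.429
```

Call:
arm_command:
  commands:
    - {"translation": [0, 0, 0], "dr": [0, 0, 0], "jaw": 0.3}
    - {"translation": [0, 0, 0], "dr": [0, 0, 0], "jaw": 0.3}
    - {"translation": [0, 0, 0], "dr": [0, 0, 0], "jaw": 0.3}
    - {"translation": [0, 0, -0.5], "dr": [0, 0, 0], "jaw": 0.3}
    - {"translation": [0, 0, -0.9], "dr": [0, 0, 0], "jaw": 0.3}
    - {"translation": [0, 0, -0.9], "dr": [0, 0, 0], "jaw": 0.3}
    - {"translation": [0, 0, -0.9], "dr": [0, 0, 0], "jaw": 0.3}
    - {"translation": [0, 0, -0.9], "dr": [0, 0, 0], "jaw": 0.1}
    - {"translation": [0, 0, -0.9], "dr": [0, 0, 0], "jaw": 0}
    - {"translation": [0, 0, -0.9], "dr": [0, 0, 0], "jaw": 0}
    - {"translation": [0, 0, -0.9], "dr": [0, 0, 0], "jaw": 0}
    - {"translation": [0, 0, -0.9], "dr": [0, 0, 0], "jaw": 0}

```text
time_s: 30.1
position: [0.6052, 0.1242, 0.3537]
tcp_rot: [[-0.054, 0.999, -0.002], [0.999, 0.054, -0.002], [-0.002, -0.002, -1.0]]
force: [-0.0, -0.0, -0.7]
opening: 0.964
```

```bash
python3 - <<'E'
from h import *
st()
p,d,W,s=snap('scene','19');
cv2.imwrite("pics/scene19z.png",cv2.resize(p[150:310,90:400,::-1],None,fx=2.5,fy=2.5,interpolation=cv2.INTER_CUBIC))
plan([.44,-.30,.42],Rdown(0),n=22)
E
```

```text
t 30.1 pos [0.6052, 0.1242, 0.3537] F [-0.0, -0.0, -0.7] open 0.964 J [1.3, 23.5, 73.8, -0.1, 82.9, -1.8]
R [[-0.0538, 0.9986, -0.0015], [0.9985, 0.0538, -0.0024], [-0.0023, -0.0016, -1.0]]
n 22 d [-0.1677 -0.4244  0.0609] rv [ 0.49 -0.27 93.09]
([-0.754, -0.345, -0.112], [0.004, -0.002, 0.705])
([-0.778, -0.289, -0.111], [0.004, -0.002, 0.705])
([-0.797, -0.23, -0.111], [0.004, -0.002, 0.705])
([-0.812, -0.171, -0.111], [0.004, -0.002, 0.705])
([-0.822, -0.111, -0.111], [0.004, -0.002, 0.705])
([-0.828, -0.05, -0.11], [0.004, -0.002, 0.705])
([-0.83, 0.011, -0.11], [0.004, -0.002, 0.705])
([-0.827, 0.073, -0.11], [0.004, -0.002, 0.705])
([-0.819, 0.133, -0.11], [0.004, -0.002, 0.705])
([-0.807, 0.193, -0.11], [0.004, -0.002, 0.705])
([-0.79, 0.252, -0.11], [0.004, -0.002, 0.705])
([-0.77, 0.31, -0.11], [0.004, -0.002, 0.705])
([-0.745, 0.366, -0.11], [0.004, -0.002, 0.705])
([-0.716, 0.42, -0.11], [0.004, -0.002, 0.705])
([-0.683, 0.471, -0.11], [0.004, -0.002, 0.705])
([-0.646, 0.52, -0.11], [0.004, -0.002, 0.705])
([-0.606, 0.567, -0.11], [0.004, -0.002, 0.705])
([-0.563, 0.61, -0.11], [0.004, -0.002, 0.705])
([-0.516, 0.65, -0.11], [0.004, -0.002, 0.705])
([-0.467, 0.686, -0.11], [0.004, -0.002, 0.705])
([-0.415, 0.718, -0.11], [0.004, -0.002, 0.705])
([-0.361, 0.747, -0.111], [0.004, -0.002, 0.705])
```

View pics/scene19z.png

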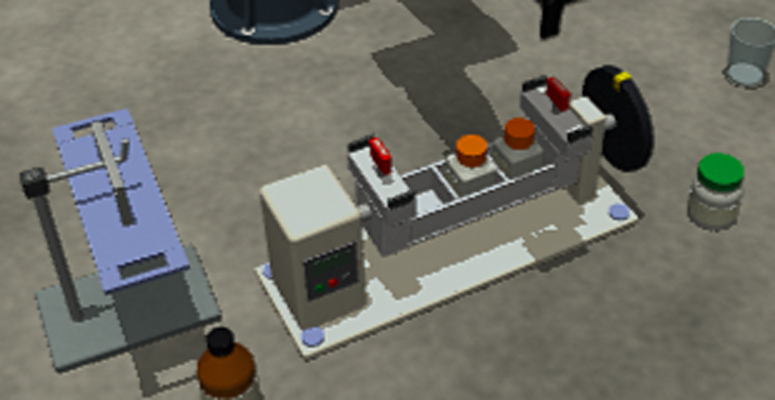

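Call:
arm_command:
  commands:
    - {"translation": [-0.75, -0.34, -0.11], "dr": [0, 0, 0.7], "jaw": 0}
    - {"translation": [-0.78, -0.29, -0.11], "dr": [0, 0, 0.7], "jaw": 0}
    - {"translation": [-0.8, -0.23, -0.11], "dr": [0, 0, 0.7], "jaw": 0}
    - {"translation": [-0.81, -0.17, -0.11], "dr": [0, 0, 0.7], "jaw": 0}
    - {"translation": [-0.82, -0.11, -0.11], "dr": [0, 0, 0.7], "jaw": 0}
    - {"translation": [-0.83, -0.05, -0.11], "dr": [0, 0, 0.7], "jaw": 0}
    - {"translation": [-0.83, 0.01, -0.11], "dr": [0, 0, 0.7], "jaw": 0}
    - {"translation": [-0.83, 0.07, -0.11], "dr": [0, 0, 0.7], "jaw": 0}
    - {"translation": [-0.82, 0.13, -0.11], "dr": [0, 0, 0.7], "jaw": 0}
    - {"translation": [-0.81, 0.19, -0.11], "dr": [0, 0, 0.7], "jaw": 0}
    - {"translation": [-0.79, 0.25, -0.11], "dr": [0, 0, 0.7], "jaw": 0}
    - {"translation": [-0.77, 0.31, -0.11], "dr": [0, 0, 0.7], "jaw": 0}

```text
time_s: 31.15
position: [0.5141, -0.1083, 0.3861]
tcp_rot: [[0.738, 0.675, -0.002], [0.675, -0.738, -0.002], [-0.003, 0.001, -1.0]]
force: [0.2, -0.4, -0.6]
opening: 1.003
```

Call:
arm_command:
  commands:
    - {"translation": [-0.74, 0.37, -0.11], "dr": [0, 0, 0.7], "jaw": 0}
    - {"translation": [-0.72, 0.42, -0.11], "dr": [0, 0, 0.7], "jaw": 0}
    - {"translation": [-0.68, 0.47, -0.11], "dr": [0, 0, 0.7], "jaw": 0}
    - {"translation": [-0.65, 0.52, -0.11], "dr": [0, 0, 0.7], "jaw": 0}
    - {"translation": [-0.61, 0.57, -0.11], "dr": [0, 0, 0.7], "jaw": 0}
    - {"translation": [-0.56, 0.61, -0.11], "dr": [0, 0, 0.7], "jaw": 0}
    - {"translation": [-0.52, 0.65, -0.11], "dr": [0, 0, 0.7], "jaw": 0}
    - {"translation": [-0.47, 0.69, -0.11], "dr": [0, 0, 0.7], "jaw": 0}
    - {"translation": [-0.41, 0.72, -0.11], "dr": [0, 0, 0.7], "jaw": 0}
    - {"translation": [-0.36, 0.75, -0.11], "dr": [0, 0, 0.7], "jaw": 0}
    - {"translation": [0, 0, 0], "dr": [0, 0, 0], "jaw": 0}

```text
time_s: 32.07
position: [0.4394, -0.3049, 0.4144]
tcp_rot: [[1.0, 0.006, -0.001], [0.006, -1.0, -0.005], [-0.001, 0.005, -1.0]]
force: [-0.4, 0.4, -0.2]
opening: 1.002
```

```bash
python3 - <<'E'
from h import *
st()
p,d,W,s=snap('wrist','20');np.save('w20.npy',W)
E
```

```text
t 32.07 pos [0.4394, -0.3049, 0.4144] F [-0.4, 0.4, -0.2] open 1.002 J [-46.6, 13.5, 79.4, -0.3, 86.9, 43.1]
R [[1.0, 0.0062, -0.0013], [0.0062, -1.0, -0.0051], [-0.0014, 0.0051, -1.0]]
```

View pics/wrist20.png

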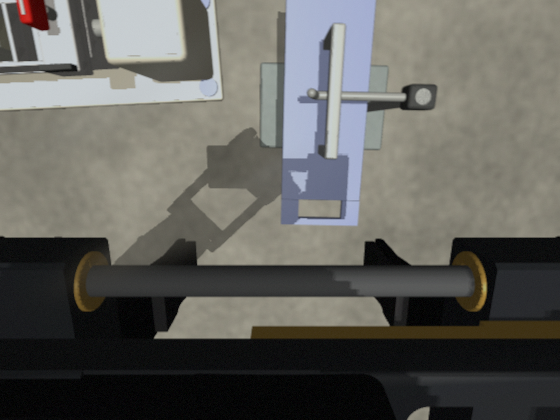

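```bash
python3 - <<'E'
from h import *
W=np.load("w20.npy");W=W.copy();W[235:]=np.nan
p=cv2.imread("pics/wrist20.png")[:,:,::-1].copy()
ok=np.isfinite(W[...,0])&(W[...,0]>.3)&(W[...,0]<.75)&(W[...,1]<-.25)&(W[...,1]>-.55)
m=mask(p,(105,35,60),(135,170,255))&ok
q=W[m];print("lilac z pct",np.percentile(q[:,2],[5,25,50,75,95]).round(4))
z0=np.median(q[:,2]);q=q[abs(q[:,2]-z0)<.006]
r=cv2.minAreaRect((q[:,:2]*1000).astype(np.float32));print("plate rect",r)
A=np.c_[q[:,:2],np.ones(len(q))];c=np.linalg.lstsq(A,q[:,2],rcond=None)[0];print("plate slopes deg",np.degrees(np.arctan(c[:2])).round(2),c@[.55,-.36,1])
# edges lines: for x bins y min/max
for a in np.arange(.40,.68,.02):
    s=q[(q[:,0]>a)&(q[:,0]<a+.02)]
    if len(s)>5: print(round(a+.01,3),s[:,1].min().round(4),s[:,1].max().round(4))
b=W[ok&(W[...,2]>.215)];print("high",len(b),np.percentile(b[:,2],[5,50,95]))
bail=b[(b[:,2]>z0+.035)&(abs(b[:,1]-(-.36))<.04)]
print(len(bail));
px=np.argwhere(ok&(W[...,2]>.215))
for a in np.arange(.45,.68,.01):
    s=b[(b[:,0]>a)&(b[:,0]<a+.01)]
    if len(s)>3: print(round(a+.005,3),len(s),"y",s[:,1].min().round(4),np.median(s[:,1]).round(4),s[:,1].max().round(4),"z",np.median(s[:,2]).round(4),s[:,2].max().round(4))
E
```

```text
lilac z pct [0.1922 0.193  0.1936 0.1941 0.1949]
plate rect ((510.7439270019531, -354.4031677246094), (89.77699279785156, 235.03614807128906), 89.04707336425781)
plate slopes deg [-0.02 -0.04] 0.19355247496397404
0.41 -0.3975 -0.308
0.43 -0.3976 -0.3089
0.45 -0.3977 -0.3088
0.47 -0.398 -0.3087
0.49 -0.3986 -0.3095
0.51 -0.3989 -0.3095
0.53 -0.3996 -0.3102
0.55 -0.3997 -0.3101
0.57 -0.4 -0.3109
0.59 -0.4001 -0.3108
0.61 -0.4005 -0.3114
0.63 -0.4007 -0.3114
high 3650 [0.24037323 0.25229448 0.25470468]
2533
0.475 70 y -0.3594 -0.3514 -0.3477 z 0.2532 0.2558
0.485 177 y -0.3602 -0.3524 -0.3478 z 0.2531 0.2556
0.495 151 y -0.3597 -0.3536 -0.348 z 0.2534 0.2553
0.505 153 y -0.3604 -0.3535 -0.3482 z 0.2533 0.2557
0.515 164 y -0.3606 -0.354 -0.3485 z 0.2534 0.2558
0.525 638 y -0.4465 -0.4222 -0.3326 z 0.2514 0.2634
0.535 1180 y -0.4474 -0.3943 -0.329 z 0.2456 0.2671
0.545 298 y -0.4475 -0.3586 -0.3488 z 0.2524 0.2559
0.555 181 y -0.3614 -0.3545 -0.3491 z 0.2531 0.2555
0.565 178 y -0.3615 -0.3549 -0.3492 z 0.2534 0.2559
0.575 189 y -0.3614 -0.3547 -0.3495 z 0.2533 0.2557
0.585 251 y -0.3614 -0.3529 -0.3495 z 0.2531 0.2559
0.595 20 y -0.3598 -0.3534 -0.3498 z 0.2526 0.2546
```

```bash
python3 - <<'E'
from h import *
plan([.498,-.3537,.30],Rdown(-.8),n=6)
E
```

```text
n 6 d [ 0.0582 -0.0507 -0.1141] rv [0.14 0.07 1.34]
([0.385, 0.34, 0.761], [0.004, 0.002, 0.037])
([0.387, 0.339, 0.761], [0.004, 0.002, 0.037])
([0.388, 0.338, 0.761], [0.004, 0.002, 0.037])
([0.389, 0.336, 0.761], [0.004, 0.002, 0.037])
([0.39, 0.335, 0.761], [0.004, 0.002, 0.037])
([0.391, 0.334, 0.761], [0.004, 0.002, 0.037])
```

Call:
arm_command:
  commands:
    - {"translation": [0.39, 0.34, 0.76], "dr": [0, 0, 0.04], "jaw": 0.45}
    - {"translation": [0.39, 0.34, 0.76], "dr": [0, 0, 0.04], "jaw": 0.45}
    - {"translation": [0.39, 0.34, 0.76], "dr": [0, 0, 0.04], "jaw": 0.45}
    - {"translation": [0.39, 0.34, 0.76], "dr": [0, 0, 0.04], "jaw": 0.45}
    - {"translation": [0.39, 0.33, 0.76], "dr": [0, 0, 0.04], "jaw": 0.45}
    - {"translation": [0.39, 0.33, 0.76], "dr": [0, 0, 0.04], "jaw": 0.45}
    - {"translation": [0, 0, 0], "dr": [0, 0, 0], "jaw": 0.45}
    - {"translation": [0, 0, 0], "dr": [0, 0, 0], "jaw": 0.45}

```text
time_s: 32.78
position: [0.4986, -0.3508, 0.2991]
tcp_rot: [[1.0, -0.012, -0.004], [-0.012, -1.0, 0.001], [-0.004, -0.001, -1.0]]
force: [-0.1, -0.0, -0.1]
opening: 0.567
```

```bash
python3 - <<'E'
from h import *
st()
p,d,W,s=snap('wrist','21');np.save('w21.npy',W)
plan([.498,-.3537,.2376],Rdown(-.8),n=3)
W[235:]=np.nan
ok=np.isfinite(W[...,0])&(W[...,0]>.3)&(W[...,0]<.75)&(W[...,1]<-.25)&(W[...,1]>-.55)
b=W[ok&(W[...,2]>.215)]
for a in np.arange(.45,.68,.01):
    s=b[(b[:,0]>a)&(b[:,0]<a+.01)]
    if len(s)>3: print(round(a+.005,3),len(s),"y",s[:,1].min().round(4),np.median(s[:,1]).round(4),s[:,1].max().round(4),"z",np.median(s[:,2]).round(4),s[:,2].max().round(4))
E
```

```text
t 32.78 pos [0.4986, -0.3508, 0.2991] F [-0.1, -0.0, -0.1] open 0.567 J [-45.6, 25.2, 79.5, -0.1, 75.5, 45.1]
R [[0.9999, -0.0116, -0.0038], [-0.0116, -0.9999, 0.0008], [-0.0038, -0.0007, -1.0]]
n 3 d [-0.0008 -0.0026 -0.0629] rv [0.07 0.11 0.13]
each row ([-0.009, 0.034, 0.839], [0.004, 0.006, 0.007])
0.495 30 y -0.3599 -0.3533 -0.3486 z 0.2534 0.2545
0.505 293 y -0.3606 -0.3543 -0.3486 z 0.2535 0.2551
0.515 307 y -0.3606 -0.3549 -0.3487 z 0.2534 0.2551
0.525 1067 y -0.4471 -0.4226 -0.3488 z 0.2517 0.2551
0.535 2658 y -0.4473 -0.3913 -0.3296 z 0.2458 0.2667
0.545 729 y -0.447 -0.4228 -0.3491 z 0.2518 0.2553
0.555 338 y -0.3612 -0.3558 -0.3499 z 0.2535 0.2554
0.565 359 y -0.3612 -0.3558 -0.35 z 0.2534 0.2552
0.575 372 y -0.3618 -0.3559 -0.3501 z 0.2535 0.2559
0.585 394 y -0.3618 -0.356 -0.3503 z 0.2534 0.2557
0.595 40 y -0.3611 -0.3555 -0.3504 z 0.2529 0.2542
```

View pics/wrist21.png

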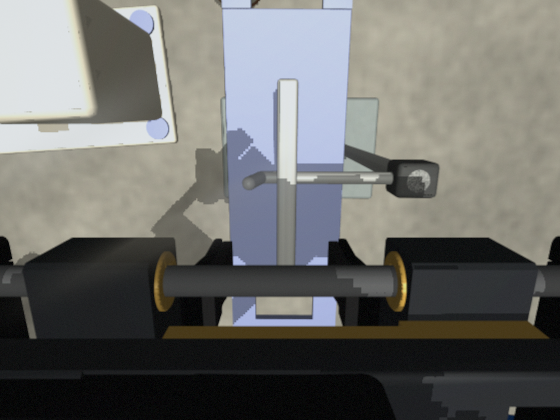

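Call:
arm_command:
  commands:
    - {"translation": [-0.01, 0.07, 0.8], "dr": [0, 0, 0.02], "jaw": 0.45}
    - {"translation": [-0.01, 0.04, 0.8], "dr": [0, 0, 0], "jaw": 0.45}
    - {"translation": [-0.01, 0.03, 0.85], "dr": [0, 0, 0], "jaw": 0.45}
    - {"translation": [0, 0, 0], "dr": [0, 0, 0], "jaw": 0.45}
    - {"translation": [0, 0, 0], "dr": [0, 0, 0], "jaw": 0.45}

```text
time_s: 33.25
position: [0.4977, -0.3551, 0.2401]
tcp_rot: [[1.0, -0.015, -0.001], [-0.015, -1.0, -0.002], [-0.001, 0.002, -1.0]]
force: [0.4, 0.0, 0.2]
opening: 0.551
```

Call:
arm_command:
  commands:
    - {"translation": [0, 0, 0], "dr": [0, 0, 0], "jaw": 1}
    - {"translation": [0, 0, 0], "dr": [0, 0, 0], "jaw": 1}
    - {"translation": [0, 0, 0], "dr": [0, 0, 0], "jaw": 1}
    - {"translation": [0, 0, 0], "dr": [0, 0, 0], "jaw": 1}
    - {"translation": [0, 0, 0], "dr": [0, 0, 0], "jaw": 1}
    - {"translation": [0, 0, 0], "dr": [0, 0, 0], "jaw": 1}

```text
time_s: 33.75
position: [0.4981, -0.3559, 0.2397]
tcp_rot: [[1.0, -0.015, -0.001], [-0.015, -1.0, -0.003], [-0.001, 0.003, -1.0]]
force: [0.2, -0.0, 0.1]
opening: 0.181
```

```bash
python3 - <<'E'
from h import *
st()
E
```

```text
t 33.75 pos [0.4981, -0.3559, 0.2397] F [0.2, -0.0, 0.1] open 0.181 J [-45.9, 28.6, 83.5, -0.2, 67.8, 45.0]
R [[0.9999, -0.0153, -0.0007], [-0.0153, -0.9999, -0.0029], [-0.0006, 0.0029, -1.0]]
```

Call:
arm_command:
  commands:
    - {"translation": [0, 0, 0], "dr": [0, 0, 0], "jaw": 1}
    - {"translation": [0, 0, 0], "dr": [0, 0, 0], "jaw": 1}
    - {"translation": [0, 0, 0], "dr": [0, 0, 0], "jaw": 1}
    - {"translation": [0, 0, -0.2], "dr": [0, 0, 0], "jaw": 1}
    - {"translation": [0, 0, -0.3], "dr": [0, 0, 0], "jaw": 1}
    - {"translation": [0, 0, -0.3], "dr": [0, 0, 0], "jaw": 1}
    - {"translation": [0, 0, -0.3], "dr": [0, 0, 0], "jaw": 1}
    - {"translation": [0, 0, -0.2], "dr": [0, 0, 0], "jaw": 1}
    - {"translation": [0, 0, 0], "dr": [0, 0, 0], "jaw": 1}
    - {"translation": [0, 0, 0], "dr": [0, 0, 0], "jaw": 1}

```text
time_s: 34.58
position: [0.4981, -0.3559, 0.2724]
tcp_rot: [[1.0, -0.015, -0.0], [-0.015, -1.0, -0.003], [-0.0, 0.003, -1.0]]
force: [0.3, -0.3, -2.7]
opening: 0.135
```

```bash
python3 - <<'E'
from h import *
st()
p,d,W,s=snap('wrist','22');np.save('w22.npy',W)
W[235:]=np.nan
m=mask(p,(105,35,60),(135,170,255))&np.isfinite(W[...,0])&(W[...,2]>.1)
q=W[m];A=np.c_[q[:,:2],np.ones(len(q))];c=np.linalg.lstsq(A,q[:,2],rcond=None)[0];print("plate slopes deg",np.degrees(np.arctan(c[:2])).round(2),"z top at center",c@[.532,-.355,1], "at grip",c@[.498,-.355,1])
E
```

```text
t 34.58 pos [0.4981, -0.3559, 0.2724] F [0.3, -0.3, -2.7] open 0.135 J [-45.9, 26.7, 81.3, -0.2, 71.9, 45.0]
R [[0.9999, -0.0153, -0.0004], [-0.0153, -0.9999, -0.0033], [-0.0003, 0.0033, -1.0]]
plate slopes deg [-0.36  0.46] z top at center 0.22650045235925975 at grip 0.2267150913492406
```

View pics/wrist22.png

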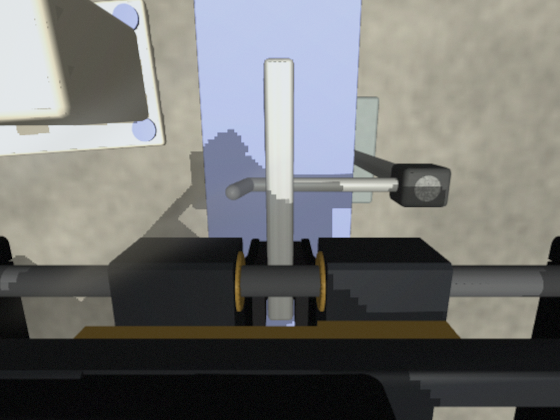

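Call:
arm_command:
  commands:
    - {"translation": [0, -0.3, 0], "dr": [0, 0, 0], "jaw": 1}
    - {"translation": [0, -0.5, 0], "dr": [0, 0, 0], "jaw": 1}
    - {"translation": [0, -0.5, 0], "dr": [0, 0, 0], "jaw": 1}
    - {"translation": [0, -0.5, 0], "dr": [0, 0, 0], "jaw": 1}
    - {"translation": [0, -0.5, 0], "dr": [0, 0, 0], "jaw": 1}
    - {"translation": [0, -0.3, 0], "dr": [0, 0, 0], "jaw": 1}
    - {"translation": [0, 0, 0], "dr": [0, 0, 0], "jaw": 1}

```text
time_s: 35.22
position: [0.4988, -0.288, 0.2717]
tcp_rot: [[1.0, -0.013, -0.002], [-0.013, -1.0, -0.001], [-0.002, 0.001, -1.0]]
force: [-0.7, 0.6, -1.3]
opening: 0.134
```

```bash
python3 - <<'E'
from h import *
st()
p,d,W,s=snap('wrist','23');np.save('w23.npy',W)
E
```

```text
t 35.22 pos [0.4988, -0.288, 0.2717] F [-0.7, 0.6, -1.3] open 0.134 J [-41.0, 23.8, 86.4, -0.1, 69.7, 49.7]
R [[0.9999, -0.0129, -0.0018], [-0.0129, -0.9999, -0.0012], [-0.0018, 0.0012, -1.0]]
```

View pics/wrist23.png

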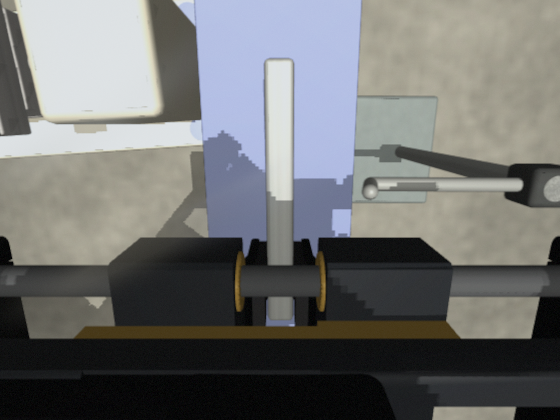

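```bash
python3 - <<'E'
from h import *
for f in ("w20","w21","w22","w23"):
    W=np.load(f+".npy").copy();W[235:]=np.nan
    p=cv2.imread(f"pics/wrist{f[1:]}.png")[:,:,::-1].copy()
    zt={"w20":.1935,"w21":.1935,"w22":.2265,"w23":.226}[f]; by=-.3545 if f!="w23" else -.287
    X,Y,Z=W[...,0],W[...,1],W[...,2]
    b=W[(abs(Z-zt-.06)<.004)&(abs(Y-by)<.012)&(X>.4)&(X<.65)]
    print(f,"bail x",b[:,0].min().round(4),b[:,0].max().round(4),len(b), "ymid", ((b[:,1].min()+b[:,1].max())/2).round(4))
    for xx in (.52,.56,.58):
        s=b[abs(b[:,0]-xx)<.006]; 
        if len(s): print("   ",xx,((s[:,1].min()+s[:,1].max())/2).round(4))
    l=W[(abs(Z-zt)<.005)&(abs(Y-by)<.06)]
    # centre strip of plate between slots
    s=l[abs(l[:,1]-by-.0)<.02]; h,e=np.histogram(s[:,0],bins=np.arange(.36,.70,.002)); z=[round(float(a),3) for a,c in zip(e,h) if c>3]
    print("  plate strip x occupied:",z[0],z[-1],"gaps",[ (z[i],z[i+1]) for i in range(len(z)-1) if z[i+1]-z[i]>.005])
E
```

```text
w20 bail x 0.4764 0.5909 1841 ymid -0.3547
    0.52 -0.3545
    0.56 -0.3554
    0.58 -0.3555
  plate strip x occupied: 0.392 0.626 gaps [(0.4, 0.422), (0.534, 0.542)]
w21 bail x 0.4989 0.5915 3116 ymid -0.3552
    0.52 -0.3547
    0.56 -0.3556
    0.58 -0.356
  plate strip x occupied: 0.478 0.642 gaps [(0.52, 0.53)]
w22 bail x 0.5185 0.5914 5021 ymid -0.3564
    0.52 -0.356
    0.56 -0.3565
    0.58 -0.3567
  plate strip x occupied: 0.498 0.63 gaps [(0.526, 0.534)]
w23 bail x 0.5194 0.5921 5015 ymid -0.2884
    0.52 -0.2881
    0.56 -0.2883
    0.58 -0.2886
  plate strip x occupied: 0.498 0.63 gaps []
```

Call:
arm_command:
  commands:
    - {"translation": [0, 0, -0.3], "dr": [0, 0, 0], "jaw": 1}
    - {"translation": [0, 0, -0.5], "dr": [0, 0, 0], "jaw": 1}
    - {"translation": [0, 0, -0.5], "dr": [0, 0, 0], "jaw": 1}
    - {"translation": [0, 0, -0.5], "dr": [0, 0, 0], "jaw": 1}
    - {"translation": [0, 0, -0.5], "dr": [0, 0, 0], "jaw": 1}
    - {"translation": [0, 0, -0.5], "dr": [0, 0, 0], "jaw": 1}
    - {"translation": [0, 0, -0.3], "dr": [0, 0, 0], "jaw": 1}
    - {"translation": [0, 0, 0], "dr": [0, 0, 0], "jaw": 1}

```text
time_s: 35.93
position: [0.5, -0.292, 0.3517]
tcp_rot: [[1.0, -0.016, 0.003], [-0.016, -1.0, -0.006], [0.003, 0.006, -1.0]]
force: [0.5, 0.0, -2.7]
opening: 0.132
```

```bash
python3 - <<'E'
from h import *
st()
t=rloc(.0007,.0263-.0355,.35);print(t)
plan(t,Rdown(92.95),n=24)
E
```

```text
t 35.93 pos [0.5, -0.292, 0.3517] F [0.5, 0.0, -2.7] open 0.132 J [-41.3, 19.8, 79.8, -0.2, 80.0, 49.7]
R [[0.9999, -0.016, 0.0029], [-0.016, -0.9999, -0.0062], [0.003, 0.0062, -1.0]]
[0.61317255 0.01884822 0.35      ]
n 24 d [ 0.1131  0.3109 -0.0017] rv [  0.41   0.16 -93.87]
([0.18, -0.521, 0.0], [0.003, 0.001, -0.652])
([0.215, -0.508, 0.0], [0.003, 0.001, -0.652])
([0.249, -0.492, 0.0], [0.003, 0.001, -0.652])
([0.282, -0.474, 0.001], [0.003, 0.001, -0.652])
([0.314, -0.453, 0.001], [0.003, 0.001, -0.652])
([0.344, -0.431, 0.001], [0.003, 0.001, -0.652])
([0.373, -0.406, 0.001], [0.003, 0.001, -0.652])
([0.4, -0.38, 0.001], [0.003, 0.001, -0.652])
([0.425, -0.352, 0.001], [0.003, 0.001, -0.652])
([0.448, -0.322, 0.002], [0.003, 0.001, -0.652])
([0.469, -0.291, 0.002], [0.003, 0.001, -0.652])
([0.487, -0.258, 0.002], [0.003, 0.001, -0.652])
([0.504, -0.224, 0.002], [0.003, 0.001, -0.652])
([0.518, -0.189, 0.002], [0.003, 0.001, -0.652])
([0.53, -0.153, 0.002], [0.003, 0.001, -0.652])
([0.539, -0.117, 0.002], [0.003, 0.001, -0.652])
([0.546, -0.08, 0.002], [0.003, 0.001, -0.652])
([0.55, -0.043, 0.003], [0.003, 0.001, -0.652])
([0.551, -0.005, 0.003], [0.003, 0.001, -0.652])
([0.55, 0.033, 0.003], [0.003, 0.001, -0.652])
([0.547, 0.07, 0.003], [0.003, 0.001, -0.652])
([0.541, 0.107, 0.003], [0.003, 0.001, -0.652])
([0.532, 0.144, 0.003], [0.003, 0.001, -0.652])
([0.521, 0.18, 0.003], [0.003, 0.001, -0.652])
```

Call:
arm_command:
  commands:
    - {"translation": [0.18, -0.52, 0], "dr": [0, 0, -0.65], "jaw": 1}
    - {"translation": [0.21, -0.51, 0], "dr": [0, 0, -0.65], "jaw": 1}
    - {"translation": [0.25, -0.49, 0], "dr": [0, 0, -0.65], "jaw": 1}
    - {"translation": [0.28, -0.47, 0], "dr": [0, 0, -0.65], "jaw": 1}
    - {"translation": [0.31, -0.45, 0], "dr": [0, 0, -0.65], "jaw": 1}
    - {"translation": [0.34, -0.43, 0], "dr": [0, 0, -0.65], "jaw": 1}
    - {"translation": [0.37, -0.41, 0], "dr": [0, 0, -0.65], "jaw": 1}
    - {"translation": [0.4, -0.38, 0], "dr": [0, 0, -0.65], "jaw": 1}
    - {"translation": [0.43, -0.35, 0], "dr": [0, 0, -0.65], "jaw": 1}
    - {"translation": [0.45, -0.32, 0], "dr": [0, 0, -0.65], "jaw": 1}
    - {"translation": [0.47, -0.29, 0], "dr": [0, 0, -0.65], "jaw": 1}
    - {"translation": [0.49, -0.26, 0], "dr": [0, 0, -0.65], "jaw": 1}

```text
time_s: 36.93
position: [0.5555, -0.1349, 0.348]
tcp_rot: [[0.694, 0.72, -0.002], [0.72, -0.694, -0.002], [-0.003, 0.0, -1.0]]
force: [-0.1, 0.5, -2.3]
opening: 0.135
```

Call:
arm_command:
  commands:
    - {"translation": [0.5, -0.22, 0], "dr": [0, 0, -0.65], "jaw": 1}
    - {"translation": [0.52, -0.19, 0], "dr": [0, 0, -0.65], "jaw": 1}
    - {"translation": [0.53, -0.15, 0], "dr": [0, 0, -0.65], "jaw": 1}
    - {"translation": [0.54, -0.12, 0], "dr": [0, 0, -0.65], "jaw": 1}
    - {"translation": [0.55, -0.08, 0], "dr": [0, 0, -0.65], "jaw": 1}
    - {"translation": [0.55, -0.04, 0], "dr": [0, 0, -0.65], "jaw": 1}
    - {"translation": [0.55, 0, 0], "dr": [0, 0, -0.65], "jaw": 1}
    - {"translation": [0.55, 0.03, 0], "dr": [0, 0, -0.65], "jaw": 1}
    - {"translation": [0.55, 0.07, 0], "dr": [0, 0, -0.65], "jaw": 1}
    - {"translation": [0.54, 0.11, 0], "dr": [0, 0, -0.65], "jaw": 1}
    - {"translation": [0.53, 0.14, 0], "dr": [0, 0, -0.65], "jaw": 1}
    - {"translation": [0.52, 0.18, 0], "dr": [0, 0, -0.65], "jaw": 1}

```text
time_s: 37.93
position: [0.6128, 0.0202, 0.3475]
tcp_rot: [[-0.05, 0.999, -0.002], [0.999, 0.05, -0.003], [-0.002, -0.002, -1.0]]
force: [-0.1, -0.5, -1.6]
opening: 0.138
```

Call:
arm_command:
  commands:
    - {"translation": [0, 0, 0], "dr": [0, 0, 0], "jaw": 1}
    - {"translation": [0, 0, 0], "dr": [0, 0, 0], "jaw": 1}

```text
time_s: 38.1
position: [0.6126, 0.0199, 0.3475]
tcp_rot: [[-0.047, 0.999, -0.002], [0.999, 0.047, -0.003], [-0.003, -0.002, -1.0]]
force: [0.2, -0.8, -2.6]
opening: 0.134
```

```bash
python3 - <<'E'
from h import *
st()
t=rloc(.0007,.0263-.0355,.35)
plan(t,Rdown(92.95),n=1)
p,d,W,s=snap('wrist','24');np.save('w24.npy',W)
p,d,W,s=snap('side','24');np.save('s24.npy',W)
p,d,W,s=snap('scene','24');np.save('c24.npy',W)
E
```

```text
t 38.1 pos [0.6126, 0.0199, 0.3475] F [0.2, -0.8, -2.6] open 0.134 J [-8.5, 23.3, 75.0, -0.2, 81.8, -11.1]
R [[-0.0467, 0.9989, -0.0022], [0.9989, 0.0467, -0.0031], [-0.003, -0.0024, -1.0]]
n 1 d [ 0.0006 -0.0011  0.0025] rv [-0.14  0.17 -0.27]
each row ([-0.044, 0.021, -0.099], [-0.023, 0.029, -0.045])
```

View pics/wrist24.png

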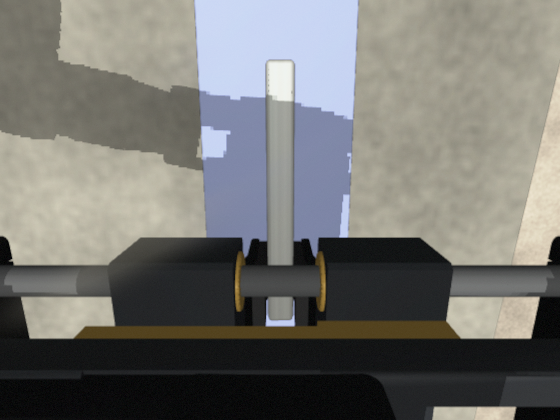

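View pics/scene24.png

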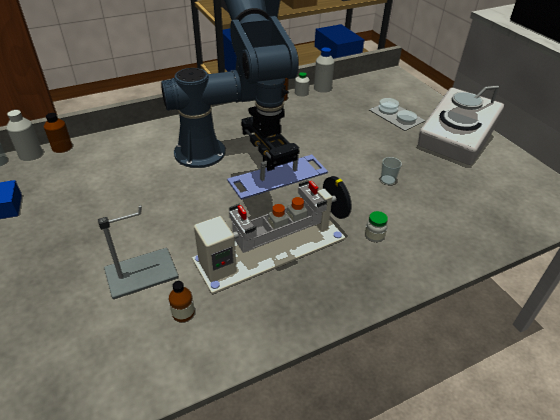

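```bash
python3 - <<'E'
from h import *
W=np.load("w24.npy").copy();W[235:]=np.nan
L=W-ORG;x=L@XP;y=L@YP;z=W[...,2]
ok=np.isfinite(x)&(abs(x)<.06)&(y>-.1)&(y<.2)&(z>.26)
zt=np.median(z[ok&(abs(x)>.02)]);k=ok&(abs(z-zt)<.01)
A=np.c_[x[k],y[k],np.ones(k.sum())];c=np.linalg.lstsq(A,z[k],rcond=None)[0];print("z top at centre",c@[0,.0263,1],"slope x,y deg",np.degrees(np.arctan(c[:2])).round(2))
for a in np.arange(.0,.16,.02):
    s=k&(y>a)&(y<a+.02)
    if s.sum()>5: print(round(a+.01,3),"x'",x[s].min().round(4),x[s].max().round(4),((x[s].min()+x[s].max())/2).round(4))
b=ok&(z>zt+.045); print("bail far end y'",y[b].max().round(4),"=> centre",(y[b].max()-.058).round(4),"x mid",((x[b].min()+x[b].max())/2).round(4))
for f,n in (("c24","scene"),("s24","side")):
    W=np.load(f+".npy");p=cv2.imread(f"pics/{n}24.png")[:,:,::-1].copy();L=W-ORG;x=L@XP;y=L@YP;z=W[...,2]
    m=mask(p,(0,140,70),(5,255,255))&(abs(y-.0263)<.16)&(abs(x)<.04)&(z>.19)
    kk,l,s,ce=cv2.connectedComponentsWithStats(m.astype(np.uint8))
    for i in range(1,kk):
        if s[i,4]>5: t=l==i; print(n,"stud",s[i],"x",x[t].min().round(4),x[t].max().round(4),"y",y[t].min().round(4),np.median(y[t]).round(4),y[t].max().round(4),"z",z[t].max().round(4))
    m=mask(p,(105,35,60),(135,170,255))&(z>.26)&(abs(x)<.1)&(abs(y-.03)<.2)
    q=np.stack([x[m],y[m]],1);print(n,"cover rect",cv2.minAreaRect((q*1000).astype(np.float32)),np.median(z[m]))
E
```

```text
z top at centre 0.299874132299045 slope x,y deg [-1.82 -2.05]
0.01 x' -0.0468 0.0435 -0.0016
0.03 x' -0.0466 0.0436 -0.0015
0.05 x' -0.0467 0.0437 -0.0015
0.07 x' -0.0466 0.0439 -0.0014
0.09 x' -0.0463 0.0438 -0.0013
0.11 x' -0.0465 0.0437 -0.0014
0.13 x' -0.0463 0.0434 -0.0014
bail far end y' 0.0851 => centre 0.0271 x mid 0.0005
scene stud [309 181   9  13  41] x -0.0177 0.0242 y 0.141 0.1449 0.1556 z 0.2266
scene stud [238 205   8  15  47] x -0.0172 0.026 y -0.1017 -0.0979 -0.0887 z 0.2248
scene cover rect ((20.705291748046875, 24.63024139404297), (283.388916015625, 140.0364532470703), 89.32501220703125) 0.3012165949957968
side stud [307 169   6   4  14] x -0.023 -0.0003 y -0.0944 -0.0888 -0.0849 z 0.2211
side stud [256 208   8   6  22] x -0.0212 0.0066 y 0.1494 0.1551 0.1577 z 0.223
side cover rect ((-28.97369384765625, 27.939071655273438), (280.5415954589844, 142.11085510253906), 89.89947509765625) 0.3009697222673844
```

Call:
arm_command:
  commands:
    - {"translation": [0.03, 0.08, 0.3], "dr": [0, 0, -0.04], "jaw": 1}
    - {"translation": [0, 0, 0.5], "dr": [0, 0, 0], "jaw": 1}
    - {"translation": [0, 0, 0.5], "dr": [0, 0, 0], "jaw": 1}
    - {"translation": [0, 0, 0.5], "dr": [0, 0, 0], "jaw": 1}
    - {"translation": [0, 0, 0.3], "dr": [0, 0, 0], "jaw": 1}
    - {"translation": [0, 0, 0], "dr": [0, 0, 0], "jaw": 1}
    - {"translation": [0, 0, 0], "dr": [0, 0, 0], "jaw": 1}

```text
time_s: 38.83
position: [0.6145, 0.0203, 0.2953]
tcp_rot: [[-0.051, 0.999, -0.002], [0.999, 0.051, -0.002], [-0.002, -0.002, -1.0]]
force: [-0.3, 0.2, -2.0]
opening: 0.134
```

```bash
cat >> h.py <<'E'
def coverchk(tag):
    p,d,W,s=snap('wrist',tag);W[235:]=np.nan
    L=W-ORG;x=L@XP;y=L@YP;z=W[...,2]
    zg=s["position"][2]-.0476
    k=np.isfinite(x)&(abs(x)<.055)&(y>-.02)&(y<.17)&(abs(z-zg)<.012)&mask(p,(105,35,50),(135,170,255))
    A=np.c_[x[k],y[k],np.ones(k.sum())];c=np.linalg.lstsq(A,z[k],rcond=None)[0];print("n",k.sum(),"z top centre",(c@[0,.0263,1]).round(4),"slope x,y deg",np.degrees(np.arctan(c[:2])).round(2))
    for a in (.03,.09,.13):
        t=k&(y>a)&(y<a+.02)
        if t.sum()>5: print(round(a+.01,3),"x'",x[t].min().round(4),x[t].max().round(4),((x[t].min()+x[t].max())/2).round(4))
    b=np.isfinite(x)&(abs(x)<.03)&(z>zg+.045)&(y>-.02)&(y<.15)&(z<zg+.066); print("bail far end y'",y[b].max().round(4),"x mid",((x[b].min()+x[b].max())/2).round(4))
    for n in ("scene","side"):
        snap(n,tag)
    a=cv2.imread(f"pics/scene{tag}.png")[150:290,180:380]; cv2.imwrite(f"pics/scene{tag}z.png",cv2.resize(a,None,fx=4,fy=4,interpolation=cv2.INTER_CUBIC))
    a=cv2.imread(f"pics/side{tag}.png")[130:290,200:400]; cv2.imwrite(f"pics/side{tag}z.png",cv2.resize(a,None,fx=3.5,fy=3.5,interpolation=cv2.INTER_CUBIC))
E
python3 - <<'E'
from h import *
st();coverchk("25")
plan(rloc(.0007,.0263-.0355,.30),Rdown(92.95),n=1)
E
```

```text
t 38.83 pos [0.6145, 0.0203, 0.2953] F [-0.3, 0.2, -2.0] open 0.134 J [-8.4, 25.8, 79.1, -0.2, 75.2, -11.3]
R [[-0.0511, 0.9987, -0.0021], [0.9987, 0.0511, -0.0024], [-0.0023, -0.0022, -1.0]]
n 30769 z top centre 0.2478 slope x,y deg [-1.78 -1.89]
0.04 x' -0.0445 0.0453 0.0004
0.1 x' -0.0445 0.0454 0.0005
bail far end y' 0.0853 x mid 0.0021
n 1 d [-0.0021 -0.0017  0.0033] rv [0.04 0.16 0.  ]
each row ([-0.062, -0.086, -0.132], [0.007, 0.027, 0.0])
```

View pics/scene25z.png

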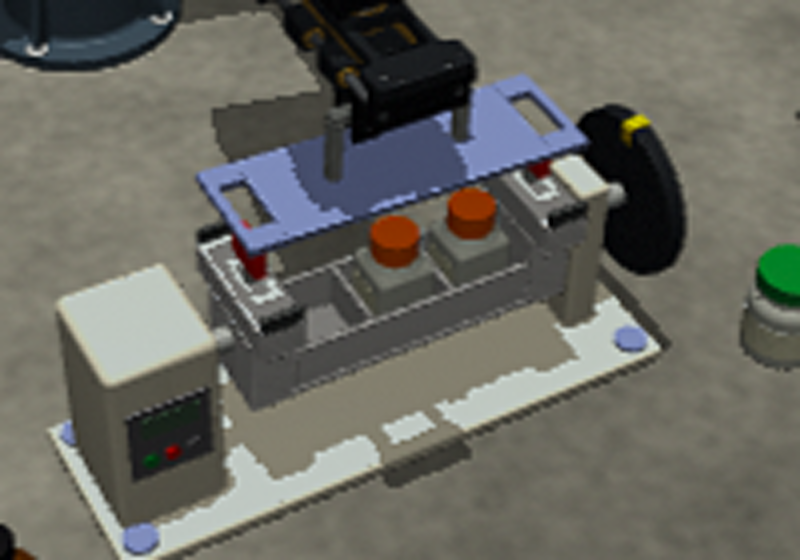

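View pics/side25z.png

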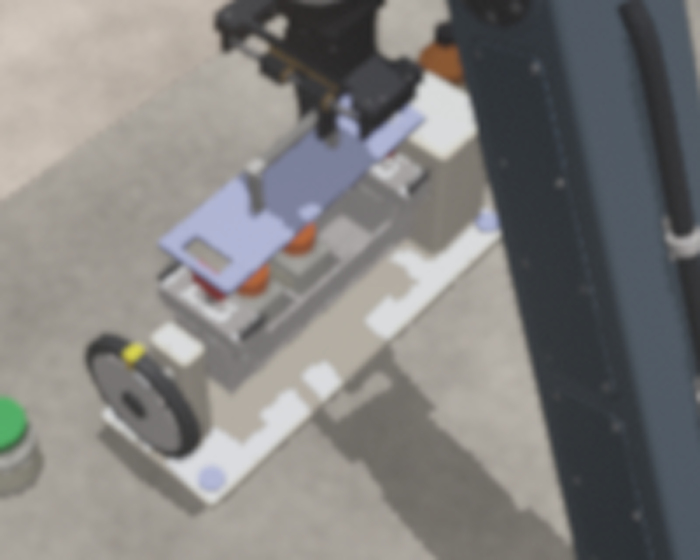

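Call:
arm_command:
  commands:
    - {"translation": [-0.04, -0.06, 0], "dr": [-0.15, 0.16, 0], "jaw": 1}
    - {"translation": [0, 0, 0], "dr": [-0.15, 0.16, 0], "jaw": 1}
    - {"translation": [0, 0, 0.3], "dr": [0, 0, 0], "jaw": 1}
    - {"translation": [0, 0, 0.2], "dr": [0, 0, 0], "jaw": 1}
    - {"translation": [0, 0, 0], "dr": [0, 0, 0], "jaw": 1}
    - {"translation": [0, 0, 0], "dr": [0, 0, 0], "jaw": 1}

```text
time_s: 39.48
position: [0.6131, 0.0201, 0.2825]
tcp_rot: [[-0.052, 0.998, 0.027], [0.998, 0.051, 0.033], [0.031, 0.029, -0.999]]
force: [0.3, -0.4, -2.1]
opening: 0.136
```

```bash
python3 - <<'E'
from h import *
st();coverchk("26")
plan(rloc(.0007,.0263-.0355,.30),Rdown(92.95),n=1)
E
```

```text
t 39.48 pos [0.6131, 0.0201, 0.2825] F [0.3, -0.4, -2.1] open 0.136 J [-9.6, 25.6, 81.5, 2.2, 71.6, -13.2]
R [[-0.052, 0.9983, 0.0269], [0.9982, 0.0511, 0.0329], [0.0315, 0.0286, -0.9991]]
n 30793 z top centre 0.2361 slope x,y deg [-0.04 -0.01]
0.04 x' -0.0446 0.0454 0.0004
0.1 x' -0.0446 0.0453 0.0004
bail far end y' 0.0847 x mid 0.0003
n 1 d [-0.0006 -0.0013  0.0167] rv [ 1.74 -1.78  0.02]
([-0.028, -0.005, -0.671], [0.29, -0.296, 0.004])
```

View pics/scene26z.png

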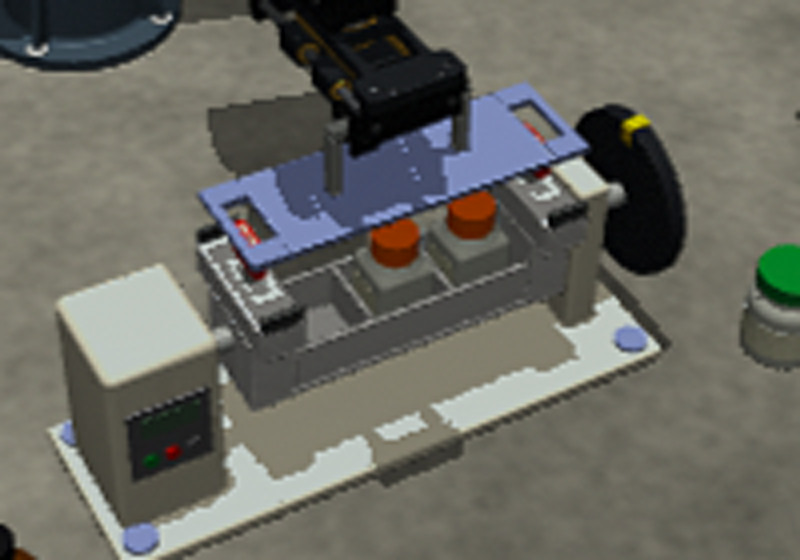

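View pics/side26z.png

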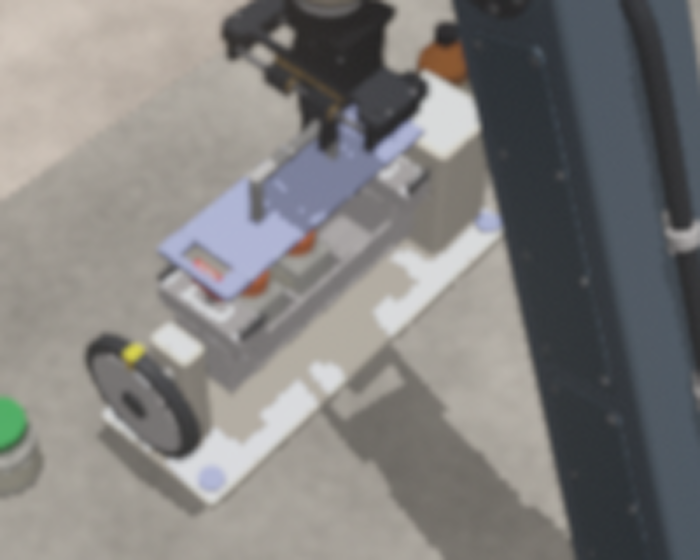

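Call:
arm_command:
  commands:
    - {"translation": [-0.01, -0.01, 0.25], "dr": [0, 0, 0], "jaw": 1}
    - {"translation": [-0.01, -0.01, 0.25], "dr": [0, 0, 0], "jaw": 1}
    - {"translation": [-0.01, -0.01, 0.25], "dr": [0, 0, 0], "jaw": 1}
    - {"translation": [0, 0, 0], "dr": [0, 0, 0], "jaw": 1}

```text
time_s: 39.97
position: [0.6121, 0.02, 0.2624]
tcp_rot: [[-0.052, 0.998, 0.025], [0.998, 0.051, 0.033], [0.032, 0.026, -0.999]]
force: [0.5, -0.0, -2.1]
opening: 0.133
```

```bash
python3 - <<'E'
from h import *
st();coverchk("27")
E
```

```text
t 39.97 pos [0.6121, 0.02, 0.2624] F [0.5, -0.0, -2.1] open 0.133 J [-9.6, 26.7, 83.0, 2.3, 69.2, -13.4]
R [[-0.0521, 0.9983, 0.0245], [0.9981, 0.0513, 0.0332], [0.0319, 0.0262, -0.9991]]
n 30799 z top centre 0.216 slope x,y deg [-0.19  0.05]
0.04 x' -0.0458 0.0442 -0.0008
0.1 x' -0.0459 0.0441 -0.0009
bail far end y' 0.0848 x mid -0.0006
```

View pics/scene27z.png

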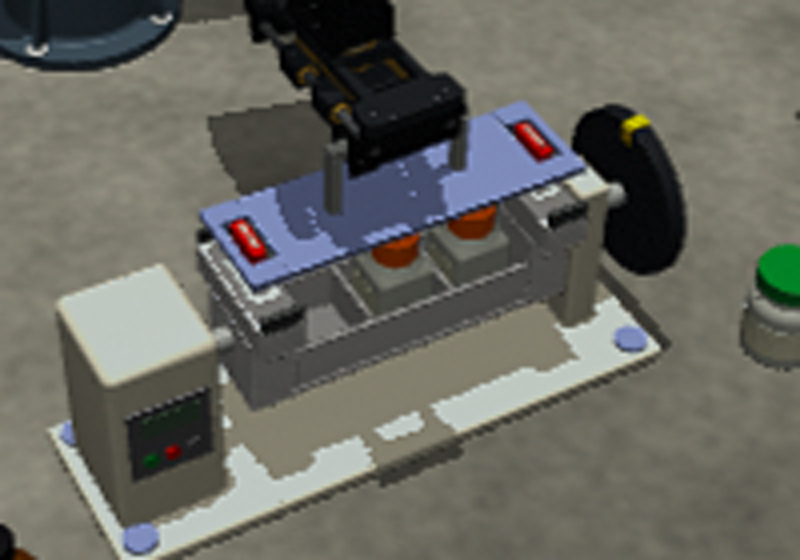

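Both studs are inside the slots (scene zoom (247,238) and (535,140)), and there has been no contact force. I'll keep lowering.

Call:
arm_command:
  commands:
    - {"translation": [-0.01, 0.04, 0.25], "dr": [0, 0, 0], "jaw": 1}
    - {"translation": [-0.01, 0, 0.25], "dr": [0, 0, 0], "jaw": 1}
    - {"translation": [-0.01, 0, 0.25], "dr": [0, 0, 0], "jaw": 1}
    - {"translation": [0, 0, 0.15], "dr": [0, 0, 0], "jaw": 1}
    - {"translation": [0, 0, 0], "dr": [0, 0, 0], "jaw": 1}
    - {"translation": [0, 0, 0], "dr": [0, 0, 0], "jaw": 1}

```text
time_s: 40.62
position: [0.6148, 0.0199, 0.2414]
tcp_rot: [[-0.052, 0.998, 0.027], [0.998, 0.051, 0.033], [0.031, 0.029, -0.999]]
force: [-0.1, -0.8, -2.7]
opening: 0.131
```

```bash
python3 - <<'E'
from h import *
st();coverchk("28")
E
```

```text
t 40.62 pos [0.6148, 0.0199, 0.2414] F [-0.1, -0.8, -2.7] open 0.131 J [-9.6, 28.1, 84.1, 2.3, 66.5, -13.4]
R [[-0.0521, 0.9983, 0.0274], [0.9981, 0.0512, 0.0328], [0.0313, 0.0291, -0.9991]]
n 30698 z top centre 0.1951 slope x,y deg [-0.01 -0.  ]
0.04 x' -0.0428 0.047 0.0021
0.1 x' -0.0427 0.047 0.0022
bail far end y' 0.0845 x mid 0.002
```

Call:
arm_command:
  commands:
    - {"translation": [0, -0.04, 0.1], "dr": [0, 0, 0], "jaw": 1}
    - {"translation": [0, 0, 0.08], "dr": [0, 0, 0], "jaw": 1}
    - {"translation": [0, 0, 0.08], "dr": [0, 0, 0], "jaw": 1}
    - {"translation": [0, 0, 0.06], "dr": [0, 0, 0], "jaw": 1}
    - {"translation": [0, 0, 0], "dr": [0, 0, 0], "jaw": 1}
    - {"translation": [0, 0, 0], "dr": [0, 0, 0], "jaw": 1}

```text
time_s: 41.27
position: [0.6142, 0.0201, 0.2338]
tcp_rot: [[-0.052, 0.998, 0.028], [0.998, 0.051, 0.033], [0.031, 0.03, -0.999]]
force: [-0.1, -0.2, -2.2]
opening: 0.131
```

```bash
python3 - <<'E'
from h import *
st();coverchk("29")
E
```

```text
t 41.27 pos [0.6142, 0.0201, 0.2338] F [-0.1, -0.2, -2.2] open 0.131 J [-9.6, 28.5, 84.7, 2.3, 65.4, -13.5]
R [[-0.0522, 0.9982, 0.0283], [0.9982, 0.0512, 0.0327], [0.0312, 0.0299, -0.9991]]
n 30743 z top centre 0.1874 slope x,y deg [ 0.01 -0.03]
0.04 x' -0.0431 0.0466 0.0017
0.1 x' -0.0432 0.0465 0.0017
bail far end y' 0.0848 x mid 0.0015
```

Call:
arm_command:
  commands:
    - {"translation": [0, -0.02, 0.06], "dr": [0, 0, 0], "jaw": 1}
    - {"translation": [0, 0, 0.04], "dr": [0, 0, 0], "jaw": 1}
    - {"translation": [0, 0, 0], "dr": [0, 0, 0], "jaw": 1}
    - {"translation": [0, 0, 0], "dr": [0, 0, 0], "jaw": 1}

```text
time_s: 41.75
position: [0.614, 0.0201, 0.2317]
tcp_rot: [[-0.052, 0.998, 0.029], [0.998, 0.051, 0.033], [0.031, 0.031, -0.999]]
force: [-0.6, -0.7, -0.8]
opening: 0.136
```

Call:
arm_command:
  commands:
    - {"translation": [0, 0, 0.03], "dr": [0, 0, 0], "jaw": 1}
    - {"translation": [0, 0, 0], "dr": [0, 0, 0], "jaw": 1}
    - {"translation": [0, 0, 0], "dr": [0, 0, 0], "jaw": 1}

```text
time_s: 42.0
position: [0.6144, 0.0202, 0.2313]
tcp_rot: [[-0.052, 0.998, 0.03], [0.998, 0.051, 0.033], [0.031, 0.032, -0.999]]
force: [1.3, 0.2, 1.5]
opening: 0.132
```

```bash
python3 - <<'E'
from h import *
st();coverchk("30")
E
```

```text
t 42.0 pos [0.6144, 0.0202, 0.2313] F [1.3, 0.2, 1.5] open 0.132 J [-9.6, 28.7, 85.0, 2.3, 65.0, -13.5]
R [[-0.0521, 0.9982, 0.0301], [0.9982, 0.0512, 0.0325], [0.0309, 0.0317, -0.999]]
n 30720 z top centre 0.185 slope x,y deg [-0.52 -0.05]
0.04 x' -0.0436 0.0461 0.0012
0.1 x' -0.0436 0.0458 0.0011
bail far end y' 0.0847 x mid 0.0017
```

Call:
arm_command:
  commands:
    - {"translation": [0, 0, 0], "dr": [0, 0, 0], "jaw": 0.6}
    - {"translation": [0, 0, 0], "dr": [0, 0, 0], "jaw": 0.6}
    - {"translation": [0, 0, 0], "dr": [0, 0, 0], "jaw": 0.6}
    - {"translation": [0, 0, -0.4], "dr": [0, 0, 0], "jaw": 0.6}
    - {"translation": [0, 0, -0.9], "dr": [0, 0, 0], "jaw": 0.6}
    - {"translation": [0, 0, -0.9], "dr": [0.15, -0.15, 0], "jaw": 0.6}
    - {"translation": [0, 0, -0.9], "dr": [0.15, -0.15, 0], "jaw": 0.6}
    - {"translation": [-0.9, 0, -0.9], "dr": [0, 0, 0], "jaw": 0.6}
    - {"translation": [-0.9, 0, -0.3], "dr": [0, 0, 0], "jaw": 0.6}
    - {"translation": [0, 0, 0], "dr": [0, 0, 0], "jaw": 0.6}

```text
time_s: 42.98
position: [0.6162, -0.0306, 0.3419]
tcp_rot: [[-0.049, 0.999, 0.006], [0.999, 0.049, -0.005], [-0.005, 0.005, -1.0]]
force: [-0.1, 0.2, 0.0]
opening: 0.401
```

```bash
python3 - <<'E'
from h import *
st();
p,d,W,s=snap('wrist','31');np.save('w31.npy',W)
p,d,W,s=snap('scene','31')
a=p[150:290,180:380,::-1]; cv2.imwrite("pics/scene31z.png",cv2.resize(a,None,fx=4,fy=4,interpolation=cv2.INTER_CUBIC))
E
```

```text
t 42.98 pos [0.6162, -0.0306, 0.3419] F [-0.1, 0.2, 0.0] open 0.401 J [-13.1, 23.6, 75.3, -0.2, 80.7, -15.9]
R [[-0.0491, 0.9988, 0.0056], [0.9988, 0.0492, -0.0045], [-0.0048, 0.0054, -1.0]]
```

View pics/wrist31.png

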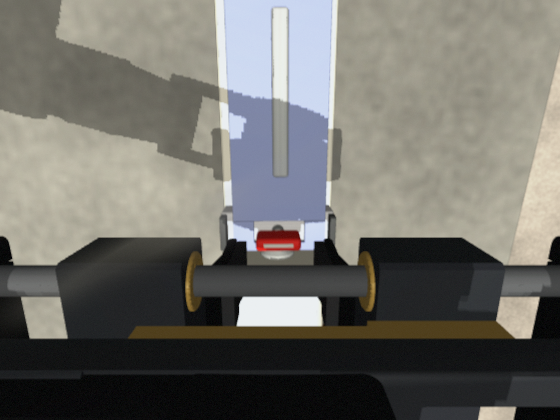

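View pics/scene31z.png

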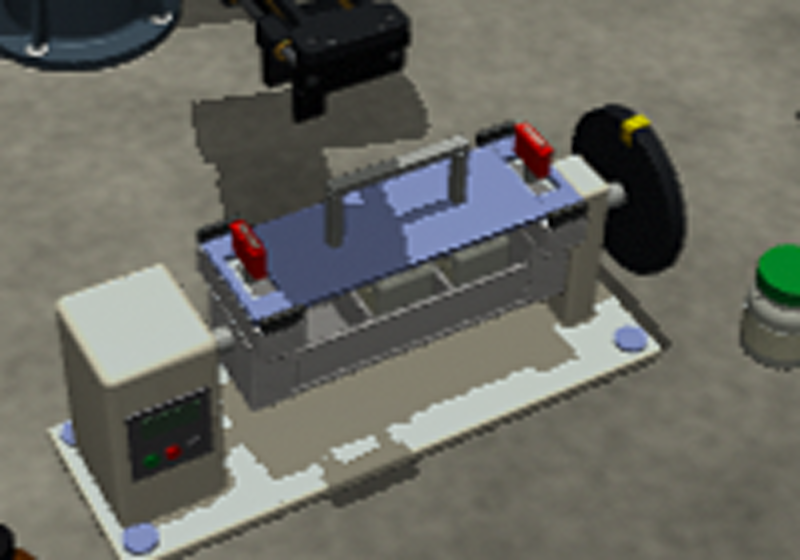

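```bash
python3 - <<'E'
from h import *
W=np.load("w31.npy").copy();p=cv2.imread("pics/wrist31.png")[:,:,::-1].copy()
L=W-ORG;x=L@XP;y=L@YP;z=W[...,2]
m=mask(p,(0,120,60),(6,255,255))&(z>.215)&(abs(x)<.05);m[248:]=0
print(m.sum(),"x",np.percentile(x[m],[1,50,99]).round(4),"y",np.percentile(y[m],[1,50,99]).round(4),z[m].max())
k=np.isfinite(x)&(abs(x)<.045)&(y>-.06)&(y<.15)&(abs(z-.185)<.006);k[235:]=0
A=np.c_[x[k],y[k],np.ones(k.sum())];c=np.linalg.lstsq(A,z[k],rcond=None)[0];print("cover top z",(c@[0,.0263,1]).round(4),"slopes",np.degrees(np.arctan(c[:2])).round(2))
W=np.load("wrist11.npy");p=cv2.imread("pics/wrist11.png")[:,:,::-1].copy()
L=W-ORG;x=L@XP;y=L@YP;z=W[...,2]
m=mask(p,(0,120,60),(6,255,255))&(z>.217)&(abs(x)<.05)
for s in (m&(y>.1),m&(y<0)): print("w11 x",np.percentile(x[s],[1,99]).round(4),"y",np.percentile(y[s],[1,99]).round(4),np.median(z[s]))
t=rloc(.0012,-.0952,.30);print(t)
plan(t,Rdown(182.95),n=15)
E
```

```text
336 x [-0.0183  0.0002  0.0186] y [-0.0966 -0.0908 -0.0885] 0.22241930030217677
cover top z 0.1846 slopes [-1.   -0.05]
w11 x [-0.018   0.0197] y [0.1421 0.1531] 0.22020252769477114
w11 x [-0.0185  0.0202] y [-0.1002 -0.0879] 0.22016125789512225
[ 0.61809783 -0.06701209  0.3       ]
n 15 d [ 0.0039 -0.0396 -0.0389] rv [-3.000e-02 -3.000e-02 -9.007e+01]
([-0.106, 0.005, 0.104], [-0.0, -0.0, -1.001])
([-0.106, -0.006, 0.104], [-0.0, -0.0, -1.001])
([-0.105, -0.017, 0.104], [-0.0, -0.0, -1.001])
([-0.102, -0.028, 0.104], [-0.0, -0.0, -1.001])
([-0.099, -0.038, 0.104], [-0.0, -0.0, -1.001])
([-0.094, -0.049, 0.104], [-0.0, -0.0, -1.001])
([-0.089, -0.058, 0.104], [-0.0, -0.0, -1.001])
([-0.082, -0.067, 0.104], [-0.0, -0.0, -1.001])
([-0.075, -0.075, 0.104], [-0.0, -0.0, -1.001])
([-0.066, -0.083, 0.104], [-0.0, -0.0, -1.001])
([-0.057, -0.089, 0.104], [-0.0, -0.0, -1.001])
([-0.048, -0.095, 0.104], [-0.0, -0.0, -1.001])
([-0.037, -0.099, 0.104], [-0.0, -0.0, -1.001])
([-0.027, -0.103, 0.104], [-0.0, -0.0, -1.001])
([-0.016, -0.105, 0.104], [-0.0, -0.0, -1.001])
```

Call:
arm_command:
  commands:
    - {"translation": [-0.11, 0, 0.1], "dr": [0, 0, -1], "jaw": 0.5}
    - {"translation": [-0.11, 0, 0.1], "dr": [0, 0, -1], "jaw": 0.5}
    - {"translation": [-0.1, -0.02, 0.1], "dr": [0, 0, -1], "jaw": 0.5}
    - {"translation": [-0.1, -0.03, 0.1], "dr": [0, 0, -1], "jaw": 0.5}
    - {"translation": [-0.1, -0.04, 0.1], "dr": [0, 0, -1], "jaw": 0.5}
    - {"translation": [-0.09, -0.05, 0.1], "dr": [0, 0, -1], "jaw": 0.5}
    - {"translation": [-0.09, -0.06, 0.1], "dr": [0, 0, -1], "jaw": 0.5}
    - {"translation": [-0.08, -0.07, 0.1], "dr": [0, 0, -1], "jaw": 0.5}
    - {"translation": [-0.07, -0.07, 0.1], "dr": [0, 0, -1], "jaw": 0.5}
    - {"translation": [-0.07, -0.08, 0.1], "dr": [0, 0, -1], "jaw": 0.5}
    - {"translation": [-0.06, -0.09, 0.1], "dr": [0, 0, -1], "jaw": 0.5}
    - {"translation": [-0.05, -0.09, 0.1], "dr": [0, 0, -1], "jaw": 0.5}

```text
time_s: 44.08
position: [0.6165, -0.0572, 0.307]
tcp_rot: [[-0.967, 0.254, -0.004], [0.254, 0.967, 0.001], [0.004, 0.0, -1.0]]
force: [-1.0, -0.9, -0.5]
opening: 0.504
```

Call:
arm_command:
  commands:
    - {"translation": [-0.04, -0.1, 0.1], "dr": [0, 0, -1], "jaw": 0.6}
    - {"translation": [-0.03, -0.1, 0.1], "dr": [0, 0, -1], "jaw": 0.6}
    - {"translation": [-0.02, -0.1, 0.1], "dr": [0, 0, -1], "jaw": 0.6}
    - {"translation": [0, 0, 0], "dr": [0, 0, 0], "jaw": 0.6}
    - {"translation": [0, 0, 0], "dr": [0, 0, 0], "jaw": 0.6}

```text
time_s: 44.5
position: [0.6177, -0.0653, 0.2998]
tcp_rot: [[-0.999, -0.05, -0.004], [-0.05, 0.999, 0.001], [0.003, 0.001, -1.0]]
force: [-0.1, 0.7, 0.3]
opening: 0.403
```

```bash
python3 - <<'E'
from h import *
st()
plan(rloc(.0007,-.0945,.25),Rdown(182.95),n=3)
p,d,W,s=snap('wrist','32')
E
```

```text
t 44.5 pos [0.6177, -0.0653, 0.2998] F [-0.1, 0.7, 0.3] open 0.403 J [-16.3, 26.2, 77.7, -0.0, 76.3, -109.2]
R [[-0.9988, -0.0496, -0.0035], [-0.0496, 0.9988, 0.0008], [0.0035, 0.0009, -1.0]]
n 3 d [-0.0002 -0.0011 -0.0498] rv [ 0.05 -0.2  -0.11]
each row ([0.001, -0.015, 0.664], [0.003, -0.011, -0.006])
```

View pics/wrist32.png

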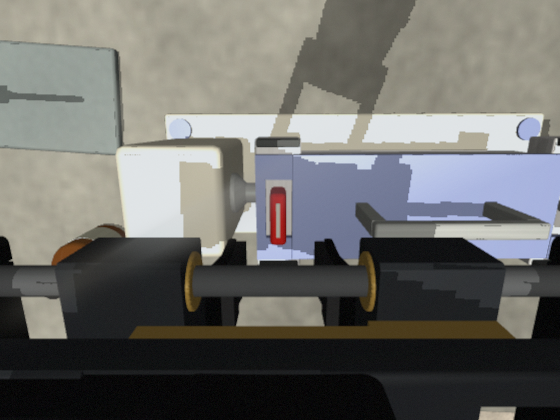

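Call:
arm_command:
  commands:
    - {"translation": [0, -0.02, 0.75], "dr": [0, 0, 0], "jaw": 0.6}
    - {"translation": [0, -0.02, 0.75], "dr": [0, 0, 0], "jaw": 0.6}
    - {"translation": [0, 0, 0.75], "dr": [0, 0, 0], "jaw": 0.6}
    - {"translation": [0, 0, 0.75], "dr": [0, 0, 0], "jaw": 0.6}
    - {"translation": [0, 0, 0.7], "dr": [0, 0, 0], "jaw": 0.6}
    - {"translation": [0, 0, 0], "dr": [0, 0, 0], "jaw": 0.6}
    - {"translation": [0, 0, 0], "dr": [0, 0, 0], "jaw": 0.6}

```text
time_s: 45.13
position: [0.6177, -0.0667, 0.2075]
tcp_rot: [[-0.999, -0.051, -0.004], [-0.051, 0.999, 0.0], [0.004, 0.001, -1.0]]
force: [0.4, -0.4, 0.2]
opening: 0.397
```

```bash
python3 - <<'E'
from h import *
st()
plan(rloc(.0007,-.0945,.205),Rdown(182.95),n=1)
E
```

```text
t 45.13 pos [0.6177, -0.0667, 0.2075] F [0.4, -0.4, 0.2] open 0.397 J [-16.4, 31.5, 83.8, -0.0, 64.9, -109.3]
R [[-0.9987, -0.0509, -0.0036], [-0.0509, 0.9987, 0.0005], [0.0035, 0.0007, -1.0]]
n 1 d [-0.0002  0.0004 -0.0025] rv [ 0.04 -0.2  -0.03]
each row ([0.006, 0.015, 0.099], [0.006, -0.034, -0.006])
```

Now I'll close on the bar, then press about 8 mm down.

Call:
arm_command:
  commands:
    - {"translation": [0, 0, 0.06], "dr": [0, 0, 0], "jaw": 1}
    - {"translation": [0, 0, 0], "dr": [0, 0, 0], "jaw": 1}
    - {"translation": [0, 0, 0], "dr": [0, 0, 0], "jaw": 1}
    - {"translation": [0, 0, 0], "dr": [0, 0, 0], "jaw": 1}
    - {"translation": [0, 0, 0], "dr": [0, 0, 0], "jaw": 1}
    - {"translation": [0, 0, 0], "dr": [0, 0, 0], "jaw": 1}
    - {"translation": [0, 0, 0], "dr": [0, 0, 0], "jaw": 1}

```text
time_s: 45.72
position: [0.6188, -0.0669, 0.2074]
tcp_rot: [[-0.999, -0.052, 0.0], [-0.052, 0.999, 0.0], [-0.0, 0.0, -1.0]]
force: [0.6, 2.4, 2.9]
opening: 0.136
```

Call:
arm_command:
  commands:
    - {"translation": [0, 0, 0.1], "dr": [0, 0, 0], "jaw": 1}
    - {"translation": [0, 0, 0.1], "dr": [0, 0, 0], "jaw": 1}
    - {"translation": [0, 0, 0.1], "dr": [0, 0, 0], "jaw": 1}
    - {"translation": [0, 0, 0], "dr": [0, 0, 0], "jaw": 1}

```text
time_s: 46.05
position: [0.6187, -0.0669, 0.2005]
tcp_rot: [[-0.999, -0.052, 0.0], [-0.052, 0.999, 0.0], [-0.0, 0.0, -1.0]]
force: [-2.0, 3.3, 9.5]
opening: 0.132
```

```bash
python3 - <<'E'
from h import *
st()
E
```

```text
t 46.05 pos [0.6187, -0.0669, 0.2005] F [-2.0, 3.3, 9.5] open 0.132 J [-16.4, 31.9, 84.2, 0.0, 63.8, -109.4]
R [[-0.9987, -0.0517, 0.0], [-0.0517, 0.9987, 0.0], [-0.0, 0.0, -1.0]]
```

Call:
arm_command:
  commands:
    - {"translation": [0, 0, 0.08], "dr": [0, 0, 0], "jaw": 1}
    - {"translation": [0, 0, 0], "dr": [0, 0, 0.7], "jaw": 1}
    - {"translation": [0, 0, 0], "dr": [0, 0, 0.8], "jaw": 1}
    - {"translation": [0, 0, 0], "dr": [0, 0, 0.8], "jaw": 1}
    - {"translation": [0, 0, 0], "dr": [0, 0, 0.8], "jaw": 1}
    - {"translation": [0, 0, 0], "dr": [0, 0, 0], "jaw": 1}

```text
time_s: 46.55
position: [0.6187, -0.0675, 0.2004]
tcp_rot: [[-0.962, 0.272, 0.001], [0.272, 0.962, -0.002], [-0.001, -0.001, -1.0]]
force: [-4.2, 2.5, 17.7]
opening: 0.139
```

```bash
python3 - <<'E'
from h import *
st()
print(np.round(read_state()["moment"],2))
E
```

```text
t 46.55 pos [0.6187, -0.0675, 0.2004] F [-4.2, 2.5, 17.7] open 0.139 J [-16.5, 31.9, 84.3, -0.1, 63.7, -90.6]
R [[-0.9623, 0.2719, 0.0009], [0.2719, 0.9623, -0.0016], [-0.0013, -0.0013, -1.0]]
[0.5  0.66 0.01]
```

Call:
arm_command:
  commands:
    - {"translation": [0, 0, 0], "dr": [0, 0, 0.9], "jaw": 1}
    - {"translation": [0, 0, 0], "dr": [0, 0, 0.9], "jaw": 1}
    - {"translation": [0, 0, 0], "dr": [0, 0, 0.9], "jaw": 1}
    - {"translation": [0, 0, 0], "dr": [0, 0, 0.9], "jaw": 1}
    - {"translation": [0, 0, 0], "dr": [0, 0, 0.9], "jaw": 1}
    - {"translation": [0, 0, 0], "dr": [0, 0, 0.9], "jaw": 1}
    - {"translation": [0, 0, 0], "dr": [0, 0, 0.9], "jaw": 1}
    - {"translation": [0, 0, 0], "dr": [0, 0, 0.9], "jaw": 1}
    - {"translation": [0, 0, 0], "dr": [0, 0, 0.9], "jaw": 1}
    - {"translation": [0, 0, 0], "dr": [0, 0, 0.9], "jaw": 1}
    - {"translation": [0, 0, 0], "dr": [0, 0, 0.9], "jaw": 1}
    - {"translation": [0, 0, 0], "dr": [0, 0, 0.9], "jaw": 1}

```text
time_s: 47.55
position: [0.6173, -0.0686, 0.2004]
tcp_rot: [[-0.163, 0.987, -0.003], [0.987, 0.163, -0.004], [-0.004, -0.003, -1.0]]
force: [-6.0, 0.2, 16.7]
opening: 0.138
```

Call:
arm_command:
  commands:
    - {"translation": [0, 0, 0], "dr": [0, 0, 0.6], "jaw": 1}
    - {"translation": [0, 0, 0], "dr": [0, 0, 0], "jaw": 1}
    - {"translation": [0, 0, 0], "dr": [0, 0, 0], "jaw": 1}

```text
time_s: 47.8
position: [0.6172, -0.0687, 0.2004]
tcp_rot: [[-0.105, 0.994, -0.003], [0.994, 0.105, -0.004], [-0.004, -0.003, -1.0]]
force: [-7.5, 0.1, 19.8]
opening: 0.132
```

```bash
python3 - <<'E'
from h import *
st()
print(np.round(read_state()["moment"],2))
R=np.array(read_state()["tcp_rot"]);print("psi",np.degrees(np.arctan2(R[1,0],R[0,0])))
p,d,W,s=snap('wrist','33')
p,d,W,s=snap('scene','33')
a=p[150:290,180:380,::-1]; cv2.imwrite("pics/scene33z.png",cv2.resize(a,None,fx=4,fy=4,interpolation=cv2.INTER_CUBIC))
E
```

```text
t 47.8 pos [0.6172, -0.0687, 0.2004] F [-7.5, 0.1, 19.8] open 0.132 J [-16.5, 31.9, 84.3, -0.3, 63.9, -22.4]
R [[-0.1048, 0.9945, -0.0027], [0.9945, 0.1048, -0.0039], [-0.0036, -0.0031, -1.0]]
[-0.26  1.56 -0.01]
psi 96.01736429096879
```

View pics/scene33z.png

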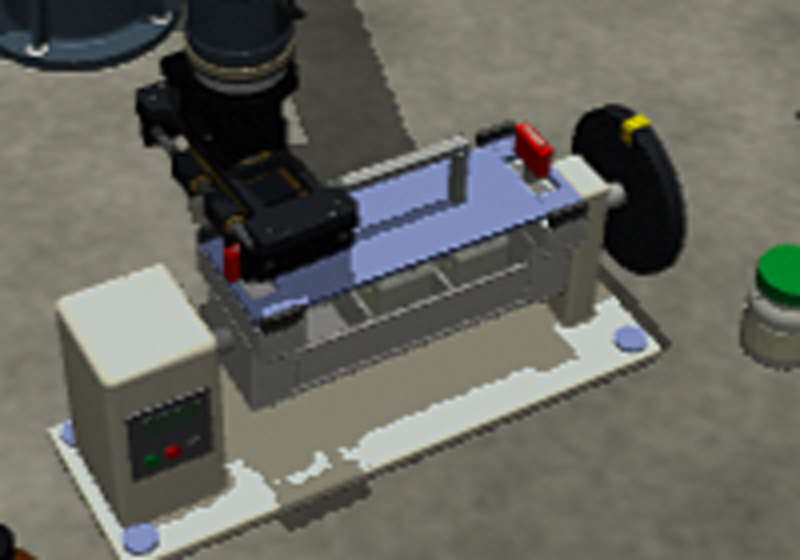

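Call:
arm_command:
  commands:
    - {"translation": [0, -0.06, -0.03], "dr": [0, 0, 0.4], "jaw": 1}
    - {"translation": [0, 0, 0], "dr": [0, 0, 0], "jaw": 1}
    - {"translation": [0, 0, 0], "dr": [0, 0, 0], "jaw": 1}

```text
time_s: 48.15
position: [0.617, -0.0687, 0.2005]
tcp_rot: [[-0.063, 0.998, 0.0], [0.998, 0.063, -0.003], [-0.003, -0.0, -1.0]]
force: [-3.4, 0.2, 14.4]
opening: 0.138
```

Call:
arm_command:
  commands:
    - {"translation": [0, 0, 0], "dr": [0, 0, 0], "jaw": 0.6}
    - {"translation": [0, 0, 0], "dr": [0, 0, 0], "jaw": 0.6}
    - {"translation": [0, 0, 0], "dr": [0, 0, 0], "jaw": 0.6}
    - {"translation": [0, 0, 0], "dr": [0, 0, 0], "jaw": 0.6}
    - {"translation": [0, 0, -0.5], "dr": [0, 0, 0], "jaw": 0.6}
    - {"translation": [0, 0, -0.9], "dr": [0, 0, 0], "jaw": 0.6}
    - {"translation": [0, 0, -0.9], "dr": [0, 0, 0], "jaw": 0.6}
    - {"translation": [-0.5, 0, -0.9], "dr": [0, 0, 0], "jaw": 0.6}
    - {"translation": [-0.9, 0, -0.9], "dr": [0, 0, 0], "jaw": 0.6}
    - {"translation": [-0.9, 0, 0], "dr": [0, 0, 0], "jaw": 0.6}
    - {"translation": [0, 0, 0], "dr": [0, 0, 0], "jaw": 0.6}

```text
time_s: 49.07
position: [0.6218, -0.1292, 0.3018]
tcp_rot: [[-0.059, 0.998, 0.003], [0.998, 0.059, -0.005], [-0.005, 0.002, -1.0]]
force: [0.1, -0.7, -0.1]
opening: 0.399
```

```bash
python3 - <<'E'
from h import *
st()
p,d,W,s=snap('wrist','34');np.save('w34.npy',W)
L=W-ORG;x=L@XP;y=L@YP;z=W[...,2]
m=mask(p,(0,120,60),(6,255,255))&(abs(x)<.06)&(z>.19);m[236:]=0
q=np.stack([x[m],y[m]],1);t=z[m]
print(m.sum(),np.percentile(t,[5,50,95,99]),cv2.minAreaRect((q[t>np.percentile(t,95)-.006]*1000).astype(np.float32)))
p,d,W,s=snap('scene','34')
a=p[150:290,180:380,::-1]; cv2.imwrite("pics/scene34z.png",cv2.resize(a,None,fx=4,fy=4,interpolation=cv2.INTER_CUBIC))
E
```

```text
t 49.07 pos [0.6218, -0.1292, 0.3018] F [0.1, -0.7, -0.1] open 0.399 J [-21.7, 27.1, 75.8, -0.2, 76.9, -25.1]
R [[-0.0592, 0.9982, 0.0025], [0.9982, 0.0592, -0.0048], [-0.0049, 0.0023, -1.0]]
648 [0.21563288 0.21695724 0.21818769 0.21860491] ((0.2282395362854004, -94.86739349365234), (11.180448532104492, 38.044097900390625), 0.7176113128662109)
```

View pics/wrist34.png

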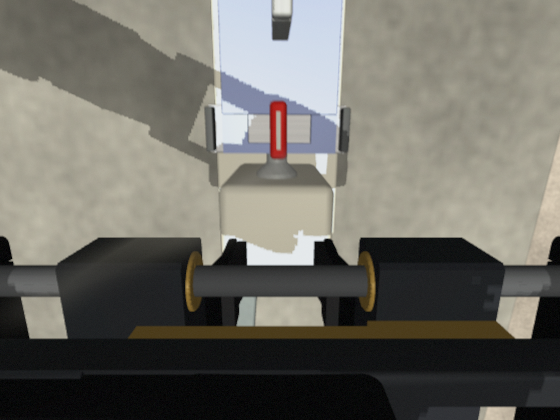

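View pics/scene34z.png

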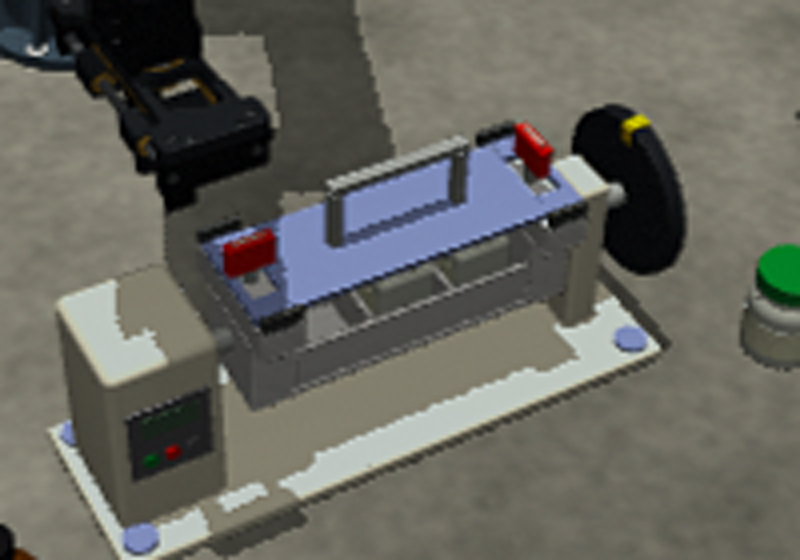

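The drive stud has caught: its bar lies 89° across the slot and its top is at about 0.217 (3.5 mm down). Next is the wheel-end stud.

```bash
python3 - <<'E'
from h import *
plan(rloc(.0007,.1476,.30),Rdown(182.95),n=16)
E
```

```text
n 16 d [-0.015   0.3008  0.0004] rv [ -0.09  -0.15 -89.48]
([0.753, 0.008, -0.001], [-0.001, -0.002, -0.932])
([0.749, 0.081, -0.001], [-0.001, -0.002, -0.932])
([0.737, 0.154, -0.001], [-0.001, -0.002, -0.932])
([0.718, 0.225, -0.001], [-0.001, -0.002, -0.932])
([0.693, 0.294, -0.001], [-0.001, -0.002, -0.932])
([0.661, 0.36, -0.001], [-0.001, -0.002, -0.932])
([0.623, 0.423, -0.001], [-0.001, -0.002, -0.932])
([0.579, 0.482, -0.001], [-0.001, -0.002, -0.932])
([0.529, 0.536, -0.001], [-0.001, -0.002, -0.932])
([0.474, 0.585, -0.001], [-0.001, -0.002, -0.932])
([0.415, 0.628, -0.001], [-0.001, -0.002, -0.932])
([0.352, 0.666, -0.001], [-0.001, -0.002, -0.932])
([0.285, 0.697, -0.001], [-0.001, -0.002, -0.932])
([0.216, 0.721, -0.001], [-0.001, -0.002, -0.932])
([0.145, 0.739, -0.001], [-0.001, -0.002, -0.932])
([0.072, 0.749, -0.001], [-0.001, -0.002, -0.932])
```

Call:
arm_command:
  commands:
    - {"translation": [0.75, 0.01, 0], "dr": [0, 0, -0.93], "jaw": 0.6}
    - {"translation": [0.75, 0.08, 0], "dr": [0, 0, -0.93], "jaw": 0.6}
    - {"translation": [0.74, 0.15, 0], "dr": [0, 0, -0.93], "jaw": 0.6}
    - {"translation": [0.72, 0.23, 0], "dr": [0, 0, -0.93], "jaw": 0.6}
    - {"translation": [0.69, 0.29, 0], "dr": [0, 0, -0.93], "jaw": 0.6}
    - {"translation": [0.66, 0.36, 0], "dr": [0, 0, -0.93], "jaw": 0.6}
    - {"translation": [0.62, 0.42, 0], "dr": [0, 0, -0.93], "jaw": 0.6}
    - {"translation": [0.58, 0.48, 0], "dr": [0, 0, -0.93], "jaw": 0.6}
    - {"translation": [0.53, 0.54, 0], "dr": [0, 0, -0.93], "jaw": 0.6}
    - {"translation": [0.47, 0.58, 0], "dr": [0, 0, -0.93], "jaw": 0.6}
    - {"translation": [0.41, 0.63, 0], "dr": [0, 0, -0.93], "jaw": 0.6}
    - {"translation": [0.35, 0.67, 0], "dr": [0, 0, -0.93], "jaw": 0.6}

```text
time_s: 50.17
position: [0.608, 0.1027, 0.2989]
tcp_rot: [[-0.945, 0.328, -0.004], [0.328, 0.945, 0.0], [0.004, -0.001, -1.0]]
force: [-0.1, 0.2, 0.7]
opening: 0.403
```

Call:
arm_command:
  commands:
    - {"translation": [0.28, 0.7, 0], "dr": [0, 0, -0.93], "jaw": 0.6}
    - {"translation": [0.22, 0.72, 0], "dr": [0, 0, -0.93], "jaw": 0.6}
    - {"translation": [0.14, 0.74, 0], "dr": [0, 0, -0.93], "jaw": 0.6}
    - {"translation": [0.07, 0.75, 0], "dr": [0, 0, -0.93], "jaw": 0.6}
    - {"translation": [0, 0, 0], "dr": [0, 0, 0], "jaw": 0.6}
    - {"translation": [0, 0, 0], "dr": [0, 0, 0], "jaw": 0.6}

```text
time_s: 50.67
position: [0.6047, 0.1774, 0.2991]
tcp_rot: [[-0.999, -0.051, -0.004], [-0.051, 0.999, -0.001], [0.004, -0.001, -1.0]]
force: [-0.4, -0.5, -0.3]
opening: 0.398
```

```bash
python3 - <<'E'
from h import *
st()
plan(rloc(.0007,.1476,.25),Rdown(182.95),n=3)
p,d,W,s=snap('wrist','35')
L=W-ORG;x=L@XP;y=L@YP;z=W[...,2]
m=mask(p,(0,120,60),(6,255,255))&(abs(x)<.06)&(z>.214);m[246:]=0
print(m.sum(),"x",np.percentile(x[m],[1,99]).round(4),"y",np.percentile(y[m],[1,99]).round(4))
E
```

```text
t 50.67 pos [0.6047, 0.1774, 0.2991] F [-0.4, -0.5, -0.3] open 0.398 J [6.2, 27.0, 76.4, -0.0, 76.9, -86.7]
R [[-0.9987, -0.0511, -0.0039], [-0.0511, 0.9987, -0.0009], [0.004, -0.0007, -1.0]]
n 3 d [ 0.0004 -0.0019 -0.0491] rv [-0.04 -0.23 -0.02]
each row ([-0.007, -0.026, 0.654], [-0.002, -0.013, -0.001])
493 x [-0.0175  0.0185] y [0.142 0.153]
```

View pics/wrist35.png

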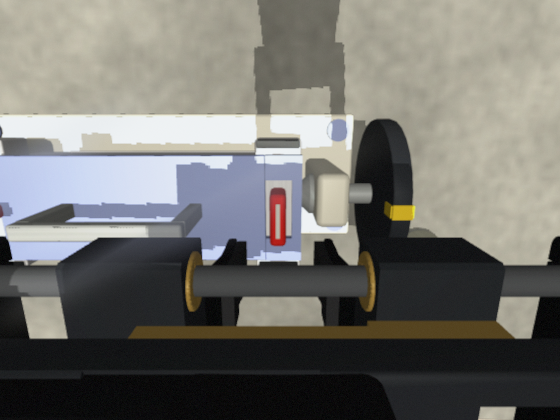

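Call:
arm_command:
  commands:
    - {"translation": [0, -0.04, 0.75], "dr": [0, 0, 0], "jaw": 0.6}
    - {"translation": [0, -0.04, 0.75], "dr": [0, 0, 0], "jaw": 0.6}
    - {"translation": [0, 0, 0.75], "dr": [0, 0, 0], "jaw": 0.6}
    - {"translation": [0, 0, 0.75], "dr": [0, 0, 0], "jaw": 0.6}
    - {"translation": [0, 0, 0.7], "dr": [0, 0, 0], "jaw": 0.6}
    - {"translation": [0, 0, 0], "dr": [0, 0, 0], "jaw": 0.6}
    - {"translation": [0, 0, 0], "dr": [0, 0, 0], "jaw": 0.6}

```text
time_s: 51.3
position: [0.6052, 0.1729, 0.2068]
tcp_rot: [[-0.999, -0.048, -0.004], [-0.048, 0.999, -0.001], [0.004, -0.001, -1.0]]
force: [-0.3, -1.1, 0.5]
opening: 0.4
```

```bash
python3 - <<'E'
from h import *
st()
plan(rloc(.0007,.1476,.206),Rdown(182.95),n=1)
E
```

```text
t 51.3 pos [0.6052, 0.1729, 0.2068] F [-0.3, -1.1, 0.5] open 0.4 J [5.8, 32.2, 82.6, -0.0, 65.5, -86.9]
R [[-0.9988, -0.0479, -0.0044], [-0.0479, 0.9989, -0.0009], [0.0044, -0.0007, -1.0]]
n 1 d [-0.0001  0.0025 -0.0008] rv [-0.04 -0.25 -0.21]
each row ([-0.001, 0.101, 0.031], [-0.007, -0.042, -0.034])
```

Call:
arm_command:
  commands:
    - {"translation": [0, 0.08, 0.03], "dr": [0, 0, -0.03], "jaw": 0.6}
    - {"translation": [0, 0, 0], "dr": [0, 0, 0], "jaw": 1}
    - {"translation": [0, 0, 0], "dr": [0, 0, 0], "jaw": 1}
    - {"translation": [0, 0, 0], "dr": [0, 0, 0], "jaw": 1}
    - {"translation": [0, 0, 0], "dr": [0, 0, 0], "jaw": 1}
    - {"translation": [0, 0, 0], "dr": [0, 0, 0], "jaw": 1}
    - {"translation": [0, 0, 0], "dr": [0, 0, 0], "jaw": 1}
    - {"translation": [0, 0, 0], "dr": [0, 0, 0], "jaw": 1}

```text
time_s: 51.97
position: [0.6061, 0.1759, 0.2076]
tcp_rot: [[-0.999, -0.053, -0.0], [-0.053, 0.999, -0.0], [0.0, -0.0, -1.0]]
force: [0.1, -0.3, 2.8]
opening: 0.132
```

Call:
arm_command:
  commands:
    - {"translation": [0, 0, 0.1], "dr": [0, 0, 0], "jaw": 1}
    - {"translation": [0, 0, 0.1], "dr": [0, 0, 0], "jaw": 1}
    - {"translation": [0, 0, 0.1], "dr": [0, 0, 0], "jaw": 1}
    - {"translation": [0, 0, 0.05], "dr": [0, 0, 0], "jaw": 1}
    - {"translation": [0, 0, 0], "dr": [0, 0, 0], "jaw": 1}

```text
time_s: 52.38
position: [0.606, 0.1759, 0.2005]
tcp_rot: [[-0.999, -0.053, 0.0], [-0.053, 0.999, -0.0], [-0.0, -0.0, -1.0]]
force: [-3.9, -0.7, 12.9]
opening: 0.136
```

Call:
arm_command:
  commands:
    - {"translation": [0, 0, 0.04], "dr": [0, 0, 0.6], "jaw": 1}
    - {"translation": [0, 0, 0], "dr": [0, 0, 0.9], "jaw": 1}
    - {"translation": [0, 0, 0], "dr": [0, 0, 0.9], "jaw": 1}
    - {"translation": [0, 0, 0], "dr": [0, 0, 0.9], "jaw": 1}
    - {"translation": [0, 0, 0], "dr": [0, 0, 0.9], "jaw": 1}
    - {"translation": [0, 0, 0], "dr": [0, 0, 0.9], "jaw": 1}
    - {"translation": [0, 0, 0], "dr": [0, 0, 0.9], "jaw": 1}
    - {"translation": [0, 0, 0], "dr": [0, 0, 0.9], "jaw": 1}
    - {"translation": [0, 0, 0], "dr": [0, 0, 0.9], "jaw": 1}
    - {"translation": [0, 0, 0], "dr": [0, 0, 0.9], "jaw": 1}
    - {"translation": [0, 0, 0], "dr": [0, 0, 0.9], "jaw": 1}
    - {"translation": [0, 0, 0], "dr": [0, 0, 0.9], "jaw": 1}

```text
time_s: 53.38
position: [0.6052, 0.1745, 0.2005]
tcp_rot: [[-0.497, 0.868, -0.001], [0.868, 0.497, -0.004], [-0.002, -0.003, -1.0]]
force: [-5.5, -4.3, 17.7]
opening: 0.134
```

Call:
arm_command:
  commands:
    - {"translation": [0, 0, 0], "dr": [0, 0, 0.9], "jaw": 1}
    - {"translation": [0, 0, 0], "dr": [0, 0, 0.9], "jaw": 1}
    - {"translation": [0, -0.04, 0], "dr": [0, 0, 0.9], "jaw": 1}
    - {"translation": [0, 0, 0], "dr": [0, 0, 0.9], "jaw": 1}
    - {"translation": [0, 0, 0], "dr": [0, 0, 0.9], "jaw": 1}
    - {"translation": [0, 0, 0], "dr": [0, 0, 0], "jaw": 1}
    - {"translation": [0, 0, 0], "dr": [0, 0, 0], "jaw": 1}

```text
time_s: 53.97
position: [0.6044, 0.1742, 0.2005]
tcp_rot: [[-0.053, 0.999, -0.001], [0.999, 0.053, -0.003], [-0.003, -0.001, -1.0]]
force: [-5.6, -3.3, 17.7]
opening: 0.135
```

```bash
python3 - <<'E'
from h import *
st()
R=np.array(read_state()["tcp_rot"]);print("psi",np.degrees(np.arctan2(R[1,0],R[0,0])))
E
```

```text
t 53.97 pos [0.6044, 0.1742, 0.2005] F [-5.6, -3.3, 17.7] open 0.135 J [6.0, 32.5, 83.1, -0.2, 64.5, 3.0]
R [[-0.0534, 0.9986, -0.0012], [0.9986, 0.0534, -0.0033], [-0.0033, -0.0014, -1.0]]
psi 93.06219721534899
```

Turned by 90°. Now I'll release it, rise and check.

Call:
arm_command:
  commands:
    - {"translation": [0, 0, 0], "dr": [0, 0, 0], "jaw": 0.6}
    - {"translation": [0, 0, 0], "dr": [0, 0, 0], "jaw": 0.6}
    - {"translation": [0, 0, 0], "dr": [0, 0, 0], "jaw": 0.6}
    - {"translation": [0, 0, 0], "dr": [0, 0, 0], "jaw": 0.6}
    - {"translation": [0, 0, -0.5], "dr": [0, 0, 0], "jaw": 0.6}
    - {"translation": [0, 0, -0.9], "dr": [0, 0, 0], "jaw": 0.6}
    - {"translation": [0, 0, -0.9], "dr": [0, 0, 0], "jaw": 0.6}
    - {"translation": [-0.5, 0, -0.9], "dr": [0, 0, 0], "jaw": 0.6}
    - {"translation": [-0.9, 0, -0.9], "dr": [0, 0, 0], "jaw": 0.6}
    - {"translation": [-0.9, 0, -0.9], "dr": [0, 0, 0], "jaw": 0.6}
    - {"translation": [-0.9, 0, -0.5], "dr": [0, 0, 0], "jaw": 0.6}
    - {"translation": [0, 0, 0], "dr": [0, 0, 0], "jaw": 0.6}

```text
time_s: 54.97
position: [0.6116, 0.092, 0.3379]
tcp_rot: [[-0.049, 0.999, 0.006], [0.999, 0.049, -0.003], [-0.003, 0.005, -1.0]]
force: [1.9, 0.2, -0.2]
opening: 0.399
```

```bash
python3 - <<'E'
from h import *
st()
p,d,W,s=snap('wrist','36');W[236:]=np.nan
L=W-ORG;x=L@XP;y=L@YP;z=W[...,2]
m=mask(p,(0,120,60),(6,255,255))&(abs(x)<.06)&(z>.19)&(y>.1)
q=np.stack([x[m],y[m]],1);t=z[m]
print("stud",m.sum(),np.percentile(t,[5,50,95]),cv2.minAreaRect((q[t>np.percentile(t,95)-.006]*1000).astype(np.float32)))
m=mask(p,(20,120,90),(35,255,255))&(y>.22)&(z>.15)
if m.any(): 
    print("mark ang",np.degrees(np.arctan2(np.median(x[m])+.0006,np.median(z[m])-.125)),np.median(x[m]))
k=np.isfinite(x)&(abs(x)<.04)&(y>-.1)&(y<.16)&(abs(z-.185)<.006)
A=np.c_[x[k],y[k],np.ones(k.sum())];c=np.linalg.lstsq(A,z[k],rcond=None)[0];print("cover top z",k.sum(),(c@[0,.0263,1]).round(4),"slopes",np.degrees(np.arctan(c[:2])).round(2))
p,d,W,s=snap('scene','36')
a=p[150:290,180:380,::-1]; cv2.imwrite("pics/scene36z.png",cv2.resize(a,None,fx=4,fy=4,interpolation=cv2.INTER_CUBIC))
p,d,W,s=snap('side','36')
E
```

```text
t 54.97 pos [0.6116, 0.092, 0.3379] F [1.9, 0.2, -0.2] open 0.399 J [-1.7, 24.0, 75.4, -0.2, 80.3, -4.5]
R [[-0.0494, 0.9988, 0.0055], [0.9988, 0.0494, -0.003], [-0.0032, 0.0054, -1.0]]
stud 547 [0.21530181 0.21689004 0.21823499] ((-0.02230072021484375, 148.7103729248047), (38.48316192626953, 10.967203140258789), 89.98027038574219)
cover top z 10203 0.1847 slopes [-0.93 -0.1 ]
```

View pics/wrist36.png

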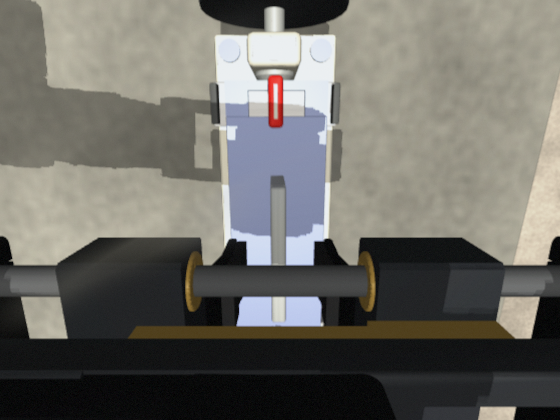

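View pics/scene36z.png

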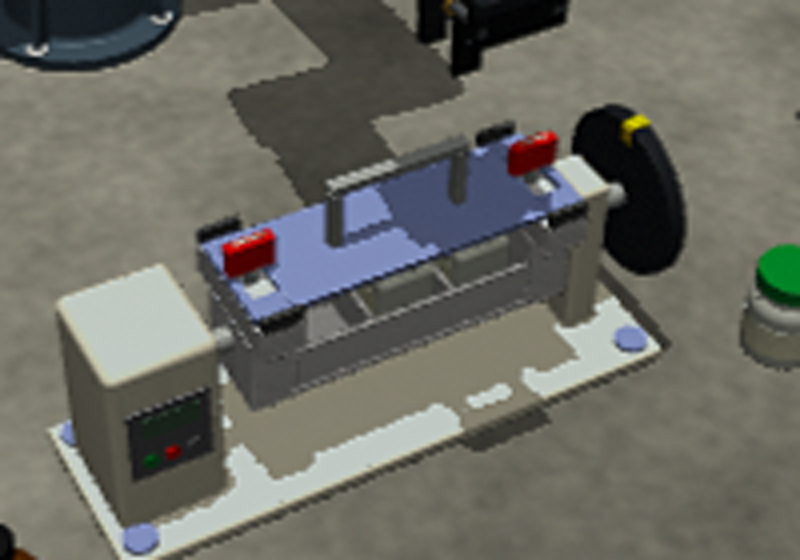

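View pics/side36.png

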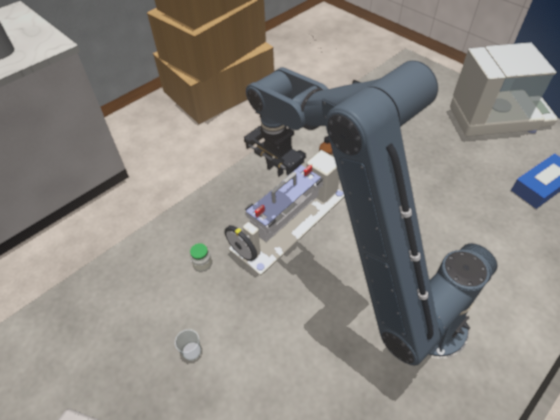

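```bash
python3 - <<'E'
from h import *
for n in ("scene","side"):
    p=cv2.imread(f"pics/{n}36.png")[:,:,::-1].copy()
    m=mask(p,(6,170,120),(16,255,255));k,l,s,c=cv2.connectedComponentsWithStats(m.astype(np.uint8))
    print(n,[s[i].tolist() for i in range(1,k) if s[i,4]>8])
p,d,W,s=snap('scene','37')
print(hand_in())
E
```

```text
scene []
side []
the job is handed in; nothing more can be done
None
```

View pics/scene37.png

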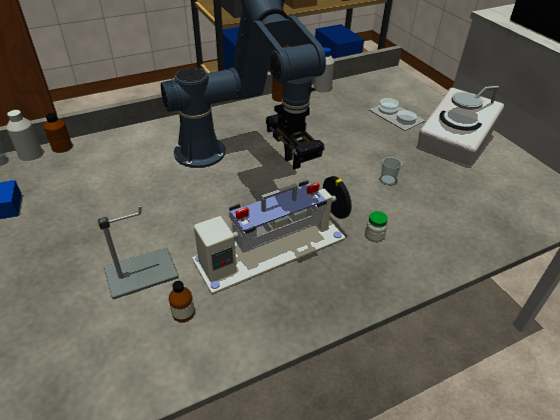

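The job is done and handed in after about 55 s of the 192 s allowed. I turned the rotor mark-up and stood the two orange-capped bottles I found in the middle and wheel-end pockets. Then I lifted the cover off its hook, set it over the studs, and pressed and turned both studs until they caught.

**Last checks:**
- **Studs:** both bars lie across their slots, within 1° of a quarter turn. Their tops sit about 3.5 mm below the free height, as the caught state should.
- **Cover:** it lies flat on the end blocks. Its top measures 184.7 mm against 185 mm expected.
- **Mark:** the mark itself read about 0.2° off vertical, but the block tops and the cover on them both read about 0.9–1.0° towards the +x side, so the rotor is probably about 1° off. I left it there.
- **Bottles:** there was no orange cap left on the bench in the last pictures. I saw both bottles upright before the cover went on; with it on, the caps are hidden.
- **Other things:** the amber bottle, green jar and beaker look unmoved in the last picture, and the robot was clear of everything at hand-in.

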